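# Lay a picture frame in its gift box and close the lid

### The arm

A 7-joint arm with a two-finger parallel gripper is mounted at the origin on a cart in front of the work surface, level with it; the furniture and walls round the work are solid. World frame = base frame: x ahead of the robot, y to its left, z up, the work surface at z = 0. Lengths are in m, angles in rad, forces in N, time in s.
With the tool pointing down it reaches from about 0.425 to 1.025 m from the base axis. Payload 9.4 kg.
Tool frame: the origin (TCP) lies midway between the tips of the shut fingers; the grasp point (between the pads) lies 19 mm behind it (env.pinch_z is the distance from the TCP to the grasp point, in m); z points along the fingers, x is the direction in which the jaws open and shut, and the axes are right-handed (so a half turn about z gives the same grasp; the last joint's range is limited). The gripper opens to 85 mm and grips with 20 to 120 N. Pads are 22 mm wide; open, the fingers measure 114 mm over their backs; the gripper's body (76 mm by 85 mm) begins 54 mm behind the grasp point. The pads swing forward as they close: fully open they stand 13 mm farther back than shut.
Start: joints at [1.11, 0.599, -0.003, 1.599, 0.002, 0.943, -0.08], TCP at [0.271, -0.672, 0.209] pointing down, gripper open.
Joint ranges: [-2.57, 2.57], [-0.35, 1.97], [-1.29, 1.29], [0.11, 2.56], [-1.05, 4.19], [0.11, 1.86], [-2.63, 2.63]. Speed limits (rad/s): [2.22, 2.22, 3.01, 3.01, 3.14, 3.14, 3.14].

### API

Orientations are given as a unit quaternion [x, y, z, w].
In Python, from rig import env, camera, calibration, look_for, landmark_of gives the robot as it stands.
- The arm moves only by the tool arm_command, never from a script. Its argument "steps" is a list of rows, each an object of numbers: "hand": the closure, from -1 (fully open) to 1 (shut); "tx", "ty", "tz": the shift along the tool's x, y, z normalised to -1 to 1, where 1 is 40 mm; "rx", "ry", "rz": the turn, a rotation vector about the tool's x, y, z normalised to -1 to 1, where 1 is 180 degrees. In form: [{"hand": .., "tx": .., "ty": .., "tz": .., "rx": .., "ry": .., "rz": ..}, ...]. A call has 1 to 5 rows; each row shifts and turns the commanded pose from where the row before left it, along the tool's axes as they then stand; what a row does not reach is not made up. A row lasts 1/10 s, in which the tool goes at most 50 mm and 8.59 degrees, less where a joint would pass 70% of its speed; a pose out of reach is approached as far as the arm can. A call with a number of a shift or a turn outside -1 to 1 is refused whole. A call with a gripper value outside its range is refused whole. The fingers move at their own pace and stop on an object; "grip_force" is the grip in N (left out, the last holds). Time passes only in rows, so rows that do not move let the fingers close. It gives the time, the measured TCP pose, the force and the opening at its end, in the units of the state.
- env.get_obs(): the state, without advancing time (a new reading comes with each control period).
- camera(name): name is "side" or "top"; returns the picture (400x640x3 uint8, red, green, blue); there is no depth.
- calibration(name): a dict with "K" (3x3 intrinsics, pixels), "R" (3x3) and "t" (3): a world point X has camera coordinates R X + t. Camera axes: x right, y down, z forward; pixel columns grow to the right and rows downward; lengths in m; the calibration is good to about 2 mm. A picture is of the moment at which its call begins. calibration takes no time and is no camera call.
- env.finish_job(): hands the job in, once; it reports no verdict.
Trained networks look in the newest picture that a camera, given by its name, has taken for a name from the list of things; names that differ only in an ending like _2 or _b are one class to them, and where a whole thing is asked for, a point or a joint stands for the part that bears it (a point fixed in the world has none). Each returns a list of dicts, best first, with "p" (0 to 1); they miss things now and then, are a little off and sometimes report something else, mostly with a low value. They report only what shows in the picture. A call takes as long as a camera call. They do not tell look-alikes from the thing itself.
- look_for(camera, query): "rect" ([left, top, width, height] in pixels, round what is visible of it).
- landmark_of(camera, query): "position" ([row, column] in pixels: a listed point, or the origin of a listed thing).
The state is a dict: "clock": time; "qpos": joint angles; "joint_vel": joint speeds; "effort": joint torques, N m; "eef_pos": TCP position; "tcp_rot": TCP orientation; "contact_force": force on the tool from outside, world axes, zero at the start; "wrist_torque": the same for the moment, N m; "grip_width": finger opening in m.
Only numpy, scipy, OpenCV 4.12 (cv2) and the standard library are available. Lean on these libraries where they do the work, as an engineer would, in place of code of your own. Each camera call takes 0.05 s, during which the arm holds its last target.

### The job

A customer's picture frame stands on its foot at one end of the open wooden gift box. Without grasping or lifting anything, push gently with the fingertips near the top of the frame's picture side so that it topples onto its back and lies flat inside the box, picture up; do not slide it along on its foot. Then, with the fingers, push the stiff lid over from behind and gently press it fully shut, leaving the box where it is and the things round it undisturbed.

Things in the scene. Friction and masses are not known exactly. Their poses are not given: they have to be found in the camera images.
- gift_box: Open dark walnut box, loose on the table, about 1.8 kg with its lid. Outside 155 mm (x) by 230 mm (y), 46 mm high to the rim; walls 7 mm, so inside 141 by 216 mm. Origin: centre of the underside. x points from the front (small brass catch) to the back (hinges); y along its length, from the end where the frame stands to the empty end.
- box_floor (a point): Centre of the box's inner floor (felt, 8 mm above the table, 38 mm below the rim), axes as the box's.
- lid_hinge (a point): Middle of the hinge line: on the box's back top edge, 77.5 mm behind its centre and 46 mm above the table; the hinge runs along the box's y. Axes as the box's.
- gift_lid (a joint): Lid angle: 0 shut (on the rim), 1.57 upright, 2.0 fully open, leaning back. Flat panel 155 mm from hinge to free edge, 230 mm long; its outer face is 11 mm off the hinge plane. The hinge is stiff: the lid stays at any angle and must be pushed all the way down; 1 to 4 N at its free edge move it.
- lid_edge (a point): Middle of the lid's free edge, on the outer face, 155 mm from the hinge line. When the lid stands open the outer face looks to the back (the box's +x).
- frame: Deep pine picture frame, 30 mm thick (x), 125 mm wide (y), 165 mm tall (z), 0.15 to 0.29 kg, standing on the box's felt floor 2 to 10 mm from the end wall at the box's -y end. Origin: centre of its foot. Its -x side is the picture side, looking out over that end wall, recessed 18 mm inside a 16 mm border; +x is the back, facing the empty length of the box.
- frame_center (a point): Middle of the frame, 82.5 mm above its foot. Tipped about its back foot edge without sliding, the frame lies in the box with a few mm to spare lengthwise; if the foot slides forward first, its top catches on the far wall.
- frame_top (a point): Middle of the frame's top face, 165 mm above its foot, mid-thickness; top border rail is 16 mm high.
- lamp_foot (a point): Centre of the foot of the fixed table lamp right of the box, on the table: foot 150 mm across, 40 mm high, wooden post about 45 mm thick rising from it to 0.49 m, then a wide drum shade (from about 0.43 m up). An obstacle to go round.
- soap_pink: Wrapped soap bar 50x75x26 mm on the table, bystander; origin under its centre.
- soap_green: Wrapped soap bar 50x75x26 mm lying on the other soap, bystander; origin under its centre.
- candle_floral: Candle pot with flower pattern, 70 mm across, 99 mm tall, bystander; origin under its centre.
- candle_stripe: Striped candle pot, 104 mm across, 122 mm tall, bystander; origin under its centre.
- candle_bowl: Candle in a wooden bowl, 94 mm across, 65 mm high, bystander; origin under its centre.
- perfume: Flat clear bottle 30x54x103 mm, bystander; origin under its centre.
Not all that is in view belongs to the job. There is more than one size of the frame; the one meant has the size given above.

How it is judged:
By the outcome, as a careful person would: the job done as asked, in the order asked, and still so for the second after the job is handed in, with the robot touching nothing.
It also fails if it takes over 54 s, if anything falls off the work surface, if the arm or the gripper's body presses on something with over 40 N, if the wrist force passes 120 N, or if a joint passes its speed limit or range.

## Working session

There is one attempt and no reset: what is moved stays moved. The work goes in short steps, Python scripts to look and compute and a tool call to move; the robot and the scene stay as the last step left them, time stands still between calls to the robot, and variables do not carry over. Pictures are saved under pics/ and viewed, and the job is handed in when it is done.

Besides the shell and the picture viewer there is one more tool, called by a JSON object that holds its "name" and its "arguments". arm_command: Moves the arm, as the interface text tells. Scaled input: -1 to 1 covers 40 mm each way for a shift and 180 degrees each way for a turn. Its arguments: {"type":"object","properties":{"steps":{"type":"array"},"grip_force":{"type":"number"}},"required":["steps"]}

```bash
mkdir -p pics; ls
python3 - <<'E'
from rig import env, camera, calibration, look_for, landmark_of
import cv2, numpy as np
for n in ("side","top"):
    im=camera(n); cv2.imwrite(f"pics/{n}0.png",im[:,:,::-1])
    c=calibration(n); print(n,np.round(c["K"],1).tolist(),np.round(c["R"],4).tolist(),np.round(c["t"],4).tolist())
    for q in ("gift_box","frame","lamp_foot","gift_lid"):
        print(q,look_for(n,q)[:2])
    for q in ("gift_box","box_floor","lid_hinge","lid_edge","frame","frame_center","frame_top","lamp_foot"):
        print(q,landmark_of(n,q)[:2])
print(env.get_obs())
E
```

```text
pics
side [[382.8, 0.0, 313.6], [0.0, 382.8, 198.6], [0.0, 0.0, 1.0]] [[-0.5889, 0.8081, -0.0128], [0.6716, 0.4805, -0.564], [-0.4496, -0.3408, -0.8257]] [0.2588, -0.2775, 1.2392]
gift_box [{'rect': [298.1, 215.6, 132.0, 101.2], 'p': 0.74}]
frame [{'rect': [323.0, 186.4, 46.4, 65.7], 'p': 0.61}, {'rect': [288.6, 184.7, 31.3, 48.8], 'p': 0.58}]Traceback (most recent call last):
  File "<stdin>", line 7, in <module>
ValueError: it knows: box_floor, candle_bowl, candle_floral, candle_stripe, frame, frame_center, frame_top, gift_box, gift_lid, lid_edge, lid_hinge, perfume, soap_green, soap_pink
```

Run:
```python
from rig import env, camera, calibration, look_for, landmark_of
import cv2, numpy as np
for n in ("side","top"):
    im=camera(n); cv2.imwrite(f"pics/{n}0.png",im[:,:,::-1])
    c=calibration(n); print(n,np.round(c["K"],1).tolist(),np.round(c["R"],4).tolist(),np.round(c["t"],4).tolist())
    for q in ("gift_box","frame","gift_lid"):
        print(q,look_for(n,q)[:2])
    for q in ("gift_box","box_floor","lid_hinge","lid_edge","frame","frame_center","frame_top"):
        print(q,landmark_of(n,q)[:2])
print(env.get_obs())
```

```text
side [[382.8, 0.0, 313.6], [0.0, 382.8, 198.6], [0.0, 0.0, 1.0]] [[-0.5889, 0.8081, -0.0128], [0.6716, 0.4805, -0.564], [-0.4496, -0.3408, -0.8257]] [0.2588, -0.2775, 1.2392]
gift_box [{'rect': [299.1, 214.0, 133.4, 100.9], 'p': 0.88}]
frame [{'rect': [323.8, 185.0, 42.6, 67.2], 'p': 0.63}, {'rect': [287.2, 185.0, 30.2, 47.7], 'p': 0.62}]
gift_lid [{'rect': [301.4, 228.6, 94.7, 83.4], 'p': 0.9}, {'rect': [220.9, 221.3, 24.6, 18.8], 'p': 0.48}]
gift_box [{'position': [263.0, 368.1], 'p': 0.88}]
box_floor [{'position': [258.5, 373.7], 'p': 0.82}]
lid_hinge [{'position': [275.2, 353.6], 'p': 0.76}]
lid_edge [{'position': [262.2, 340.1], 'p': 0.72}, {'position': [221.6, 428.9], 'p': 0.58}]
frame [{'position': [223.0, 304.0], 'p': 0.81}, {'position': [242.1, 343.7], 'p': 0.6}]
frame_center [{'position': [221.3, 344.7], 'p': 0.7}, {'position': [210.1, 302.9], 'p': 0.67}]
frame_top [{'position': [205.3, 346.7], 'p': 0.79}, {'position': [198.1, 303.6], 'p': 0.65}]
top [[392.1, 0.0, 318.2], [0.0, 392.1, 209.2], [0.0, 0.0, 1.0]] [[0.0134, -0.9999, 0.0007], [-0.9969, -0.0135, -0.0781], [0.0781,
[... 745 characters left out ...]
11028209,  0.59932207, -0.00250335,  1.5994238 ,  0.00178372,
        0.94286432, -0.07981975]), 'joint_vel': array([ 2.17338252e-04,  4.81866089e-04,  1.07412476e-03, -1.10051086e-04,
        8.23282866e-04, -5.71583323e-05,  4.79314192e-04]), 'effort': array([-2.90480803e-04, -7.76231003e+01,  1.56407453e+00, -2.58379894e+01,
        1.24709413e-02,  1.98220157e-03, -4.86257375e-05]), 'eef_pos': array([ 0.2714801 , -0.67224747,  0.20945021]), 'tcp_rot': array([ 8.28992000e-01, -5.59260461e-01, -1.43894242e-05,  9.87884311e-06]), 'contact_force': array([ 0.49667577, -0.08900799, -0.52831383]), 'wrist_torque': array([-0.03796064,  0.00894043, -0.05282521]), 'grip_width': 0.08519707721671896}
```

View pics/side0.png

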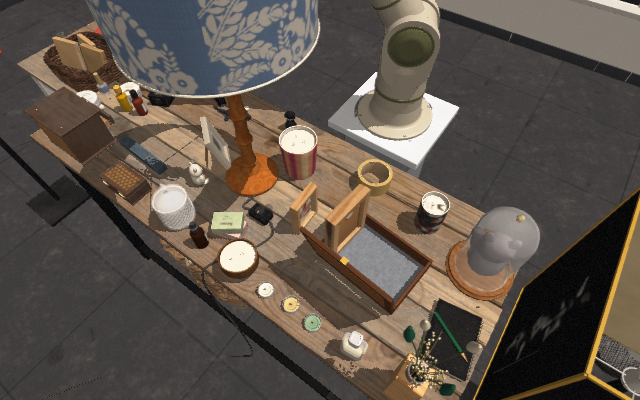

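View pics/top0.png

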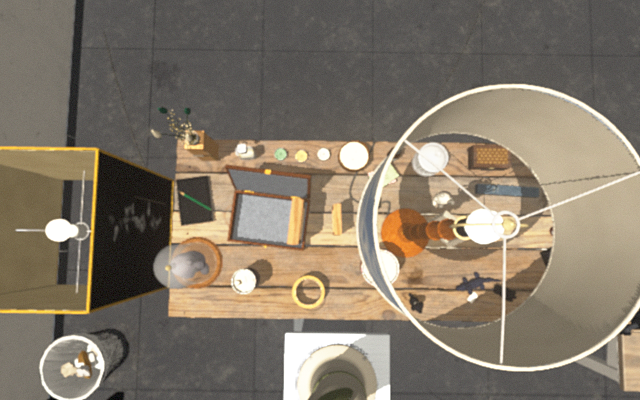

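The side picture shows the box at about (365,260), with the main frame standing at its near end (345,220) and a smaller look-alike outside it at (303,207). In the top picture the box spans (230–310, 167–247) with the lid leaning back. The lamp foot is at (403,232). I'll zoom in next and measure.

```bash
python3 - <<'E'
import cv2
t=cv2.imread("pics/top0.png"); s=cv2.imread("pics/side0.png")
cv2.imwrite("pics/top0z.png",cv2.resize(t[130:280,210:410],None,fx=4,fy=4,interpolation=cv2.INTER_CUBIC))
cv2.imwrite("pics/side0z.png",cv2.resize(s[130:330,260:460],None,fx=3,fy=3,interpolation=cv2.INTER_CUBIC))
E
cat > h.py <<'E'
from rig import calibration
import numpy as np
C={n:calibration(n) for n in ("side","top")}
def proj(n,X):
    c=C[n]; p=np.asarray(c["K"])@(np.asarray(c["R"])@np.asarray(X,float)+np.asarray(c["t"])); return p[:2]/p[2]
def ray(n,u,v):
    c=C[n]; R=np.asarray(c["R"]); o=-R.T@np.asarray(c["t"]); d=R.T@np.linalg.solve(np.asarray(c["K"]),[u,v,1.]); return o,d/np.linalg.norm(d)
def atz(n,u,v,z):
    o,d=ray(n,u,v); return o+d*(z-o[2])/d[2]
def tri(us,ut):
    A=np.zeros((3,3));b=np.zeros(3);L=[]
    for n,u in (("side",us),("top",ut)):
        o,d=ray(n,*u);P=np.eye(3)-np.outer(d,d);A+=P;b+=P@o;L.append((o,d))
    x=np.linalg.solve(A,b); return x,[np.linalg.norm(np.cross(x-o,d)) for o,d in L]
E
python3 - <<'E'
from h import *
np.set_printoptions(precision=4,suppress=True)
for n in C: print(n,"cam at",ray(n,0,0)[0])
for nm,s,t in [("box_floor",(373.7,258.5),(270.3,216.4)),("hinge",(353.6,275.2),(273.6,193.3)),("lid_edge",(340.1,262.2),(268.5,168.6)),("frame_center",(344.7,221.3),(298.3,220.2)),("small_top",(303.6,198.1),(337,218.9)),("small_c",(302.9,210.1),(336.2,219.9))]:
    print(nm,*tri(s,t))
E
```

```text
side cam at [0.8959 0.3466 0.87  ]
top cam at [0.4334 0.0631 1.219 ]
box_floor [0.4997 0.2142 0.0326] [np.float64(0.006433796862342709), np.float64(0.006433796862342704)]
hinge [0.569  0.2024 0.0482] [np.float64(0.004804853011286213), np.float64(0.004804853011286126)]
lid_edge [0.619  0.1963 0.1966] [np.float64(0.00036158984643012445), np.float64(0.0003615898464301708)]
frame_center [0.4873 0.1227 0.0987] [np.float64(0.0031814904508264924), np.float64(0.0031814904508265184)]
small_top [0.4933 0.0103 0.1062] [np.float64(0.0006597498989462259), np.float64(0.0006597498989462572)]
small_c [0.4943 0.0085 0.0518] [np.float64(0.0010813404013558909), np.float64(0.0010813404013558364)]
```

View pics/top0z.png

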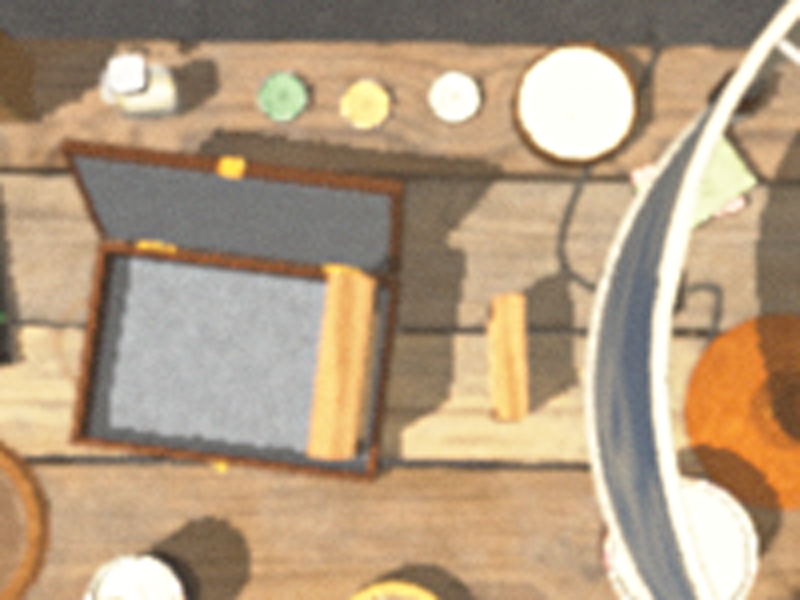

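View pics/side0z.png

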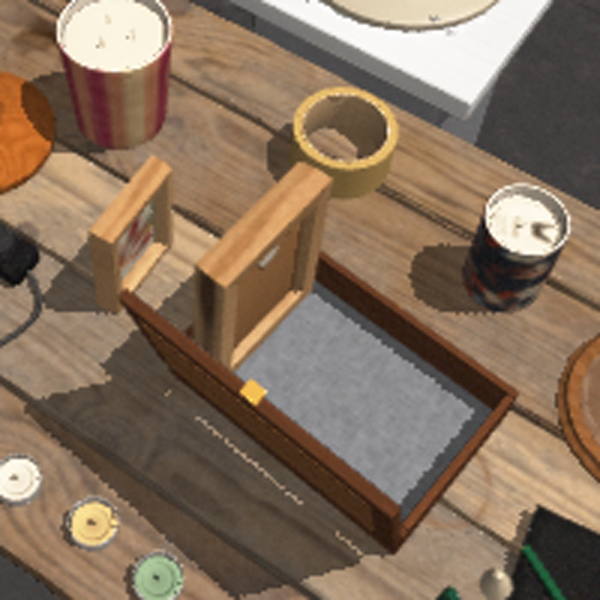

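```bash
cat > fit.py <<'E'
from h import *
from scipy.optimize import least_squares
np.set_printoptions(precision=4,suppress=True)
z=lambda p:(p[0]/4+210-.4,p[1]/4+130-.4)
zs=lambda p:(p[0]/3+260-.3,p[1]/3+130-.3)
def RT(x,y,a): 
    c,s=np.cos(a),np.sin(a); return np.array([[c,-s,0],[s,c,0],[0,0,1]]),np.array([x,y,0])
h=.0775;l=.115;H=.046
box=[((-h,l,H),"top",z((75,440))),((-h,-l,H),"top",z((375,474))),((h,-l,H),"top",z((397,272))),((h,l,H),"top",z((103,242))),
 ((-h,l,H),"side",zs((517,395)))]
# lid: outer face edge ends (param lid angle)
lid=[((l),"top",z((66,143))),((-l),"top",z((405,180))),((-l),"side",zs((122,294))),((l),"side",zs((395,548)))]
def lidp(y,th,off=.011,d=.155):
    # hinge at (h,.,H), d along the lid, outer normal off
    return np.array([h-d*np.cos(th)+off*np.sin(th),y,H+d*np.sin(th)+off*np.cos(th)])
def res(p):
    R,t=RT(*p[:3]); r=[]
    for X,n,u in box: r+=list(proj(n,R@np.array(X)+t)-u)
    for y,n,u in lid: r+=list(proj(n,R@lidp(y,p[3])+t)-u)
    return r
s=least_squares(res,[.49,.2,0,2.0],loss="soft_l1"); print("box x y yaw lid",s.x); print(np.reshape(res(s.x),(-1,2)))
P=s.x
R,t=RT(*P[:3])
# frame in box frame : from top-face corners
fr=[((.015,.0625),(325,265)) ]
for p in [(325,265),(376,270),(360,458),(308,456)]:
    X=atz("top",*z(p),.173); print("frame top corner world",X,"box",R.T@(X-t))
for p in [(333,180),(305,165),(197,265),(237,290)]:
    X=atz("side",*zs(p),.173); print("side frame top corner",X,"box",R.T@(X-t))
for p in [(495,293),(525,293),(525,420),(490,415)]:
    print("small top",atz("top",*z(p),.112))
for y in(-l,0,l): print("lid edge",R@lidp(y,P[3])+t, "hinge",R@np.array([h,y,H])+t)
# lamp foot
for p in [(685,400),(800,315),(800,505)]: print("lampfoot edge",atz("top",*z(p),.04))
E
python3 fit.py
```

```text
box x y yaw lid [ 0.4949  0.2124 -0.1049  1.7925]
[[ -1.5677   0.287 ]
 [ -0.0089   0.9349]
 [  0.7259   0.0151]
 [ -1.5636  -1.4542]
 [ -0.4096  -0.2131]
 [ -2.0692  -0.7564]
 [ -0.4349   0.1732]
 [ -1.9708   0.1826]
 [ -0.0954 -10.6413]]
frame top corner world [0.5503 0.1373 0.173 ] box [ 0.063  -0.0689  0.173 ]
frame top corner world [0.5474 0.1031 0.173 ] box [ 0.0637 -0.1032  0.173 ]
frame top corner world [0.4217 0.1116 0.173 ] box [-0.0623 -0.1079  0.173 ]
frame top corner world [0.4226 0.1462 0.173 ] box [-0.065  -0.0734  0.173 ]
side frame top corner [0.4227 0.1486 0.173 ] box [-0.0651 -0.071   0.173 ]
side frame top corner [0.423  0.1242 0.173 ] box [-0.0623 -0.0952  0.173 ]
side frame top corner [0.5424 0.1088 0.173 ] box [ 0.0581 -0.098   0.173 ]
side frame top corner [0.5428 0.1434 0.173 ] box [ 0.0549 -0.0636  0.173 ]
small top [0.5388 0.0208 0.112 ]
small top [ 0.5391 -0.0005  0.112 ]
small top [ 0.4493 -0.0013  0.112 ]
small top [0.4524 0.0234 0.112 ]
lid edge [0.6045 0.0852 0.1948] hinge [0.56   0.0899 0.046 ]
lid edge [0.6166 0.1996 0.1948] hinge [0.572  0.2043 0.046 ]
lid edge [0.6286 0.314  0.1948] hinge [0.584  0.3187 0.046 ]
lampfoot edge [ 0.4669 -0.1255  0.04  ]
lampfoot edge [ 0.5321 -0.2122  0.04  ]
lampfoot edge [ 0.3897 -0.2115  0.04  ]
```

```bash
python3 - <<'E'
from rig import env
print([a for a in dir(env) if not a.startswith('_')])
for a in ("pinch_z",): print(getattr(env,a))
E
python3 - <<'E'
from h import *
from scipy.optimize import least_squares
import cv2
# foot centre: fit 0.15 m circle at z~.04
def circ(n,x,y,r,z):
    a=np.linspace(0,2*np.pi,72); return np.array([proj(n,(x+r*np.cos(t),y+r*np.sin(t),z)) for t in a])
t=cv2.imread("pics/top0.png"); s=cv2.imread("pics/side0.png")
c=(.461,-.20)
for r,z,col in ((.075,.04,(0,255,0)),(.18,.43,(0,0,255)),(.15,.73,(255,0,255)),(.18,.70,(255,255,0))):
    for n,im in (("top",t),("side",s)):
        cv2.polylines(im,[circ(n,*c,r,z).astype(np.int32)],True,col,1)
cv2.imwrite("pics/ov_t.png",t);cv2.imwrite("pics/ov_s.png",s)
E
```

```text
['IKError', 'finish_job', 'get_obs', 'pinch_z']
0.0187
```

View pics/ov_t.png

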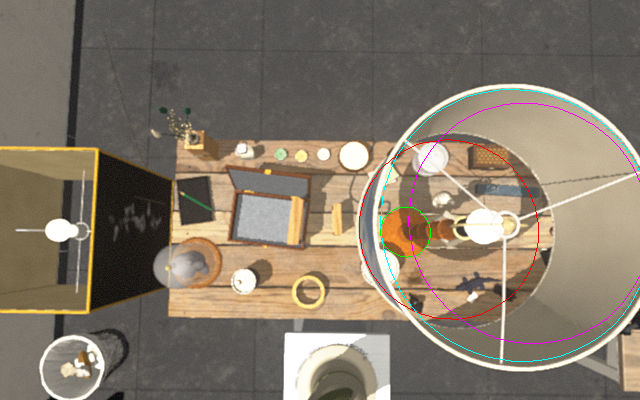

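View pics/ov_s.png

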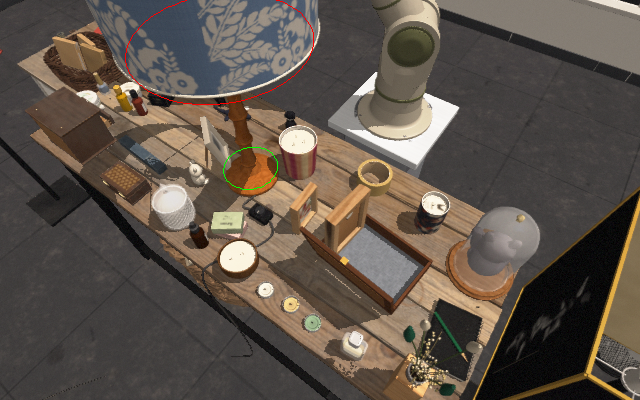

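Run:
```python
from h import *
for z in (0,.1,.2,.3,.4,.5,.6): print(z,proj("side",(0,0,z)),proj("top",(0,0,z)))
```

```text
0 [393.52800246 112.85350321] [336.91925952 384.47232979]
0.1 [398.80912917  88.07030624] [338.67149046 397.79527404]
0.2 [404.90217615  59.47694134] [340.77950959 413.82342454]
0.3 [412.00997168  26.1215787 ] [343.36392503 433.47381539]
0.4 [420.40903967 -13.29344908] [346.60680246 458.1307679 ]
0.5 [430.48641433 -60.58441078] [350.79652549 489.9869833 ]
0.6 [ 442.80097367 -118.37400117] [356.41866803 532.73448295]
```

{"name": "arm_command", "arguments": {"steps": [{"hand": 1,"tx": -0.7,"ty": 0,"tz": -0.6,"rx": 0,"ry": 0,"rz": 0},{"hand": 1,"tx": -0.7,"ty": 0,"tz": -0.6,"rx": 0,"ry": 0,"rz": 0},{"hand": 1,"tx": -0.7,"ty": 0,"tz": -0.6,"rx": 0,"ry": 0,"rz": 0}], "grip_force": 20}}

```text
clock: 1.55
eef_pos: [0.2396, -0.5934, 0.2819]
tcp_rot: [0.829, -0.559, -0.0, -0.0]
contact_force: [-0.5, -0.3, 0.4]
grip_width: 0.0442
```

Run:
```python
from rig import env
o=env.get_obs(); print({k:v.round(4).tolist() if hasattr(v,'round') and k!='clock' else v for k,v in o.items()})
```

```text
{'clock': 1.55, 'qpos': [1.1019, 0.4266, -0.0052, 1.7237, 0.0026, 0.992, -0.0912], 'joint_vel': [-0.0294, -0.5845, -0.0105, 0.3573, 0.0017, 0.2132, -0.0394], 'effort': [0.4095, -58.3725, 1.1933, -26.8502, 0.0172, -0.351, 0.0694], 'eef_pos': [0.2396, -0.5934, 0.2819], 'tcp_rot': [0.829, -0.5593, -0.0003, -0.0001], 'contact_force': [-0.5466, -0.2898, 0.4192], 'wrist_torque': [0.0721, -0.0034, 0.0318], 'grip_width': 0.044249987605748574}
```

{"name": "arm_command", "arguments": {"steps": [{"hand": 0,"tx": -1,"ty": 0,"tz": -0.42,"rx": 0,"ry": 0,"rz": 0},{"hand": 0,"tx": -1,"ty": 0,"tz": -0.42,"rx": 0,"ry": 0,"rz": 0},{"hand": 0,"tx": -1,"ty": 0,"tz": -0.42,"rx": 0,"ry": 0,"rz": 0},{"hand": 0,"tx": -1,"ty": 0,"tz": -0.42,"rx": 0,"ry": 0,"rz": 0},{"hand": 0,"tx": -1,"ty": 0,"tz": -0.42,"rx": 0,"ry": 0,"rz": 0}]}}

```text
clock: 2.05
eef_pos: [0.1645, -0.4074, 0.3662]
tcp_rot: [0.829, -0.559, 0.0, 0.0]
contact_force: [-1.0, -0.4, 0.8]
grip_width: 0.0428
```

```bash
cat > st.py <<'E'
from rig import env
o=env.get_obs(); print({k:v.round(4).tolist() if hasattr(v,'round') and k!='clock' else v for k,v in o.items() if k not in("effort","joint_vel")})
E
python3 st.py
```

```text
{'clock': 2.05, 'qpos': [1.0807, 0.076, -0.0249, 1.9999, 0.0022, 1.0653, -0.1322], 'eef_pos': [0.1645, -0.4074, 0.3662], 'tcp_rot': [0.829, -0.5593, 0.0002, 0.0001], 'contact_force': [-0.9582, -0.3616, 0.848], 'wrist_torque': [-0.0401, 0.0296, -0.0374], 'grip_width': 0.04277433428822692}
```

{"name": "arm_command", "arguments": {"steps": [{"hand": 0,"tx": -1,"ty": 0,"tz": -0.42,"rx": 0,"ry": 0,"rz": 0},{"hand": 0,"tx": -1,"ty": 0,"tz": -0.42,"rx": 0,"ry": 0,"rz": 0},{"hand": 0,"tx": -1,"ty": 0,"tz": -0.42,"rx": 0,"ry": 0,"rz": 0},{"hand": 0,"tx": -1,"ty": 0,"tz": -0.42,"rx": 0,"ry": 0,"rz": 0},{"hand": 0,"tx": -0.7,"ty": 0,"tz": -0.42,"rx": 0,"ry": 0,"rz": 0}]}}

```text
clock: 2.55
eef_pos: [0.0936, -0.2322, 0.4502]
tcp_rot: [0.829, -0.559, 0.0, 0.0]
contact_force: [-0.3, -1.8, 0.7]
grip_width: 0.0424
```

```bash
python3 st.py
```

```text
{'clock': 2.55, 'qpos': [1.0689, -0.2851, -0.0706, 2.098, -0.0202, 1.3272, -0.1809], 'eef_pos': [0.0936, -0.2322, 0.4502], 'tcp_rot': [0.829, -0.5593, 0.0003, 0.0003], 'contact_force': [-0.2708, -1.7632, 0.6917], 'wrist_torque': [-0.0644, 0.038, -0.0429], 'grip_width': 0.042411401489812615}
```

{"name": "arm_command", "arguments": {"steps": [{"hand": 0,"tx": -0.06,"ty": -0.87,"tz": 0,"rx": 0,"ry": 0,"rz": -0.0444},{"hand": 0,"tx": -0.06,"ty": -0.87,"tz": 0,"rx": 0,"ry": 0,"rz": -0.0444},{"hand": 0,"tx": -0.06,"ty": -0.87,"tz": 0,"rx": 0,"ry": 0,"rz": -0.0444},{"hand": 0,"tx": -0.06,"ty": -0.87,"tz": 0,"rx": 0,"ry": 0,"rz": -0.0444},{"hand": 0,"tx": -0.06,"ty": -0.87,"tz": 0,"rx": 0,"ry": 0,"rz": -0.0444}]}}

```text
clock: 3.05
eef_pos: [0.2228, -0.1191, 0.4496]
tcp_rot: [0.971, -0.24, 0.0, 0.0]
contact_force: [0.4, -0.2, 0.6]
grip_width: 0.0427
```

```bash
python3 st.py
```

```text
{'clock': 3.05, 'qpos': [0.7981, -0.2752, -0.348, 2.0839, -0.0957, 1.3174, 0.0023], 'eef_pos': [0.2228, -0.1191, 0.4496], 'tcp_rot': [0.9709, -0.2396, 0.0004, 0.0002], 'contact_force': [0.3839, -0.2228, 0.6356], 'wrist_torque': [-0.0414, -0.027, 0.0132], 'grip_width': 0.04271679555472102}
```

{"name": "arm_command", "arguments": {"steps": [{"hand": 0,"tx": -0.06,"ty": -0.87,"tz": 0,"rx": 0,"ry": 0,"rz": -0.0444},{"hand": 0,"tx": -0.06,"ty": -0.87,"tz": 0,"rx": 0,"ry": 0,"rz": -0.0444},{"hand": 0,"tx": -0.06,"ty": -0.87,"tz": 0,"rx": 0,"ry": 0,"rz": -0.0444},{"hand": 0,"tx": 0,"ty": -0.87,"tz": 0,"rx": 0,"ry": 0,"rz": 0},{"hand": 0,"tx": 0,"ty": -0.87,"tz": 0,"rx": 0,"ry": 0,"rz": 0}]}}

```text
clock: 3.55
eef_pos: [0.2555, 0.0507, 0.4495]
tcp_rot: [0.999, -0.035, 0.0, 0.0]
contact_force: [1.0, -0.2, 0.1]
grip_width: 0.0427
```

```bash
python3 st.py
```

```text
{'clock': 3.55, 'qpos': [0.6068, -0.3002, -0.6582, 2.0627, -0.1871, 1.3226, -0.053], 'eef_pos': [0.2555, 0.0507, 0.4495], 'tcp_rot': [0.9994, -0.035, 0.0003, 0.0002], 'contact_force': [0.959, -0.2156, 0.0758], 'wrist_torque': [0.0236, -0.0209, -0.0038], 'grip_width': 0.042708218810537206}
```

```bash
cat > kin.py <<'E'
import numpy as np
from scipy.spatial.transform import Rotation as Ro
from scipy.optimize import least_squares
D=[([1.11028209,0.59932207,-0.00250335,1.5994238,0.00178372,0.94286432,-0.07981975],[0.2714801,-0.67224747,0.20945021],[8.28992e-01,-5.59260461e-01,0,0]),
([1.1019,0.4266,-0.0052,1.7237,0.0026,0.992,-0.0912],[.2396,-.5934,.2819],[.829,-.5593,-.0003,-.0001]),
([1.0807,0.076,-0.0249,1.9999,0.0022,1.0653,-0.1322],[.1645,-.4074,.3662],[.829,-.5593,.0002,.0001]),
([1.0689,-0.2851,-0.0706,2.098,-0.0202,1.3272,-0.1809],[0.0936,-0.2322,0.4502],[.829,-.5593,.0003,.0003]),
([0.7981,-0.2752,-0.348,2.0839,-0.0957,1.3174,0.0023],[0.2228,-0.1191,0.4496],[.9709,-.2396,.0004,.0002]),
([0.6068,-0.3002,-0.6582,2.0627,-0.1871,1.3226,-0.053],[0.2555,0.0507,0.4495],[.9994,-.035,.0003,.0002])]
def fk(q,p,S,full=False):
    h0,L1,L2,Lt,ys,ye,xe,xw,a1,a7=p
    s1,s3,s5,s7=S
    R=Ro.identity();T=np.array([0,0,0.]);J=[]
    R=Ro.from_euler('z',s1*q[0]+a1); T=T+R.apply([0,ys,h0]);P=[T]
    R=R*Ro.from_euler('y',q[1])*Ro.from_euler('z',s3*q[2]); T=T+R.apply([xe,ye,L1]);P.append(T)
    R=R*Ro.from_euler('y',q[3])*Ro.from_euler('z',s5*q[4]); T=T+R.apply([xw-xe*1,0,L2]);P.append(T)
    R=R*Ro.from_euler('y',q[5])*Ro.from_euler('z',s7*q[6]+a7); T=T+R.apply([0,0,Lt]);P.append(T)
    return (T,R,P) if full else (T,R)
def fit(S,p0):
    def res(p):
        r=[]
        for q,x,o in D:
            T,R=fk(q,p,S); r+=list((T-x)*1000); r+=list((R.inv()*Ro.from_quat(o)).as_rotvec()*300)
        r+=[(p[0]-.28)*5]
        return r
    return least_squares(res,p0)
if __name__=="__main__":
    import itertools
    np.set_printoptions(precision=4,suppress=True)
    out=[]
    for S in itertools.product((-1,1),repeat=4):
        for a1 in ((-.08,-2.297)): 
          for a7 in (0,np.pi):
            s=fit(S,[.3,.65,.44,.37,0,0,0,0,a1 if S[0]<0 else -2.297,a7]); out.append((s.cost,S,s.x))
    out.sort(key=lambda a:a[0])
    for o in out[:5]: print(*o)
E
python3 kin.py
```

```text
0.014986247625214213 (-1, -1, -1, -1) [ 0.2806  0.6468  0.4422  0.3457 -0.03   -0.0266 -0.0001 -0.0005 -0.0001
  3.1415]
0.014986247625238185 (-1, -1, -1, -1) [ 0.2806  0.6468  0.4422  0.3457 -0.03   -0.0266 -0.0001 -0.0005 -0.0001
  3.1415]
3608.272645602363 (-1, -1, -1, 1) [ 0.2806  0.6468  0.4422  0.3457 -0.03   -0.0266 -0.0001 -0.0005 -0.0001
  3.3198]
3608.272645602364 (-1, -1, -1, 1) [ 0.2806  0.6468  0.4422  0.3457 -0.03   -0.0266 -0.0001 -0.0005 -0.0001
 -2.9634]
6937.001269452142 (-1, -1, -1, -1) [ 0.8937 -0.4704 -1.1964  0.1366  0.119  -0.1498  0.8827  1.3074 -3.2839
 -0.1422]
```

```bash
cat > sim.py <<'E'
from kin import *
np.set_printoptions(precision=3,suppress=True)
S=(-1,-1,-1,-1); p=fit(S,[.3,.65,.44,.37,0,0,0,0,-.0,np.pi]).x
QN=None
def jac(q):
    T0,R0=fk(q,p,S);J=np.zeros((6,7))
    for i in range(7):
        d=np.array(q,float);d[i]+=1e-5;T,R=fk(d,p,S)
        J[:3,i]=(T-T0)/1e-5;J[3:,i]=(R*R0.inv()).as_rotvec()/1e-5
    return J
def goto(q,T,R,n=20):
    q=np.array(q,float)
    for _ in range(n):
        T0,R0=fk(q,p,S);e=np.r_[T-T0,(R*R0.inv()).as_rotvec()]
        q=q+np.linalg.pinv(jac(q))@e*.7
    return q
def rows(q,steps,verbose=False):
    T,R=fk(q,p,S)
    out=[]
    for s in steps:
        s=np.array(s,float);T=T+R.apply(s[:3]*.04);R=R*Ro.from_rotvec(s[3:]*np.pi)
        q=goto(q,T,R);out.append(q)
    return out
if __name__=="__main__":
    q=rows(D[3][0],[(-.06,-.87,0,0,0,-.0444)]*5)[-1];print(q,D[4][0])
    q=rows(D[3][0],[(-.06,-.87,0,0,0,-.0444)]*8+[(0,-.87,0,0,0,0)]*2)[-1];print(q,D[5][0])
    q=rows(D[0][0],[(-.7,0,-.6,0,0,0)]*3+[(-1,0,-.42,0,0,0)]*5)[-1];print(q,D[2][0])
E
python3 sim.py
```

```text
[ 0.8   -0.279 -0.348  2.085 -0.097  1.32  -0.002] [0.7981, -0.2752, -0.348, 2.0839, -0.0957, 1.3174, 0.0023]
[ 0.619 -0.304 -0.665  2.062 -0.191  1.325 -0.048] [0.6068, -0.3002, -0.6582, 2.0627, -0.1871, 1.3226, -0.053]
[ 1.082  0.079 -0.026  1.998  0.002  1.065 -0.132] [1.0807, 0.076, -0.0249, 1.9999, 0.0022, 1.0653, -0.1322]
```

```bash
cat > plan.py <<'E'
from sim import *
SH=np.array([.46,-.207]);RS=.20
def clear(q):
    T,R,P=fk(q,p,S,True)
    best=9;w=None
    segs=[(np.array([0,0,.28]),P[1],.08,'upper'),(P[1],P[2],.07,'fore'),(P[2],P[2]+(P[3]-P[2])*.75,.057,'hand'),(P[2]+(P[3]-P[2])*.75,P[3],.035,'fing')]
    for a,b,r,n in segs:
        for t in np.linspace(0,1,15):
            x=a+(b-a)*t
            rad=np.hypot(*(x[:2]-SH))-RS; dz=max(.42-x[2],x[2]-.72)
            d=np.hypot(max(rad,0),max(dz,0)) if (rad>0 or dz>0) else max(rad,dz)
            d-=r
            if d<best: best=d;w=n
    return best,w
def report(q,name):
    T,R,P=fk(q,p,S,True); c=clear(q)
    print(name,"q",q,"T",T,"elbow",P[1],"wrist",P[2],"clr %.3f %s"%c)
def go(q,T,yaw,tilt,n):
    """straight motion in n rows to tip T, yaw(deg), rx tilt(deg)"""
    T0,R0=fk(q,p,S);R1=Ro.from_euler('z',yaw,degrees=True)*Ro.from_quat([1,0,0,0])*Ro.from_euler('x',tilt,degrees=True)
    rv=(R0.inv()*R1).as_rotvec();m=9
    for k in range(1,n+1):
        q=goto(q,T0+(np.array(T)-T0)*k/n,R0*Ro.from_rotvec(rv*k/n)); m=min(m,clear(q)[0])
    return q,m
if __name__=="__main__":
    q0=np.array(D[5][0]);report(q0,"now")
    for tilt in (0,-10,-15):
        q,m=go(q0,[.47,.12,.42],-6,tilt,8);report(q,"ext %.3f"%m)
        q,m=go(q,[.48,.07,.16],-6,tilt,8);report(q,"down %.3f"%m)
    print("left first")
    for az in (30,50,70):
        a=np.radians(az)
        q,m=go(q0,[.27*np.cos(a),.27*np.sin(a),.45],-6,0,8);report(q,"left %.3f"%m)
        q,m=go(q,[.5*np.cos(a),.5*np.sin(a),.42],-6,0,8);report(q,"ext %.3f"%m)
        q,m=go(q,[.47,.12,.42],-6,-10,8);report(q,"in %.3f"%m)
        q,m=go(q,[.48,.07,.16],-6,-10,8);report(q,"down %.3f"%m)
E
python3 plan.py
```

```text
now q [ 0.607 -0.3   -0.658  2.063 -0.187  1.323 -0.053] T [0.255 0.051 0.45 ] elbow [-0.174  0.058  0.903] wrist [0.255 0.051 0.795] clr 0.072 hand
ext 0.045 q [ 0.442  0.204 -0.965  1.791  0.177  1.239 -0.676] T [0.47 0.12 0.42] elbow [ 0.118 -0.106  0.91 ] wrist [0.47  0.12  0.766] clr 0.045 fore
down -0.090 q [ 0.301  0.485 -0.775  2.155  0.532  0.699 -0.941] T [0.48 0.07 0.16] elbow [ 0.289 -0.141  0.844] wrist [0.48  0.07  0.506] clr -0.090 fore
ext 0.058 q [ 0.345  0.271 -1.035  1.755  0.361  1.388 -0.884] T [0.47 0.12 0.42] elbow [ 0.169 -0.107  0.898] wrist [0.476 0.18  0.76 ] clr 0.063 fore
down -0.081 q [ 0.235  0.542 -0.862  2.119  0.707  0.909 -1.194] T [0.48 0.07 0.16] elbow [ 0.33  -0.128  0.824] wrist [0.486 0.13  0.5  ] clr -0.081 fore
ext 0.055 q [ 0.289  0.309 -1.058  1.74   0.436  1.473 -0.974] T [0.47 0.12 0.42] elbow [ 0.198 -0.104  0.89 ] wrist [0.479 0.209 0.754] clr 0.055 upper
down -0.074 q [ 0.198  0.579 -0.898  2.099  0.764  1.021 -1.289] T [0.48 0.07 0.16] elbow [ 0.355 -0.119  0.811] wrist [0.489 0.159 0.494] clr -0.074 fore
left first
left 0.082 q [ 0.6
[... 1120 characters left out ...]
92] T [0.48 0.07 0.16] elbow [0.22  0.299 0.811] wrist [0.486 0.13  0.5  ] clr 0.065 hand
left 0.105 q [ 0.546 -0.635 -0.91   2.042 -0.488  1.529 -0.34 ] T [0.092 0.254 0.45 ] elbow [-0.337  0.151  0.814] wrist [0.092 0.254 0.796] clr 0.255 upper
ext 0.255 q [ 0.997 -0.691 -1.455  1.755 -0.688  1.502 -0.473] T [0.171 0.47  0.42 ] elbow [-0.241  0.311  0.796] wrist [0.171 0.47  0.766] clr 0.255 upper
in 0.085 q [ 1.862 -0.508 -1.715  1.747 -0.339  1.325  0.105] T [0.47 0.12 0.42] elbow [0.059 0.287 0.858] wrist [0.476 0.18  0.76 ] clr 0.085 hand
down 0.065 q [ 2.203 -0.697 -2.074  2.109 -0.63   0.772  0.395] T [0.48 0.07 0.16] elbow [0.221 0.331 0.792] wrist [0.486 0.13  0.5  ] clr 0.065 hand
```

```bash
cat > fast.py <<'E'
import numpy as np
from sim import p,S,D
from scipy.spatial.transform import Rotation as Ro
h0,L1,L2,Lt,ys,ye,xe,xw,a1,a7=p
def rz(a):
    c,s=np.cos(a),np.sin(a);return np.array([[c,-s,0],[s,c,0],[0,0,1.]])
def ry(a):
    c,s=np.cos(a),np.sin(a);return np.array([[c,0,s],[0,1,0],[-s,0,c]])
def fkj(q):
    R=rz(-q[0]+a1);ax=[(np.array([0,0,-1.]),np.zeros(3))]
    T=R@np.array([0,ys,h0]);P=[T];ax.append((R[:,1],T))
    R=R@ry(q[1]);ax.append((-R[:,2],T));R=R@rz(-q[2]);T=T+R@np.array([xe,ye,L1]);P.append(T);ax.append((R[:,1],T))
    R=R@ry(q[3]);ax.append((-R[:,2],T));R=R@rz(-q[4]);T=T+R@np.array([xw-xe,0,L2]);P.append(T);ax.append((R[:,1],T))
    R=R@ry(q[5]);ax.append((-R[:,2],T));R=R@rz(-q[6]+a7);T=T+R@np.array([0,0,Lt]);P.append(T)
    J=np.array([np.r_[np.cross(a,T-o),a] for a,o in ax]).T
    return T,R,P,J
LO=np.array([-2.57,-.35,-1.29,.11,-1.05,.11,-2.63]);HI=np.array([2.57,1.97,1.29,2.56,4.19,1.86,2.63])
SH=np.array([.46,-.207]);RS=.20
tt=np.linspace(0,1,12)[:,None]
def clear(P):
    b=P[2]+(P[3]-P[2])*.75
    X=np.vstack([np.array([0,0,.28])+(P[1]-[0,0,.28])*tt,P[1]+(P[2]-P[1])*tt,P[2]+(b-P[2])*tt,b+(P[3]-b)*tt])
    r=np.repeat([.08,.07,.057,.035],12)
    rad=np.hypot(*(X[:,:2]-SH).T)-RS;dz=np.maximum(.42-X[:,2],X[:,2]-.72)
    d=np.where((rad>0)|(dz>0),np.hypot(np.maximum(rad,0),np.maximum(dz,0)),np.maximum(rad,dz))
    return (d-r).min()
def Rt(yaw,tilt,pitch=0):
    return rz(np.radians(yaw))@np.diag([1.,-1,-1])@Ro.from_euler('xyz',[tilt,pitch,0],degrees=True).as_matrix()
def rv(A): return Ro.from_matrix(A).as_rotvec()
def move(q,T1,R1,n=None,vmax=.045):
    """straight line; returns q, min clear, min joint margin, rows"""
    T0,R0,P,J=fkj(q);w=rv(R0.T@R1)
    if n is None: n=max(1,int(np.ceil(max(np.linalg.norm(np.subtract(T1,T0))/vmax,np.linalg.norm(w)/.145))))
    m=9;lim=9;dq=0
    for k in range(1,n+1):
        Tk=T0+(np.asarray(T1)-T0)*k/n;Rk=R0@Ro.from_rotvec(w*k/n).as_matrix();qs=q
        for _ in range(3):
            T,R,P,J=fkj(q);q=q+np.linalg.pinv(J)@np.r_[Tk-T,rv(Rk@R.T)]
        T,R,P,J=fkj(q)
        m=min(m,clear(P));lim=min(lim,(q-LO).min(),(HI-q).min());dq=max(dq,np.abs((q-qs)/np.array([2.22,2.22,3.01,3.01,3.14,3.14,3.14])).max()/.07)
    return q,m,lim,n,dq
E
cat > search.py <<'E'
from fast import *
import time,sys
np.set_printoptions(precision=3,suppress=True)
rng=np.random.default_rng(int(sys.argv[1]));q0=np.array(D[5][0]);t0=time.time();best=[]
def rnd():
    az=np.radians(rng.uniform(0,85));r=rng.uniform(.22,.75);return (np.array([r*np.cos(az),r*np.sin(az),rng.uniform(.35,.9)]),rng.choice([-90,-45,-6,-6,45,90]),rng.choice([0,0,0,-30,30]),rng.choice([0,0,0,-40,40]))
while time.time()-t0<240:
    W=[rnd() for _ in range(rng.integers(1,4))]+[(np.array([.47,.12,.35]),-6,-8,0),(np.array([.48,.07,.165]),-6,-8,0)]
    q=q0;m=9;l=9;n=0;ok=True
    for w in W:
        q,a,b,c,d=move(q,w[0],Rt(*w[1:]));m=min(m,a);l=min(l,b);n+=c
        if m<.03 or l<.03 or n>90: ok=False;break
    if ok: best.append((min(m,.07)*10+min(l,.15)-n*.004,m,l,n,q,W))
best.sort(key=lambda a:-a[0]);print(len(best))
for b in best[:3]: print("score %.3f clr %.3f lim %.3f rows %d"%b[:4],b[4]);[print("   ",w[0],w[1:]) for w in b[5]]
E
for i in 1 2 3 4; do OPENBLAS_NUM_THREADS=1 python3 search.py $i > s$i.txt & done; wait; cat s?.txt; nproc
```

```text
0
0
0
0
4
```

```bash
cat > p2.py <<'E'
from fast import *
np.set_printoptions(precision=3,suppress=True)
q0=np.array(D[5][0])
def arc(q,r,z,a0,a1,tool,n=None):
    m=9;l=9;N=0
    n=n or int(np.ceil(abs(a1-a0)/8));
    for k in range(1,n+1):
        a=a0+(a1-a0)*k/n;A=np.radians(a)
        q,c,b,d,e=move(q,[r*np.cos(A),r*np.sin(A),z],Rt(a if tool is None else tool,0));m=min(m,c);l=min(l,b);N+=d
    return q,m,l,N
# where could we be with no clearance issue at push pose: null scan
from scipy.optimize import least_squares
for q1 in np.linspace(-1.2,.6,10):
    best=None
    for s in range(6):
        x0=np.array([.3,-q1*0,1.9,0.,.8,-.0])+np.random.default_rng(s).normal(0,.4,6)
        T1=np.array([.48,.07,.165]);R1=Rt(-6,-8)
        def f(x):
            T,R,P,J=fkj(np.r_[q1,x]);return np.r_[(T-T1)*10,rv(R1@R.T)*3]
        s_=least_squares(f,x0,bounds=(LO[1:],HI[1:]))
        if s_.cost<1e-6:
            q=np.r_[q1,s_.x];print("q1 %.2f"%q1,q,"clr %.3f"%clear(fkj(q)[2]));break
for r,z in ((.4,.85),(.5,.85),(.6,.8),(.5,.95),(.65,.85)):
    q=np.array(D[3][0])
    A=np.radians(-68)
    q,c,b,n,e=move(q,[r*np.cos(A),r*np.sin(A),z],Rt(-68,0));print("r z",r,z,"ext",q,"%.3f %.3f"%(c,b),n)
    q,c,b,n=arc(q,r,z,-68,30,None);print("  swing",q,"%.3f %.3f"%(c,b),n)
    q2,c,b,n,e=move(q,[.47,.15,.40],Rt(-6,0));print("  down",q2,"%.3f %.3f"%(c,b),n)
    q2,c,b,n,e=move(q2,[.48,.07,.165],Rt(-6,-8));print("  push",q2,"%.3f %.3f"%(c,b),n)
E
python3 p2.py
```

```text
Traceback (most recent call last):
  File "p2.py", line 20, in <module>
    s_=least_squares(f,x0,bounds=(LO[1:],HI[1:]))
ValueError: Initial guess is outside of provided bounds
```

```bash
sed -i 's/s_=least_squares(f,x0,/s_=least_squares(f,np.clip(x0,LO[1:]+.01,HI[1:]-.01),/' p2.py; python3 p2.py
```

```text
q1 -1.00 [-1.     0.586  0.987  2.194 -0.547  0.703  0.243] clr 0.056
q1 -0.80 [-0.8    0.466  0.634  2.184 -0.234  0.63  -0.124] clr 0.056
q1 -0.60 [-0.6    0.418  0.34   2.173 -0.011  0.626 -0.38 ] clr 0.052
q1 -0.40 [-0.4    0.401  0.065  2.161  0.167  0.648 -0.581] clr 0.033
q1 -0.20 [-0.2    0.407 -0.204  2.148  0.324  0.687 -0.756] clr 0.005
q1 0.00 [ 0.     0.436 -0.477  2.136  0.472  0.746 -0.92 ] clr -0.029
q1 0.20 [ 0.2    0.496 -0.766  2.124  0.625  0.838 -1.09 ] clr -0.071
q1 0.40 [ 0.4    0.626 -1.11   2.114  0.803  1.008 -1.297] clr -0.108
r z 0.4 0.85 ext [ 1.058  0.071 -0.016  0.844  0.001  2.227 -0.144] 0.095 -0.367 10
  swing [-0.044  0.124 -0.815  0.81   0.116  2.243 -0.259] 0.095 -0.383 26
  down [ 0.148  0.183 -0.677  1.82   0.124  1.181 -0.673] 0.060 -0.261 11
  push [ 0.035  0.444 -0.526  2.134  0.498  0.76  -0.949] -0.036 0.426 6
r z 0.5 0.85 ext [ 1.064  0.253  0.019  0.607 -0.006  2.281 -0.109] 0.092 -0.421 11
  swing [-0.372  0.282 -0.556  0.582  0.2    2.309 -0.251] 0.084 -0.449 26
  down [-0.045  0.157 -0.442  1.83   0.073  1.171 -0.615] 0.066 -0.302 11
 
[... 366 characters left out ...]
4 0.412 6
r z 0.5 0.95 ext [ 1.089  0.38   0.11   0.195 -0.093  2.565 -0.085] 0.093 -0.747 13
  swing [-15.796   5.688  60.289 -19.36   27.114  72.44   78.343] -0.172 -98.899 200
  down [-16.198   4.818  59.471 -20.684  27.726  71.828  77.415] 0.035 -75.136 12
  push [-16.06    4.414  59.526 -20.993  27.537  71.826  77.429] 0.056 -74.809 6
r z 0.65 0.85 ext [ 1.111  0.721  0.09  -0.253 -0.094  2.674 -0.081] 0.089 -0.814 13
  swing [ -28.64  -189.139 -140.219  401.934  403.898 -247.645  354.894] -0.212 -449.395 218
  down [ -28.09  -189.87  -140.809  400.255  403.008 -247.442  352.791] -0.099 -399.586 11
  push [ -28.007 -190.231 -140.677  399.943  403.132 -247.527  352.78 ] -0.076 -398.942 6
```

```bash
cat > search2.py <<'E'
from fast import *
import time,sys
np.set_printoptions(precision=3,suppress=True)
seed=int(sys.argv[1]);rng=np.random.default_rng(seed);q0=np.array(D[5][0])
# wp: az,r,z,pitch(out +),yawrel
def Rc(az,yr,pitch,tilt=0):
    a=az+yr
    # pitch about horizontal axis perpendicular to radial: outward tip
    A=rz(np.radians(az))@ry(np.radians(-pitch))@rz(np.radians(-az))
    return A@Rt(a,tilt)
def pose(w): 
    A=np.radians(w[0]);return np.array([w[1]*np.cos(A),w[1]*np.sin(A),w[2]]),Rc(w[0],w[4],w[3])
W0=np.array([11.2,.2605,.45,0,-15.2])
def run(W,full=False):
    q=q0.copy();m=9;l=9;n=0;prev=W0;cost=0;tr=[]
    for w in W:
        d=w-prev
        k=int(np.ceil(max(np.hypot(np.hypot(d[1],d[2]),np.radians(d[0])*max(prev[1],w[1]))/.045,(abs(d[0]+d[4])+.7*abs(d[3]))/8.2,1)))
        for i in range(1,k+1):
            T,R=pose(prev+d*i/k)
            q,a,b,_,dq=move(q,T,R,1)
            if np.abs(q).max()>6: return 1e3
            P=fkj(q)[2]
            env=min(.6-max(x[1] for x in P),min(x[1] for x in P)+.75,1.25-P[1][2])
            cost+=max(0,.05-a)*20+max(0,.06-b)*5+max(0,-env)*10+max(0,dq-1)*.1
            m=min(m,a);l=min(l,b)
        n+=k;prev=w;tr.append((q.copy(),m,l,n))
    cost+=max(0,.05-clear(fkj(q)[2]))*60+n*.004
    if full: return cost,m,l,n,tr
    return cost
def final(y): 
    # tip above frame-left then push point, given as cylindrical
    out=[]
    for T in ((.47,.13,.36),(.48,.07,.165)):
        az=np.degrees(np.arctan2(T[1],T[0]));out.append(np.array([az,np.hypot(T[0],T[1]),T[2],0,y-az]))
    return out
def mk(x,nw): return [x[5*i:5*i+5] for i in range(nw)]+final(x[-1])
lo=np.array([-70,.22,.3,-10,-60]);hi=np.array([60,.9,1.0,70,60])
t0=time.time();B=[]
while time.time()-t0<500:
    nw=rng.integers(2,4)
    x=np.r_[rng.uniform(np.tile(lo,nw),np.tile(hi,nw)),rng.uniform(-60,60)]
    if nw==3 and rng.random()<.5: x[:5]=[-60,.3,.5,0,0]
    c=run(mk(x,nw));sg=.25
    for it in range(120):
        if c>4 and it>25: break
        y=x+rng.normal(0,1,len(x))*np.r_[np.tile((hi-lo),nw),90]*sg*(rng.random(len(x))<.4)
        y[:-1]=np.clip(y[:-1],np.tile(lo,nw),np.tile(hi,nw));cy=run(mk(y,nw))
        if cy<c: x,c=y,cy
        else: sg=max(.03,sg*.985)
        if time.time()-t0>500: break
    B.append((c,nw,x))
B.sort(key=lambda b:b[0])
for c,nw,x in B[:2]:
    print("cost %.3f"%c,nw);r=run(mk(x,nw),True)
    if not isinstance(r,tuple): continue
    for w,t in zip(mk(x,nw),r[4]): print("  wp",w,"q",t[0],"clr %.3f lim %.3f n %d"%t[1:])
E
for i in 1 2 3 4; do OPENBLAS_NUM_THREADS=1 python3 search2.py $i > s$i.txt & done; wait; cat s?.txt
```

```text
cost 7.324 3
  wp [40.163  0.764  0.45  60.01  -4.519] q [-0.2    0.275 -0.77   2.057  2.114  0.364 -2.178] clr 0.069 lim 0.067 n 15
  wp [48.411  0.697  0.338 66.573  0.92 ] q [-0.27   0.494 -0.987  2.392  2.549  0.93  -2.474] clr 0.032 lim 0.067 n 19
  wp [29.14   0.715  0.424  6.998 46.408] q [-0.437  0.396 -0.24   1.433  0.117  1.203  0.63 ] clr 0.032 lim 0.052 n 28
  wp [  15.461    0.488    0.36     0.    -101.322] q [-0.64   0.149  0.297  1.939 -0.05   1.06  -1.82 ] clr 0.032 lim 0.052 n 49
  wp [  8.297   0.485   0.165   0.    -94.158] q [-0.457  0.39   0.263  2.196 -0.183  0.576 -1.558] clr 0.005 lim 0.052 n 54
cost 10.793 2
  wp [57.247  0.586  0.3   47.356 -2.597] q [-0.684  0.203 -0.566  2.43   2.408  0.38  -2.575] clr 0.079 lim -0.263 n 14
  wp [ 25.324   0.526   0.597  -0.219 -45.892] q [-0.759  0.122  0.251  1.41  -0.031  1.617 -0.87 ] clr 0.079 lim -0.263 n 28
  wp [15.461  0.488  0.36   0.    72.538] q [-0.496  0.149  0.128  1.932 -0.022  1.062  1.177] clr 0.050 lim -0.263 n 42
  wp [ 8.297  0.485  0.165  0.    79.703] q [-0.355  0.383  0.124  2.19  -0.085  0.574  1.
[... 2728 characters left out ...]
-0.055  0.392 -0.275  2.171  0.185  0.6    0.909] clr -0.031 lim 0.067 n 64
cost 12.746 3
  wp [60.     0.537  0.711 15.951 60.   ] q [-0.134  0.117 -1.194  1.244  0.181  1.582  0.81 ] clr 0.078 lim 0.063 n 17
  wp [ 27.68    0.532   0.629  -2.511 -47.935] q [-0.091  0.216 -0.668  1.252  0.124  1.761 -1.084] clr 0.078 lim 0.063 n 36
  wp [ 60.      0.614   0.867  48.308 -46.841] q [-0.227 -0.069 -0.835  1.223 -0.026  1.122 -0.854] clr 0.078 lim 0.063 n 46
  wp [15.461  0.488  0.36   0.    32.325] q [ 0.04   0.184 -0.504  1.903  0.1    1.079  0.329] clr 0.036 lim 0.063 n 62
  wp [ 8.297  0.485  0.165  0.    39.489] q [ 0.05   0.407 -0.416  2.165  0.279  0.62   0.27 ] clr -0.045 lim 0.063 n 67
```

```bash
cat > search3.py <<'E'
import sys
src=open('search2.py').read().split("lo=np.array")[0]
exec(src)
src
def pose(w):
    A=np.radians(w[0]);return np.array([w[1]*np.cos(A),w[1]*np.sin(A),w[2]]),Rc(w[0],w[4],w[3],w[5] if len(w)>5 else 0)
# tilt defined about world x: build with tilt world
def Rc(az,yr,pitch,tilt=0):
    a=az+yr
    A=rz(np.radians(az))@ry(np.radians(-pitch))@rz(np.radians(-az))
    return Ro.from_euler('x',tilt,degrees=True).as_matrix()@A@Rt(a,0)
W0=np.array([11.2,.2605,.45,0,-15.2,0])
def run(W,full=False):
    q=q0.copy();m=9;l=9;n=0;prev=W0;cost=0;tr=[];rows=[]
    for w in W:
        d=w-prev
        k=int(np.ceil(max(np.hypot(np.hypot(d[1],d[2]),np.radians(d[0])*max(prev[1],w[1]))/.043,(abs(d[0]+d[4])+.7*abs(d[3])+.5*abs(d[5]))/8.2,1)))
        for i in range(1,k+1):
            T,R=pose(prev+d*i/k)
            q,a,b,_,dq=move(q,T,R,1)
            if np.abs(q).max()>6: return 1e3
            P=fkj(q)[2]
            env=min(.42-max(x[1] for x in P),min(x[1] for x in P)+.75,1.25-P[1][2])
            cost+=max(0,.05-a)*20+max(0,.06-b)*5+max(0,-env)*10+max(0,dq-1)*.1
            m=min(m,a);l=min(l,b)
        n+=k;prev=w;tr.append((q.copy(),m,l,n))
    cost+=max(0,.05-clear(fkj(q)[2]))*60+n*.004+max(0,-q[1]-.1)
    if full: return cost,m,l,n,tr
    return cost
TL=-12
def final(y):
    out=[]
    for T in ((.46,.15,.36),(.48,.073,.165)):
        az=np.degrees(np.arctan2(T[1],T[0]));out.append(np.array([az,np.hypot(T[0],T[1]),T[2],0,y-az,-TL*-1]))
    return out
def mk(x,nw): return [np.r_[x[5*i:5*i+5],0] for i in range(nw)]+final(x[-1])
lo=np.array([-70,.22,.3,-10,-60]);hi=np.array([60,.75,.9,70,60])
if __name__=="__main__":
    T=float(sys.argv[2]);t0=time.time();B=[]
    while time.time()-t0<T:
        nw=rng.integers(2,4)
        x=np.r_[rng.uniform(np.tile(lo,nw),np.tile(hi,nw)),rng.uniform(-60,60)]
        if rng.random()<.4: nw=3;x=np.array([40,.55,.45,60,-4.5,48,.5,.34,66,0,29,.6,.42,7,46,-86.])+rng.normal(0,5,16)*np.r_[np.tile([1,.01,.01,1,1],3),1]
        c=run(mk(x,nw));sg=.25
        for it in range(250):
            if c>6 and it>25: break
            y=x+rng.normal(0,1,len(x))*np.r_[np.tile((hi-lo),nw),90]*sg*(rng.random(len(x))<.4)
            y[:-1]=np.clip(y[:-1],np.tile(lo,nw),np.tile(hi,nw));cy=run(mk(y,nw))
            if cy<c: x,c=y,cy
            else: sg=max(.02,sg*.985)
            if time.time()-t0>T: break
        B.append((c,nw,x))
    B.sort(key=lambda b:b[0])
    for c,nw,x in B[:2]:
        print("cost %.3f"%c,nw);r=run(mk(x,nw),True)
        if not isinstance(r,tuple): continue
        for w,t in zip(mk(x,nw),r[4]): print("  wp",w,"q",t[0],"clr %.3f lim %.3f n %d"%t[1:])
E
python3 - <<'E'
import sys; sys.argv=['x','1','1']
exec(open('search3.py').read().split('if __name__')[0])
print(pose(final(-6)[1])[1]) # tool z column should lean to -y
E
for i in 1 2 3 4; do OPENBLAS_NUM_THREADS=1 python3 search3.py $i 540 > s$i.txt & done; wait; cat s?.txt
```

```text
[[ 0.995 -0.105  0.   ]
 [-0.102 -0.973 -0.208]
 [ 0.022  0.207 -0.978]]
cost 0.809 3
  wp [40.397  0.647  0.3   42.962 44.494  0.   ] q [-0.345  0.277 -0.611  2.254  1.918  0.291 -1.217] clr 0.071 lim 0.073 n 15
  wp [ 41.273   0.543   0.528  16.063 -11.895   0.   ] q [-0.278  0.04  -0.588  1.687  0.068  1.144 -0.369] clr 0.071 lim 0.073 n 25
  wp [22.976  0.545  0.305  5.71  55.511  0.   ] q [-0.065  0.278 -0.566  1.942  0.219  0.876  0.631] clr 0.056 lim 0.073 n 32
  wp [  18.06     0.484    0.36     0.    -114.491  -12.   ] q [-0.544  0.191 -0.02   1.894  0.196  1.176 -2.333] clr 0.056 lim 0.073 n 55
  wp [   8.647    0.486    0.165    0.    -105.078  -12.   ] q [-0.433  0.409  0.036  2.159  0.288  0.676 -2.316] clr 0.050 lim 0.073 n 60
cost 2.805 3
  wp [49.114  0.633  0.307 45.52  60.     0.   ] q [-0.382  0.276 -0.756  2.301  2.056  0.361 -1.084] clr 0.074 lim 0.065 n 18
  wp [ 23.122   0.514   0.696  50.587 -37.104   0.   ] q [ 0.041 -0.312 -0.385  1.824 -0.2    0.728 -0.539] clr 0.074 lim 0.038 n 34
  wp [29.108  0.634  0.3   32.719 60.     0.   ] q [-0.304  0.24  -0.401  2.
[... 3491 characters left out ...]
33] clr 0.053 lim 0.071 n 62
cost 0.913 3
  wp [33.984  0.73   0.579 57.418  9.601  0.   ] q [ 0.183  0.113 -0.983  1.87   0.849  0.298 -0.689] clr 0.068 lim 0.062 n 14
  wp [31.917  0.695  0.394 53.546 17.642  0.   ] q [-0.041  0.237 -0.777  2.177  2.052  0.335 -1.779] clr 0.068 lim 0.062 n 19
  wp [38.099  0.583  0.474 -5.373 51.533  0.   ] q [-0.325  0.334 -0.625  1.457  0.168  1.503  0.614] clr 0.068 lim 0.062 n 29
  wp [  18.06     0.484    0.36     0.    -112.811  -12.   ] q [-0.549  0.191 -0.014  1.894  0.195  1.176 -2.302] clr 0.068 lim 0.062 n 53
  wp [   8.647    0.486    0.165    0.    -103.398  -12.   ] q [-0.437  0.41   0.042  2.159  0.284  0.675 -2.283] clr 0.051 lim 0.062 n 58
```

```bash
sed -e 's/lo=np.array(\[-70,.22,.3,-10,-60\])/lo=np.array([-70,.22,.37,-10,-60])/' -e 's/\.42-max(x\[1\]/.40-max(x[1]/' search3.py > search4.py
python3 - <<'E'
s=open('search4.py').read()
a,b=s.split('    while time.time()-t0<T:\n',1)
b='''    SEEDS=[[40.4,.6,.37,43,44.5,41.3,.54,.53,16,-12,23,.545,.37,5.7,55.5,-96],[39.6,.6,.37,46.7,2.2,52.5,.35,.4,-10,8,-6],[24.4,.6,.37,32,37,51.3,.42,.37,32.8,-52.9,26.7,.475,.6,30,58.5,-96],[30,.7,.47,51.5,59,40,.5,.478,48.5,-45,29.7,.46,.37,-10,43,-96],[29,.74,.37,42.4,-11,44,.55,.758,68,11,25,.525,.63,14.8,60,-96]]
    it0=seed-1
    while time.time()-t0<T:
        x=np.array(SEEDS[it0%5],float);it0+=1;nw=(len(x)-1)//5
        if rng.random()<.3: x[-1]=rng.choice([-6,84,-96])
        x[:-1]+=rng.normal(0,.04,len(x)-1)*np.tile(hi-lo,nw);x[:-1]=np.clip(x[:-1],np.tile(lo,nw),np.tile(hi,nw))
'''+b[b.index('        c=run(mk(x,nw));sg'):].replace('sg=.25','sg=.15').replace('        for it in','        fy=x[-1]\n        for it in').replace('            y[:-1]=','            y[-1]=fy;y[:-1]=').replace('c>6','c>9')
open('search4.py','w').write(a+b)
E
for i in 1 2 3 4; do OPENBLAS_NUM_THREADS=1 python3 search4.py $i 550 > s$i.txt & done; wait; cat s?.txt
```

```text
cost 0.248 3
  wp [24.042  0.718  0.394 40.049 48.502  0.   ] q [ 0.069  0.277 -0.756  1.949  0.855  0.407 -0.033] clr 0.054 lim 0.087 n 13
  wp [ 18.928   0.552   0.414  44.439 -53.643   0.   ] q [ 0.009 -0.057 -0.48   2.268  0.474  0.174 -1.522] clr 0.054 lim 0.064 n 27
  wp [27.937  0.502  0.482 29.665 53.337  0.   ] q [-0.588 -0.141 -0.059  2.031  0.105  0.742  0.711] clr 0.054 lim 0.064 n 43
  wp [ 18.06    0.484   0.36    0.    -24.06  -12.   ] q [-0.543  0.191 -0.021  1.894  0.196  1.176 -0.755] clr 0.054 lim 0.064 n 57
  wp [  8.647   0.486   0.165   0.    -14.647 -12.   ] q [-0.432  0.409  0.035  2.159  0.288  0.676 -0.738] clr 0.050 lim 0.064 n 62
cost 0.275 3
  wp [23.165  0.75   0.525 53.758 42.308  0.   ] q [ 0.108  0.166 -0.73   1.884  0.909  0.3   -0.184] clr 0.057 lim 0.073 n 14
  wp [ 44.274   0.568   0.503  51.987 -46.446   0.   ] q [-0.167 -0.148 -0.65   2.179 -0.138  0.175 -0.77 ] clr 0.057 lim 0.060 n 23
  wp [25.54   0.454  0.412 -3.128 57.501  0.   ] q [-0.22   0.114 -0.387  1.849  0.036  1.241  0.831] clr 0.057 lim 0.060 n 39
  wp [  18.06     0.484    0.36   
[... 3599 characters left out ...]
r 0.051 lim 0.065 n 61
cost 0.272 3
  wp [23.897  0.75   0.495 51.443 60.     0.   ] q [ 0.051  0.191 -0.692  1.902  0.93   0.305  0.101] clr 0.058 lim 0.073 n 16
  wp [ 50.092   0.48    0.434  45.357 -55.023   0.   ] q [-0.333 -0.223 -0.572  2.333 -0.336  0.215 -0.731] clr 0.058 lim 0.069 n 28
  wp [16.141  0.345  0.37   3.875 55.493  0.   ] q [-0.433 -0.112 -0.022  2.175  0.011  1.013  0.79 ] clr 0.058 lim 0.069 n 41
  wp [  18.06     0.484    0.36     0.    -114.06   -12.   ] q [-0.57   0.191  0.011  1.896  0.19   1.174 -2.318] clr 0.058 lim 0.069 n 63
  wp [   8.647    0.486    0.165    0.    -104.647  -12.   ] q [-0.453  0.41   0.064  2.16   0.272  0.672 -2.291] clr 0.053 lim 0.069 n 68
```

```bash
cat > seg.py <<'E'
import sys
sys.argv=['x','1','1']
exec(open('search3.py').read().split('if __name__')[0])
from rig import env
WP=[np.array([24.042,.718,.394,40.05,48.5,0]),np.array([18.93,.552,.414,44.44,-53.64,0]),np.array([27.94,.502,.482,29.67,53.3,0])]+final(-6)
def lims(q0,T1,R1,n,hand=0.0,show=True,j=None):
    """rows in tool axes from commanded pose (T0,R0) straight to T1,R1 in n rows"""
    T0,R0=(fkj(q0)[:2]) if j is None else j
    w=rv(R0.T@R1);T=T0.copy();R=R0.copy();q=q0.copy();out=[];m=9;l=9;dqm=0
    for k in range(1,n+1):
        Tk=T0+(np.asarray(T1)-T0)*k/n;Rk=R0@Ro.from_rotvec(w*k/n).as_matrix()
        t=np.round(R.T@(Tk-T)/.04,2);r=np.round(rv(R.T@Rk)/np.pi,4)
        T=T+R@t*.04;R=R@Ro.from_rotvec(r*np.pi).as_matrix()
        q,a,b,_,dq=move(q,T,R,1);m=min(m,a);l=min(l,b);dqm=max(dqm,dq)
        out.append((*t,*r))
    if show:
        print("n",n,"deg/row %.2f mm/row %.1f"%(np.degrees(np.linalg.norm(w))/n,1000*np.linalg.norm(T1-T0)/n),"clr %.3f lim %.3f spd %.2f"%(m,l,dqm),"q",q)
        for i,o in enumerate(out):
            if i%5==0: print("--")
            print('{"hand": %g, "tx": %g, "ty": %g, "tz": %g, "rx": %g, "ry": %g, "rz": %g},'%(hand,*o))
    return q,T,R
E
python3 - <<'E'
exec(open('seg.py').read())
q=np.array(env.get_obs()["qpos"])
for i,(w,n) in enumerate(zip(WP,(13,14,16,14,7))):
    T,R=pose(w); print("WP",i,T); q,_,_=lims(q,T,R,n,show=True)
E
```

```text
WP 0 [0.656 0.293 0.394]
n 13 deg/row 6.53 mm/row 36.2 clr 0.034 lim 0.078 spd 0.61 q [ 0.221  0.33  -0.975  1.942  0.997  0.487 -0.149]
--
{"hand": 0, "tx": 0.74, "ty": -0.52, "tz": 0.11, "rx": -0.0032, "ry": 0.0181, "rz": -0.0313},
{"hand": 0, "tx": 0.77, "ty": -0.44, "tz": 0.14, "rx": -0.0033, "ry": 0.0181, "rz": -0.0313},
{"hand": 0, "tx": 0.81, "ty": -0.37, "tz": 0.19, "rx": -0.0032, "ry": 0.0181, "rz": -0.0313},
{"hand": 0, "tx": 0.82, "ty": -0.29, "tz": 0.23, "rx": -0.0033, "ry": 0.0181, "rz": -0.0313},
{"hand": 0, "tx": 0.84, "ty": -0.21, "tz": 0.27, "rx": -0.0033, "ry": 0.0181, "rz": -0.0312},
--
{"hand": 0, "tx": 0.84, "ty": -0.13, "tz": 0.32, "rx": -0.0032, "ry": 0.0182, "rz": -0.0313},
{"hand": 0, "tx": 0.82, "ty": -0.06, "tz": 0.37, "rx": -0.0032, "ry": 0.0181, "rz": -0.0313},
{"hand": 0, "tx": 0.81, "ty": 0.02, "tz": 0.41, "rx": -0.0033, "ry": 0.0181, "rz": -0.0313},
{"hand": 0, "tx": 0.78, "ty": 0.1, "tz": 0.46, "rx": -0.0032, "ry": 0.0181, "rz": -0.0313},
{"hand": 0, "tx": 0.73, "ty": 0.17, "tz": 0.5, "rx": -0.0033, "ry": 0.0181, "rz": -0.0313},
--
{"hand": 0, "tx": 0
[... 4796 characters left out ...]
": -0.0158, "rz": 0.0322},
WP 4 [0.48  0.073 0.165]
n 7 deg/row 0.00 mm/row 30.1 clr 0.029 lim 0.410 spd 0.32 q [-0.298  0.413 -0.146  2.15   0.386  0.71  -0.85 ]
--
{"hand": 0, "tx": 0.08, "ty": 0.12, "tz": 0.74, "rx": 0, "ry": 0, "rz": 0},
{"hand": 0, "tx": 0.09, "ty": 0.11, "tz": 0.74, "rx": 0, "ry": 0, "rz": 0},
{"hand": 0, "tx": 0.08, "ty": 0.12, "tz": 0.74, "rx": 0, "ry": 0, "rz": 0},
{"hand": 0, "tx": 0.09, "ty": 0.11, "tz": 0.74, "rx": 0, "ry": 0, "rz": 0},
{"hand": 0, "tx": 0.08, "ty": 0.12, "tz": 0.73, "rx": 0, "ry": 0, "rz": 0},
--
{"hand": 0, "tx": 0.09, "ty": 0.12, "tz": 0.74, "rx": 0, "ry": 0, "rz": 0},
{"hand": 0, "tx": 0.08, "ty": 0.11, "tz": 0.74, "rx": 0, "ry": 0, "rz": 0},
```

```bash
cat > try.py <<'E'
exec(open('seg.py').read())
import itertools
q0=np.array(env.get_obs()["qpos"])
def seq(ws,q=q0,verbose=False):
    mm=9;ll=9;N=0;sp=0
    for w in ws:
        T,R=pose(np.asarray(w,float));T0,R0=fkj(q)[:2]
        n=int(np.ceil(max(np.linalg.norm(T-T0)/.04,np.degrees(np.linalg.norm(rv(R0.T@R)))/7.5,1)))
        q,a,b,_,s=move(q,T,R,n);mm=min(mm,a);ll=min(ll,b);N+=n;sp=max(sp,s)
        if verbose: print("  ",np.round(w,2),n,"q",q,"clr %.3f lim %.3f spd %.2f"%(a,b,s))
    return q,mm,ll,N,sp
best=[]
rng=np.random.default_rng(0)
F=final(-6)
for k in range(1500):
    A=[rng.uniform(10,40),rng.uniform(.27,.6),rng.uniform(.4,.55),rng.uniform(0,45),rng.uniform(-60,0),0]
    B=[rng.uniform(18,45),rng.uniform(.42,.6),rng.uniform(.37,.5),rng.uniform(30,50),rng.uniform(-65,-35),0]
    C=[rng.uniform(18,45),rng.uniform(.4,.6),rng.uniform(.4,.65),rng.uniform(5,50),rng.uniform(30,75),0]
    q,m,l,n,s=seq([A,B,C]+F)
    if l>.05 and m>.025: best.append((min(m,.05)*10+min(l,.1)-n*.003-.05*max(s-1,0),m,l,n,s,[A,B,C]))
best.sort(key=lambda b:-b[0]);print(len(best))
for b in best[:4]: print(b[:5]);seq(b[5]+F,verbose=True)
E
OPENBLAS_NUM_THREADS=2 timeout 570 python3 try.py
```

```text
0
```

```bash
sed -i 's/if l>.05 and m>.025/if l>.025 and m>.025/; s/range(1500)/range(2200)/; s/uniform(10,40),rng.uniform(.27,.6)/uniform(12,30),rng.uniform(.3,.65)/' try.py; for i in 1 2 3 4; do sed "s/default_rng(0)/default_rng($i)/" try.py > try$i.py; OPENBLAS_NUM_THREADS=1 timeout 570 python3 try$i.py > t$i.txt & done; wait; cat t?.txt
```

```text
1
(np.float64(0.06376014945259831), np.float64(0.03678646303382768), np.float64(0.045555143897893155), 47, np.float64(5.173192495671433))
   [12.96  0.37  0.41 20.56 -3.6   0.  ] 4 q [ 0.508 -0.275 -0.653  2.202 -0.263  0.813  0.154] clr 0.054 lim 0.049 spd 0.64
   [ 22.13   0.58   0.41  44.94 -39.72   0.  ] 6 q [-0.053 -0.008 -0.488  2.238  0.643  0.156 -1.443] clr 0.062 lim 0.046 spd 5.17
   [34.34  0.54  0.56 46.88 65.04  0.  ] 16 q [-0.829 -0.221  0.025  2.06   0.314  0.515  0.722] clr 0.099 lim 0.052 spd 0.79
   [ 18.06   0.48   0.36   0.   -24.06 -12.  ] 15 q [-0.434  0.197 -0.153  1.888  0.22   1.185 -0.787] clr 0.107 lim 0.146 spd 0.84
   [  8.65   0.49   0.16   0.   -14.65 -12.  ] 6 q [-0.344  0.41  -0.084  2.153  0.353  0.698 -0.812] clr 0.037 lim 0.407 spd 0.38
1
(np.float64(0.17874958412475564), np.float64(0.0268100125179504), np.float64(0.060649458945251644), 50, np.float64(0.9801616262139705))
   [ 16.08   0.53   0.48  37.84 -34.16   0.  ] 7 q [ 0.705 -0.162 -0.938  2.067 -0.276  0.52  -0.394] clr 0.057 lim 0.061 spd 0.65
   [ 42.36   0.47   0.44  49.14 -40.34   0.  ] 6
[... 1380 characters left out ...]
4689665473126827))
   [14.63  0.62  0.53 29.93 -6.41  0.  ] 10 q [ 0.519  0.077 -0.955  1.736  0.191  0.851 -0.362] clr 0.052 lim 0.079 spd 0.33
   [ 20.3    0.57   0.39  42.16 -58.27   0.  ] 7 q [ 0.326  0.03  -0.845  2.248  0.733  0.19  -1.847] clr 0.057 lim 0.080 spd 2.47
   [41.64  0.48  0.49 40.18 57.8   0.  ] 18 q [-0.819 -0.256 -0.092  2.186  0.197  0.527  0.684] clr 0.090 lim 0.027 spd 1.25
   [ 18.06   0.48   0.36   0.   -24.06 -12.  ] 15 q [-0.358  0.202 -0.246  1.884  0.238  1.192 -0.809] clr 0.103 lim 0.112 spd 0.70
   [  8.65   0.49   0.16   0.   -14.65 -12.  ] 6 q [-0.282  0.414 -0.168  2.149  0.398  0.715 -0.862] clr 0.027 lim 0.411 spd 0.37
this script no longer has the robot
```

```bash
cat >> seg.py <<'E'
def cyl(q0,prev,w,n,hand=0,show=True,start=0,count=None):
    prev=np.asarray(prev,float);w=np.asarray(w,float)
    T,R=[a.copy() for a in fkj(q0)[:2]];q=q0.copy();out=[];m=9;l=9;sp=0
    for k in range(1,n+1):
        Tk,Rk=pose(prev+(w-prev)*k/n)
        t=np.round(R.T@(Tk-T)/.04,2);r=np.round(rv(R.T@Rk)/np.pi,3)
        T=T+R@t*.04;R=R@Ro.from_rotvec(r*np.pi).as_matrix()
        q,a,b,_,dq=move(q,T,R,1);m=min(m,a);l=min(l,b);sp=max(sp,dq)
        out.append((*t,*r))
    if show:
        print("n",n,"clr %.3f lim %.3f spd %.2f"%(m,l,sp),"q",q,"T",T)
        for i,o in enumerate(out):
            if i%5==0: print("--")
            print('{"hand": %g, "tx": %g, "ty": %g, "tz": %g, "rx": %g, "ry": %g, "rz": %g},'%(hand,*o))
    return q
def where():
    """current pose as cyl wp (assumes tilt 0)"""
    o=env.get_obs();q=np.array(o["qpos"]);T,R=fkj(q)[:2];az=np.degrees(np.arctan2(T[1],T[0]))
    from scipy.optimize import least_squares
    def f(x): return rv(pose(np.array([az,np.hypot(T[0],T[1]),T[2],x[0],x[1],x[2]]))[1].T@R)
    b=min((least_squares(f,[p0,y0,0]) for p0 in(0,40) for y0 in (-50,0,50)),key=lambda s:s.cost+1e-6*abs(s.x[1]))
    return q,np.array([az,np.hypot(T[0],T[1]),T[2],*b.x])
E
cat > a.py <<'E'
exec(open('seg.py').read())
q,w=where();print(w)
q=cyl(q,w,WP[0],13);w=WP[0]
for k,n in ((1,14),(2,16),(3,14),(4,7)): q=cyl(q,w,WP[k],n,show=False);w=WP[k];print(q,clear(fkj(q)[2]))
E
python3 a.py
```

```text
[ 11.227   0.26    0.45    0.036 -15.243  -0.036]
n 13 clr 0.054 lim 0.086 spd 0.68 q [ 0.071  0.278 -0.759  1.949  0.853  0.408 -0.032] T [0.656 0.293 0.394]
--
{"hand": 0, "tx": 0.81, "ty": -0.35, "tz": 0.11, "rx": 0.004, "ry": 0.017, "rz": -0.033},
{"hand": 0, "tx": 0.84, "ty": -0.3, "tz": 0.15, "rx": 0.003, "ry": 0.017, "rz": -0.032},
{"hand": 0, "tx": 0.84, "ty": -0.24, "tz": 0.2, "rx": 0.001, "ry": 0.017, "rz": -0.033},
{"hand": 0, "tx": 0.85, "ty": -0.18, "tz": 0.25, "rx": 0.001, "ry": 0.017, "rz": -0.033},
{"hand": 0, "tx": 0.84, "ty": -0.12, "tz": 0.29, "rx": -0.001, "ry": 0.017, "rz": -0.032},
--
{"hand": 0, "tx": 0.84, "ty": -0.07, "tz": 0.34, "rx": -0.002, "ry": 0.017, "rz": -0.033},
{"hand": 0, "tx": 0.83, "ty": -0.02, "tz": 0.38, "rx": -0.003, "ry": 0.017, "rz": -0.032},
{"hand": 0, "tx": 0.81, "ty": 0.04, "tz": 0.42, "rx": -0.004, "ry": 0.017, "rz": -0.032},
{"hand": 0, "tx": 0.79, "ty": 0.08, "tz": 0.47, "rx": -0.005, "ry": 0.016, "rz": -0.032},
{"hand": 0, "tx": 0.77, "ty": 0.12, "tz": 0.5, "rx": -0.007, "ry": 0.016, "rz": -0.032},
--
{"hand": 0, "tx": 0.73, "ty": 0.15, "tz": 0.54, "rx": -0.008, "ry": 0.016, "rz": -0.032},
{"hand": 0, "tx": 0.71, "ty": 0.19, "tz": 0.58, "rx": -0.009, "ry": 0.015, "rz": -0.032},
{"hand": 0, "tx": 0.67, "ty": 0.21, "tz": 0.61, "rx": -0.009, "ry": 0.014, "rz": -0.031},
[ 0.009 -0.056 -0.479  2.267  0.464  0.174 -1.511] 0.07940570765894195
[-0.584 -0.141 -0.062  2.032  0.102  0.742  0.714] 0.13666525170240315
[-0.538  0.191 -0.027  1.894  0.197  1.175 -0.756] 0.1118122430526945
[-0.428  0.409  0.03   2.159  0.291  0.676 -0.741] 0.04932536706941065
```

{"name": "arm_command", "arguments": {"steps": [{"hand": 0,"tx": 0.81,"ty": -0.35,"tz": 0.11,"rx": 0.004,"ry": 0.017,"rz": -0.033},{"hand": 0,"tx": 0.84,"ty": -0.3,"tz": 0.15,"rx": 0.003,"ry": 0.017,"rz": -0.032},{"hand": 0,"tx": 0.84,"ty": -0.24,"tz": 0.2,"rx": 0.001,"ry": 0.017,"rz": -0.033},{"hand": 0,"tx": 0.85,"ty": -0.18,"tz": 0.25,"rx": 0.001,"ry": 0.017,"rz": -0.033},{"hand": 0,"tx": 0.84,"ty": -0.12,"tz": 0.29,"rx": -0.001,"ry": 0.017,"rz": -0.032}]}}

```text
clock: 4.05
eef_pos: [0.4206, 0.1202, 0.4283]
tcp_rot: [0.966, 0.219, 0.135, -0.008]
contact_force: [0.4, 0.2, 0.2]
grip_width: 0.043
```

```bash
python3 st.py; sed -i 's/q=cyl(q,w,WP\[0\],13)/q=cyl(q,w,WP[0],8)/' a.py; python3 a.py
```

```text
{'clock': 4.05, 'qpos': [0.4813, -0.0999, -0.8004, 2.0244, -0.0742, 0.916, 0.157], 'eef_pos': [0.4206, 0.1202, 0.4283], 'tcp_rot': [0.9662, 0.2192, 0.1354, -0.0075], 'contact_force': [0.4073, 0.2076, 0.1859], 'wrist_torque': [-0.1389, 0.2096, 0.0751], 'grip_width': 0.04304219345634869}
[15.951  0.437  0.428 15.581  9.613  0.004]
n 8 clr 0.054 lim 0.297 spd 0.69 q [ 0.068  0.278 -0.755  1.948  0.852  0.409 -0.031] T [0.656 0.293 0.394]
--
{"hand": 0, "tx": 0.84, "ty": -0.07, "tz": 0.34, "rx": -0.002, "ry": 0.017, "rz": -0.032},
{"hand": 0, "tx": 0.83, "ty": -0.02, "tz": 0.38, "rx": -0.003, "ry": 0.017, "rz": -0.033},
{"hand": 0, "tx": 0.81, "ty": 0.03, "tz": 0.42, "rx": -0.004, "ry": 0.016, "rz": -0.032},
{"hand": 0, "tx": 0.79, "ty": 0.08, "tz": 0.47, "rx": -0.006, "ry": 0.017, "rz": -0.032},
{"hand": 0, "tx": 0.76, "ty": 0.12, "tz": 0.5, "rx": -0.006, "ry": 0.016, "rz": -0.032},
--
{"hand": 0, "tx": 0.74, "ty": 0.15, "tz": 0.54, "rx": -0.008, "ry": 0.015, "rz": -0.032},
{"hand": 0, "tx": 0.71, "ty": 0.18, "tz": 0.58, "rx": -0.009, "ry": 0.015, "rz": -0.031},
{"hand": 0, "tx": 0.68, "ty": 0.21, "tz": 0.62, "rx": -0.009, "ry": 0.014, "rz": -0.031},
[ 0.002 -0.056 -0.471  2.268  0.464  0.173 -1.511] 0.0792497712138201
[-0.592 -0.143 -0.057  2.033  0.108  0.741  0.707] 0.1372121778114579
[-0.546  0.191 -0.019  1.894  0.197  1.176 -0.756] 0.11270532180183399
[-0.435  0.409  0.037  2.159  0.289  0.676 -0.74 ] 0.050664983056735
```

Tracking matches the model well, so I'll carry on.

{"name": "arm_command", "arguments": {"steps": [{"hand": 0,"tx": 0.84,"ty": -0.07,"tz": 0.34,"rx": -0.002,"ry": 0.017,"rz": -0.032},{"hand": 0,"tx": 0.83,"ty": -0.02,"tz": 0.38,"rx": -0.003,"ry": 0.017,"rz": -0.033},{"hand": 0,"tx": 0.81,"ty": 0.03,"tz": 0.42,"rx": -0.004,"ry": 0.016,"rz": -0.032},{"hand": 0,"tx": 0.79,"ty": 0.08,"tz": 0.47,"rx": -0.006,"ry": 0.017,"rz": -0.032},{"hand": 0,"tx": 0.76,"ty": 0.12,"tz": 0.5,"rx": -0.006,"ry": 0.016,"rz": -0.032}]}}

```text
clock: 4.55
eef_pos: [0.5728, 0.219, 0.4064]
tcp_rot: [0.855, 0.445, 0.265, 0.03]
contact_force: [0.2, -1.1, -0.3]
grip_width: 0.0427
```

{"name": "arm_command", "arguments": {"steps": [{"hand": 0,"tx": 0.74,"ty": 0.15,"tz": 0.54,"rx": -0.008,"ry": 0.015,"rz": -0.032},{"hand": 0,"tx": 0.71,"ty": 0.18,"tz": 0.58,"rx": -0.009,"ry": 0.015,"rz": -0.031},{"hand": 0,"tx": 0.68,"ty": 0.21,"tz": 0.62,"rx": -0.009,"ry": 0.014,"rz": -0.031}]}}

```text
clock: 4.85
eef_pos: [0.657, 0.292, 0.3927]
tcp_rot: [0.758, 0.555, 0.333, 0.072]
contact_force: [1.5, -1.2, 0.3]
grip_width: 0.0426
```

```bash
python3 st.py
cat > a.py <<'E'
exec(open('seg.py').read())
q,w=where();print(w)
q=cyl(q,w,WP[1],14);w=WP[1]
for k,n in ((2,16),(3,14),(4,7)): q=cyl(q,w,WP[k],n,show=False);w=WP[k];print(q,clear(fkj(q)[2]))
E
python3 a.py
```

```text
{'clock': 4.85, 'qpos': [0.0673, 0.2783, -0.7523, 1.9525, 0.857, 0.4054, -0.0362], 'eef_pos': [0.657, 0.292, 0.3927], 'tcp_rot': [0.7584, 0.5554, 0.3334, 0.0723], 'contact_force': [1.5419, -1.175, 0.3106], 'wrist_torque': [-0.2718, 0.498, -0.0367], 'grip_width': 0.042622436651446514}
[23.97   0.717  0.392 39.891 48.456 -0.004]
n 14 clr 0.057 lim 0.061 spd 0.53 q [ 0.002 -0.056 -0.472  2.269  0.474  0.171 -1.522] T [0.522 0.179 0.414]
--
{"hand": 0, "tx": -0.22, "ty": -0.08, "tz": -0.22, "rx": -0.002, "ry": 0, "rz": 0.042},
{"hand": 0, "tx": -0.22, "ty": -0.05, "tz": -0.22, "rx": -0.002, "ry": 0.001, "rz": 0.042},
{"hand": 0, "tx": -0.22, "ty": -0.02, "tz": -0.22, "rx": -0.002, "ry": 0.001, "rz": 0.042},
{"hand": 0, "tx": -0.22, "ty": 0.01, "tz": -0.22, "rx": -0.002, "ry": 0.001, "rz": 0.042},
{"hand": 0, "tx": -0.22, "ty": 0.03, "tz": -0.23, "rx": -0.002, "ry": 0.002, "rz": 0.042},
--
{"hand": 0, "tx": -0.22, "ty": 0.06, "tz": -0.22, "rx": -0.002, "ry": 0.001, "rz": 0.042},
{"hand": 0, "tx": -0.2, "ty": 0.08, "tz": -0.23, "rx": -0.001, "ry": 0.002, "rz": 0.042},
{"hand": 0, "tx": -0.18, "ty": 0.11, "tz": -0.23, "rx": -0.001, "ry": 0.002, "rz": 0.042},
{"hand": 0, "tx": -0.17, "ty": 0.13, "tz": -0.22, "rx": -0.001, "ry": 0.002, "rz": 0.042},
{"hand": 0, "tx": -0.16, "ty": 0.14, "tz": -0.23, "rx": -0.001, "ry": 0.002, "rz": 0.042},
--
{"hand": 0, "tx": -0.13, "ty": 0.16, "tz": -0.23, "rx": -0, "ry": 0.002, "rz": 0.042},
{"hand": 0, "tx": -0.11, "ty": 0.18, "tz": -0.24, "rx": -0, "ry": 0.003, "rz": 0.042},
{"hand": 0, "tx": -0.09, "ty": 0.18, "tz": -0.23, "rx": 0, "ry": 0.002, "rz": 0.042},
{"hand": 0, "tx": -0.06, "ty": 0.2, "tz": -0.23, "rx": 0.001, "ry": 0.002, "rz": 0.042},
[-0.596 -0.143 -0.053  2.034  0.108  0.74   0.707] 0.13681401193405038
[-0.548  0.192 -0.015  1.894  0.195  1.177 -0.754] 0.11254863014195465
[-0.436  0.41   0.04   2.158  0.285  0.677 -0.736] 0.05058340205109263
```

{"name": "arm_command", "arguments": {"steps": [{"hand": 0,"tx": -0.22,"ty": -0.08,"tz": -0.22,"rx": -0.002,"ry": 0,"rz": 0.042},{"hand": 0,"tx": -0.22,"ty": -0.05,"tz": -0.22,"rx": -0.002,"ry": 0.001,"rz": 0.042},{"hand": 0,"tx": -0.22,"ty": -0.02,"tz": -0.22,"rx": -0.002,"ry": 0.001,"rz": 0.042},{"hand": 0,"tx": -0.22,"ty": 0.01,"tz": -0.22,"rx": -0.002,"ry": 0.001,"rz": 0.042},{"hand": 0,"tx": -0.22,"ty": 0.03,"tz": -0.23,"rx": -0.002,"ry": 0.002,"rz": 0.042}]}}

```text
clock: 5.35
eef_pos: [0.6098, 0.248, 0.4015]
tcp_rot: [0.895, 0.271, 0.353, -0.033]
contact_force: [0.4, 1.3, -0.1]
grip_width: 0.0426
```

{"name": "arm_command", "arguments": {"steps": [{"hand": 0,"tx": -0.22,"ty": 0.06,"tz": -0.22,"rx": -0.002,"ry": 0.001,"rz": 0.042},{"hand": 0,"tx": -0.2,"ty": 0.08,"tz": -0.23,"rx": -0.001,"ry": 0.002,"rz": 0.042},{"hand": 0,"tx": -0.18,"ty": 0.11,"tz": -0.23,"rx": -0.001,"ry": 0.002,"rz": 0.042},{"hand": 0,"tx": -0.17,"ty": 0.13,"tz": -0.22,"rx": -0.001,"ry": 0.002,"rz": 0.042},{"hand": 0,"tx": -0.16,"ty": 0.14,"tz": -0.23,"rx": -0.001,"ry": 0.002,"rz": 0.042}]}}

```text
clock: 5.85
eef_pos: [0.5619, 0.2084, 0.4092]
tcp_rot: [0.93, -0.038, 0.339, -0.14]
contact_force: [0.5, 0.6, -0.9]
grip_width: 0.0427
```

{"name": "arm_command", "arguments": {"steps": [{"hand": 0,"tx": -0.13,"ty": 0.16,"tz": -0.23,"rx": 0,"ry": 0.002,"rz": 0.042},{"hand": 0,"tx": -0.11,"ty": 0.18,"tz": -0.24,"rx": 0,"ry": 0.003,"rz": 0.042},{"hand": 0,"tx": -0.09,"ty": 0.18,"tz": -0.23,"rx": 0,"ry": 0.002,"rz": 0.042},{"hand": 0,"tx": -0.06,"ty": 0.2,"tz": -0.23,"rx": 0.001,"ry": 0.002,"rz": 0.042}]}}

```text
clock: 6.25
eef_pos: [0.5223, 0.179, 0.4158]
tcp_rot: [0.882, -0.28, 0.304, -0.225]
contact_force: [-0.3, 1.7, -0.5]
grip_width: 0.0428
```

```bash
python3 st.py
cat > a.py <<'E'
exec(open('seg.py').read())
q,w=where();print(w)
q=cyl(q,w,WP[2],16);w=WP[2]
for k,n in ((3,14),(4,7)): q=cyl(q,w,WP[k],n,show=False);w=WP[k];print(q,clear(fkj(q)[2]))
E
python3 a.py
```

```text
{'clock': 6.25, 'qpos': [0.0101, -0.0603, -0.48, 2.2687, 0.4579, 0.1754, -1.5156], 'eef_pos': [0.5223, 0.179, 0.4158], 'tcp_rot': [0.8824, -0.2801, 0.3038, -0.225], 'contact_force': [-0.2895, 1.6622, -0.534], 'wrist_torque': [-0.1829, 0.6824, -0.0111], 'grip_width': 0.04284325986648214}
[ 18.933   0.55    0.415  44.437 -54.165  -0.031]
n 16 clr 0.083 lim 0.103 spd 0.94 q [-0.598 -0.142 -0.051  2.032  0.106  0.742  0.71 ] T [0.443 0.235 0.482]
--
{"hand": 0, "tx": -0.1, "ty": -0.09, "tz": -0.13, "rx": -0.003, "ry": -0.005, "rz": -0.04},
{"hand": 0, "tx": -0.08, "ty": -0.11, "tz": -0.13, "rx": -0.002, "ry": -0.005, "rz": -0.039},
{"hand": 0, "tx": -0.08, "ty": -0.11, "tz": -0.13, "rx": -0.001, "ry": -0.005, "rz": -0.04},
{"hand": 0, "tx": -0.06, "ty": -0.11, "tz": -0.12, "rx": -0.001, "ry": -0.006, "rz": -0.039},
{"hand": 0, "tx": -0.05, "ty": -0.13, "tz": -0.13, "rx": -0, "ry": -0.005, "rz": -0.04},
--
{"hand": 0, "tx": -0.04, "ty": -0.12, "tz": -0.13, "rx": 0, "ry": -0.006, "rz": -0.04},
{"hand": 0, "tx": -0.02, "ty": -0.13, "tz": -0.13, "rx": 0.001, "ry": -0.005, "rz": -0.04},
{"han
[... 261 characters left out ...]
 -0.04},
--
{"hand": 0, "tx": 0.03, "ty": -0.13, "tz": -0.13, "rx": 0.003, "ry": -0.005, "rz": -0.04},
{"hand": 0, "tx": 0.04, "ty": -0.12, "tz": -0.13, "rx": 0.004, "ry": -0.004, "rz": -0.04},
{"hand": 0, "tx": 0.05, "ty": -0.11, "tz": -0.13, "rx": 0.004, "ry": -0.003, "rz": -0.04},
{"hand": 0, "tx": 0.06, "ty": -0.11, "tz": -0.13, "rx": 0.004, "ry": -0.003, "rz": -0.04},
{"hand": 0, "tx": 0.07, "ty": -0.1, "tz": -0.13, "rx": 0.005, "ry": -0.003, "rz": -0.04},
--
{"hand": 0, "tx": 0.09, "ty": -0.1, "tz": -0.13, "rx": 0.005, "ry": -0.002, "rz": -0.04},
[-0.549  0.19  -0.014  1.895  0.194  1.174 -0.753] 0.11233638874774182
[-0.437  0.409  0.042  2.16   0.284  0.673 -0.734] 0.05057340203200961
```

{"name": "arm_command", "arguments": {"steps": [{"hand": 0,"tx": -0.1,"ty": -0.09,"tz": -0.13,"rx": -0.003,"ry": -0.005,"rz": -0.04},{"hand": 0,"tx": -0.08,"ty": -0.11,"tz": -0.13,"rx": -0.002,"ry": -0.005,"rz": -0.039},{"hand": 0,"tx": -0.08,"ty": -0.11,"tz": -0.13,"rx": -0.001,"ry": -0.005,"rz": -0.04},{"hand": 0,"tx": -0.06,"ty": -0.11,"tz": -0.12,"rx": -0.001,"ry": -0.006,"rz": -0.039},{"hand": 0,"tx": -0.05,"ty": -0.13,"tz": -0.13,"rx": 0,"ry": -0.005,"rz": -0.04}]}}

```text
clock: 6.75
eef_pos: [0.4992, 0.1992, 0.4368]
tcp_rot: [0.94, 0.014, 0.318, -0.121]
contact_force: [0.1, 0.1, -0.2]
grip_width: 0.0427
```

{"name": "arm_command", "arguments": {"steps": [{"hand": 0,"tx": -0.04,"ty": -0.12,"tz": -0.13,"rx": 0,"ry": -0.006,"rz": -0.04},{"hand": 0,"tx": -0.02,"ty": -0.13,"tz": -0.13,"rx": 0.001,"ry": -0.005,"rz": -0.04},{"hand": 0,"tx": -0.02,"ty": -0.13,"tz": -0.13,"rx": 0.002,"ry": -0.005,"rz": -0.039},{"hand": 0,"tx": 0.01,"ty": -0.13,"tz": -0.13,"rx": 0.002,"ry": -0.005,"rz": -0.04},{"hand": 0,"tx": 0.01,"ty": -0.12,"tz": -0.13,"rx": 0.003,"ry": -0.005,"rz": -0.04}]}}

```text
clock: 7.25
eef_pos: [0.475, 0.2168, 0.4578]
tcp_rot: [0.901, 0.312, 0.301, -0.029]
contact_force: [1.3, 0.2, -0.0]
grip_width: 0.043
```

{"name": "arm_command", "arguments": {"steps": [{"hand": 0,"tx": 0.03,"ty": -0.13,"tz": -0.13,"rx": 0.003,"ry": -0.005,"rz": -0.04},{"hand": 0,"tx": 0.04,"ty": -0.12,"tz": -0.13,"rx": 0.004,"ry": -0.004,"rz": -0.04},{"hand": 0,"tx": 0.05,"ty": -0.11,"tz": -0.13,"rx": 0.004,"ry": -0.003,"rz": -0.04},{"hand": 0,"tx": 0.06,"ty": -0.11,"tz": -0.13,"rx": 0.004,"ry": -0.003,"rz": -0.04},{"hand": 0,"tx": 0.07,"ty": -0.1,"tz": -0.13,"rx": 0.005,"ry": -0.003,"rz": -0.04}]}}

```text
clock: 7.75
eef_pos: [0.4503, 0.2326, 0.4787]
tcp_rot: [0.768, 0.585, 0.259, 0.045]
contact_force: [0.7, -1.0, -1.0]
grip_width: 0.0428
```

```bash
python3 st.py
cat > a.py <<'E'
exec(open('seg.py').read())
q,w=where();print(w)
for n in (12,14): 
    q1=cyl(q,w,WP[3],n,show=n==14)
q=cyl(q1,WP[3],WP[4],7,show=False);print(q,clear(fkj(q)[2]))
E
python3 a.py
```

```text
{'clock': 7.75, 'qpos': [-0.5651, -0.1393, -0.0692, 2.0451, 0.1074, 0.7119, 0.6032], 'eef_pos': [0.4503, 0.2326, 0.4787], 'tcp_rot': [0.7675, 0.5847, 0.259, 0.0451], 'contact_force': [0.6802, -1.0267, -1.0028], 'wrist_torque': [-0.2189, 0.4657, 0.0114], 'grip_width': 0.04281339921645091}
[27.328  0.505  0.478 30.455 47.281  0.056]
n 14 clr 0.111 lim 0.232 spd 0.47 q [-0.527  0.192 -0.039  1.894  0.198  1.177 -0.759] T [0.46 0.15 0.36]
--
{"hand": 0, "tx": -0.2, "ty": -0, "tz": 0.16, "rx": 0.006, "ry": -0.014, "rz": 0.029},
{"hand": 0, "tx": -0.2, "ty": 0.01, "tz": 0.17, "rx": 0.005, "ry": -0.014, "rz": 0.03},
{"hand": 0, "tx": -0.18, "ty": 0.03, "tz": 0.18, "rx": 0.003, "ry": -0.015, "rz": 0.03},
{"hand": 0, "tx": -0.18, "ty": 0.06, "tz": 0.18, "rx": 0.003, "ry": -0.015, "rz": 0.03},
{"hand": 0, "tx": -0.16, "ty": 0.06, "tz": 0.19, "rx": 0.001, "ry": -0.015, "rz": 0.03},
--
{"hand": 0, "tx": -0.14, "ty": 0.08, "tz": 0.2, "rx": -0.001, "ry": -0.015, "rz": 0.03},
{"hand": 0, "tx": -0.13, "ty": 0.1, "tz": 0.21, "rx": -0.002, "ry": -0.015, "rz": 0.031},
{"hand": 0, "tx": -0.11, "ty": 0.1, "tz": 0.21, "rx": -0.003, "ry": -0.015, "rz": 0.031},
{"hand": 0, "tx": -0.1, "ty": 0.1, "tz": 0.21, "rx": -0.004, "ry": -0.014, "rz": 0.031},
{"hand": 0, "tx": -0.07, "ty": 0.12, "tz": 0.22, "rx": -0.005, "ry": -0.014, "rz": 0.031},
--
{"hand": 0, "tx": -0.06, "ty": 0.11, "tz": 0.22, "rx": -0.006, "ry": -0.013, "rz": 0.031},
{"hand": 0, "tx": -0.03, "ty": 0.11, "tz": 0.23, "rx": -0.008, "ry": -0.012, "rz": 0.032},
{"hand": 0, "tx": -0.02, "ty": 0.11, "tz": 0.23, "rx": -0.008, "ry": -0.012, "rz": 0.032},
{"hand": 0, "tx": 0, "ty": 0.11, "tz": 0.24, "rx": -0.009, "ry": -0.011, "rz": 0.032},
[-0.419  0.409  0.019  2.158  0.295  0.679 -0.749] 0.04815791772943129
```

{"name": "arm_command", "arguments": {"steps": [{"hand": 0,"tx": -0.2,"ty": 0,"tz": 0.16,"rx": 0.006,"ry": -0.014,"rz": 0.029},{"hand": 0,"tx": -0.2,"ty": 0.01,"tz": 0.17,"rx": 0.005,"ry": -0.014,"rz": 0.03},{"hand": 0,"tx": -0.18,"ty": 0.03,"tz": 0.18,"rx": 0.003,"ry": -0.015,"rz": 0.03},{"hand": 0,"tx": -0.18,"ty": 0.06,"tz": 0.18,"rx": 0.003,"ry": -0.015,"rz": 0.03},{"hand": 0,"tx": -0.16,"ty": 0.06,"tz": 0.19,"rx": 0.001,"ry": -0.015,"rz": 0.03}]}}

```text
clock: 8.25
eef_pos: [0.456, 0.2029, 0.4362]
tcp_rot: [0.909, 0.386, 0.155, 0.029]
contact_force: [0.3, 0.7, 0.2]
grip_width: 0.0428
```

{"name": "arm_command", "arguments": {"steps": [{"hand": 0,"tx": -0.14,"ty": 0.08,"tz": 0.2,"rx": -0.001,"ry": -0.015,"rz": 0.03},{"hand": 0,"tx": -0.13,"ty": 0.1,"tz": 0.21,"rx": -0.002,"ry": -0.015,"rz": 0.031},{"hand": 0,"tx": -0.11,"ty": 0.1,"tz": 0.21,"rx": -0.003,"ry": -0.015,"rz": 0.031},{"hand": 0,"tx": -0.1,"ty": 0.1,"tz": 0.21,"rx": -0.004,"ry": -0.014,"rz": 0.031},{"hand": 0,"tx": -0.07,"ty": 0.12,"tz": 0.22,"rx": -0.005,"ry": -0.014,"rz": 0.031}]}}

```text
clock: 8.75
eef_pos: [0.4598, 0.1737, 0.3937]
tcp_rot: [0.985, 0.148, 0.061, 0.057]
contact_force: [-0.3, 0.6, 0.1]
grip_width: 0.0426
```

{"name": "arm_command", "arguments": {"steps": [{"hand": 0,"tx": -0.06,"ty": 0.11,"tz": 0.22,"rx": -0.006,"ry": -0.013,"rz": 0.031},{"hand": 0,"tx": -0.03,"ty": 0.11,"tz": 0.23,"rx": -0.008,"ry": -0.012,"rz": 0.032},{"hand": 0,"tx": -0.02,"ty": 0.11,"tz": 0.23,"rx": -0.008,"ry": -0.012,"rz": 0.032},{"hand": 0,"tx": 0,"ty": 0.11,"tz": 0.24,"rx": -0.009,"ry": -0.011,"rz": 0.032}]}}

```text
clock: 9.15
eef_pos: [0.4613, 0.1506, 0.3597]
tcp_rot: [0.993, -0.057, 0.004, 0.103]
contact_force: [-0.1, 0.6, -0.7]
grip_width: 0.0427
```

```bash
python3 st.py
python3 - <<'E'
from rig import camera
import cv2
for n in("side","top"): cv2.imwrite(f"pics/{n}1.png",camera(n)[:,:,::-1])
E
```

```text
{'clock': 9.15, 'qpos': [-0.5284, 0.1952, -0.0365, 1.8896, 0.1946, 1.178, -0.7652], 'eef_pos': [0.4613, 0.1506, 0.3597], 'tcp_rot': [0.993, -0.0571, 0.0044, 0.103], 'contact_force': [-0.1007, 0.6334, -0.6649], 'wrist_torque': [0.2549, -0.0078, 0.0464], 'grip_width': 0.042665325104063144}
```

View pics/side1.png

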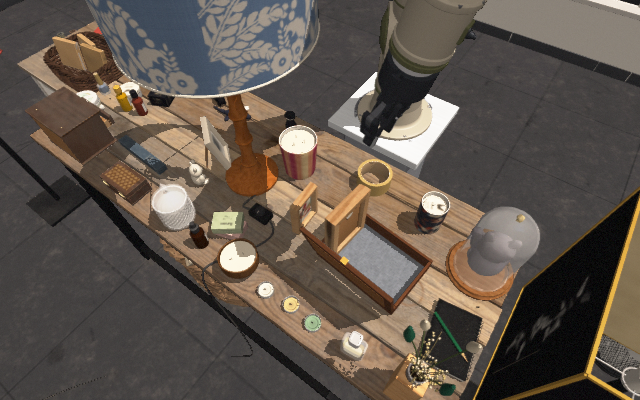

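View pics/top1.png

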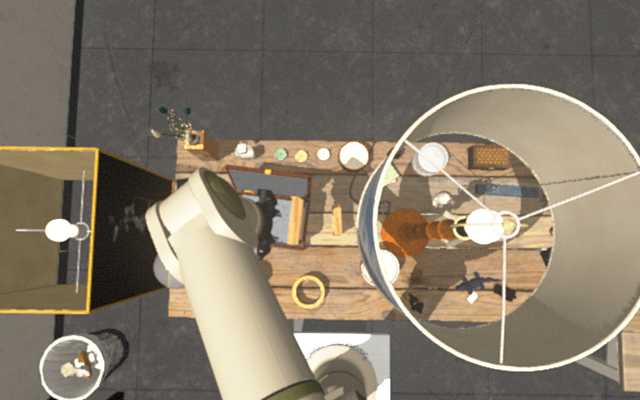

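```bash
cat > a.py <<'E'
exec(open('seg.py').read())
q,w=where()
T,R=pose(WP[4]);T=np.array([.4805,.075,.155])
T0,R0=fkj(q)[:2];print("ang off deg",np.degrees(rv(R0.T@R)))
q,T,R=lims(q,np.array(T),R,7)
print(R)
print("push dir in tool", R.T@np.array([.1047,.9945,0]), "up",R.T@[0,0,1.])
E
python3 a.py
```

```text
ang off deg [-0.087  0.256 -0.423]
n 7 deg/row 0.07 mm/row 31.2 clr 0.050 lim 0.396 spd 0.35 q [-0.425  0.426  0.022  2.164  0.303  0.657 -0.76 ]
--
{"hand": 0, "tx": 0.08, "ty": 0.11, "tz": 0.77, "rx": -0.0001, "ry": 0.0002, "rz": -0.0003},
{"hand": 0, "tx": 0.09, "ty": 0.1, "tz": 0.76, "rx": -0, "ry": 0.0002, "rz": -0.0004},
{"hand": 0, "tx": 0.08, "ty": 0.11, "tz": 0.77, "rx": -0.0001, "ry": 0.0002, "rz": -0.0003},
{"hand": 0, "tx": 0.08, "ty": 0.11, "tz": 0.77, "rx": -0.0001, "ry": 0.0002, "rz": -0.0003},
{"hand": 0, "tx": 0.08, "ty": 0.11, "tz": 0.77, "rx": -0, "ry": 0.0002, "rz": -0.0004},
--
{"hand": 0, "tx": 0.08, "ty": 0.1, "tz": 0.76, "rx": -0.0001, "ry": 0.0002, "rz": -0.0003},
{"hand": 0, "tx": 0.09, "ty": 0.11, "tz": 0.77, "rx": -0.0001, "ry": 0.0002, "rz": -0.0004},
[[ 0.995 -0.104 -0.   ]
 [-0.102 -0.973 -0.208]
 [ 0.022  0.207 -0.978]]
push dir in tool [ 0.003 -0.978 -0.207] up [ 0.022  0.207 -0.978]
```

```bash
cat > a.py <<'E'
exec(open('seg.py').read())
q,w=where()
T,R=pose(WP[4])
q,T,R=lims(q,np.array([.4805,.073,.24]),R,4)
q,T,R=lims(q,np.array([.4805,.075,.155]),R,3)
E
python3 a.py
```

```text
n 4 deg/row 0.13 mm/row 35.8 clr 0.047 lim 0.483 spd 0.37 q [-0.415  0.303  0.012  2.077  0.25   0.86  -0.681]
--
{"hand": 0, "tx": 0.16, "ty": 0.31, "tz": 0.82, "rx": -0.0001, "ry": 0.0004, "rz": -0.0006},
{"hand": 0, "tx": 0.16, "ty": 0.31, "tz": 0.83, "rx": -0.0001, "ry": 0.0003, "rz": -0.0006},
{"hand": 0, "tx": 0.15, "ty": 0.31, "tz": 0.83, "rx": -0.0002, "ry": 0.0004, "rz": -0.0006},
{"hand": 0, "tx": 0.15, "ty": 0.31, "tz": 0.82, "rx": -0.0001, "ry": 0.0003, "rz": -0.0006},
n 3 deg/row 0.00 mm/row 28.4 clr 0.048 lim 0.394 spd 0.31 q [-0.43   0.426  0.028  2.166  0.299  0.655 -0.756]
--
{"hand": 0, "tx": -0.02, "ty": -0.16, "tz": 0.69, "rx": -0, "ry": 0, "rz": 0},
{"hand": 0, "tx": -0.01, "ty": -0.17, "tz": 0.69, "rx": -0, "ry": 0, "rz": 0},
{"hand": 0, "tx": -0.02, "ty": -0.16, "tz": 0.69, "rx": -0, "ry": 0, "rz": 0},
```

{"name": "arm_command", "arguments": {"steps": [{"hand": 0,"tx": 0.16,"ty": 0.31,"tz": 0.82,"rx": 0,"ry": 0,"rz": 0},{"hand": 0,"tx": 0.16,"ty": 0.31,"tz": 0.83,"rx": 0,"ry": 0,"rz": -0.001},{"hand": 0,"tx": 0.15,"ty": 0.31,"tz": 0.83,"rx": 0,"ry": 0.001,"rz": -0.001},{"hand": 0,"tx": 0.15,"ty": 0.31,"tz": 0.82,"rx": 0,"ry": 0,"rz": 0}]}}

```text
clock: 9.65
eef_pos: [0.4807, 0.0726, 0.2409]
tcp_rot: [0.994, -0.05, 0.007, 0.102]
contact_force: [0.4, 0.5, -0.2]
grip_width: 0.0425
```

{"name": "arm_command", "arguments": {"steps": [{"hand": 0,"tx": -0.02,"ty": -0.16,"tz": 0.69,"rx": 0,"ry": 0,"rz": 0},{"hand": 0,"tx": -0.02,"ty": -0.16,"tz": 0.69,"rx": 0,"ry": 0,"rz": 0},{"hand": 0,"tx": -0.02,"ty": -0.16,"tz": 0.69,"rx": 0,"ry": 0,"rz": 0},{"hand": 0,"tx": 0,"ty": 0,"tz": 0,"rx": 0,"ry": 0,"rz": 0}]}}

```text
clock: 10.05
eef_pos: [0.4787, 0.0748, 0.1543]
tcp_rot: [0.993, -0.05, 0.004, 0.103]
contact_force: [-0.2, 0.2, 1.2]
grip_width: 0.0427
```

```bash
python3 st.py
python3 - <<'E'
from rig import camera
import cv2
s=camera("side"); t=camera("top")
cv2.imwrite("pics/side2.png",cv2.resize(s[100:330,240:480],None,fx=2.5,fy=2.5,interpolation=cv2.INTER_CUBIC)[:,:,::-1])
cv2.imwrite("pics/top2.png",cv2.resize(t[130:280,210:410],None,fx=4,fy=4,interpolation=cv2.INTER_CUBIC)[:,:,::-1])
E
```

```text
{'clock': 10.05, 'qpos': [-0.4295, 0.4263, 0.0269, 2.1683, 0.2962, 0.6526, -0.7503], 'eef_pos': [0.4787, 0.0748, 0.1543], 'tcp_rot': [0.9934, -0.0499, 0.0042, 0.1033], 'contact_force': [-0.2374, 0.1731, 1.2151], 'wrist_torque': [0.1735, -0.0026, -0.063], 'grip_width': 0.042737889272565444}
```

View pics/side2.png

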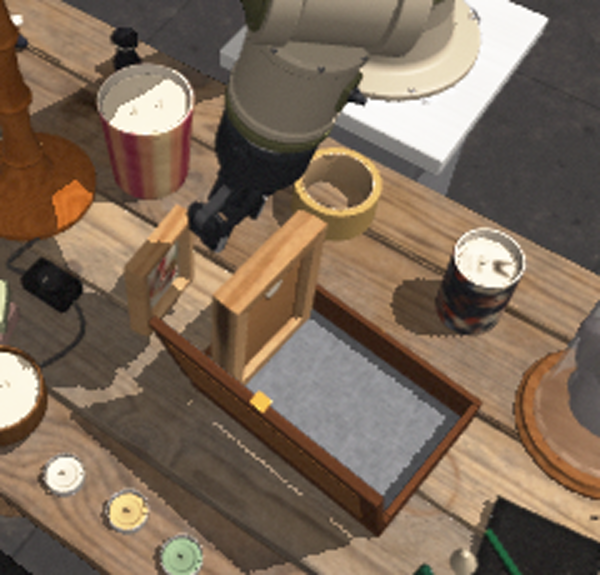

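View pics/top2.png

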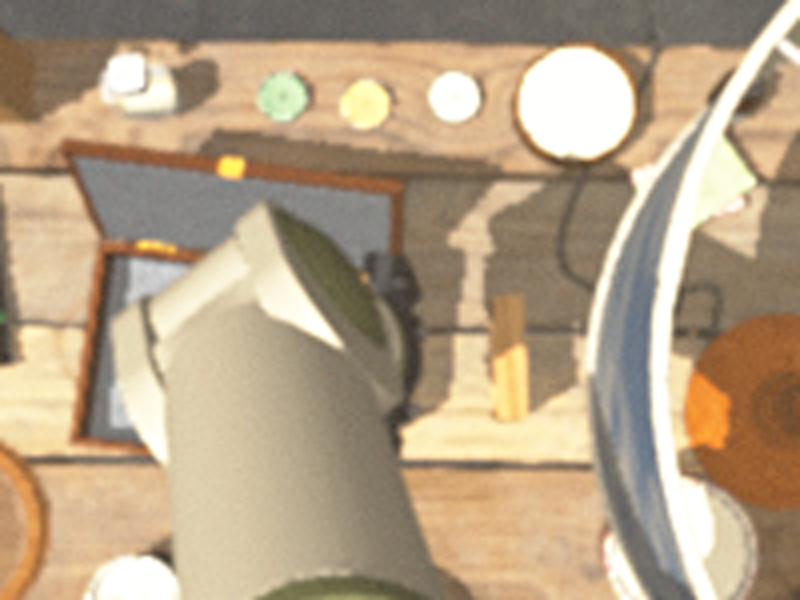

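{"name": "arm_command", "arguments": {"steps": [{"hand": 0,"tx": 0,"ty": -0.1,"tz": -0.02,"rx": 0,"ry": 0,"rz": 0},{"hand": 0,"tx": 0,"ty": -0.1,"tz": -0.02,"rx": 0,"ry": 0,"rz": 0},{"hand": 0,"tx": 0,"ty": -0.08,"tz": -0.016,"rx": 0,"ry": 0,"rz": 0},{"hand": 0,"tx": 0,"ty": -0.07,"tz": -0.015,"rx": 0,"ry": 0,"rz": 0},{"hand": 0,"tx": 0,"ty": -0.07,"tz": -0.015,"rx": 0,"ry": 0,"rz": 0}]}}

```text
clock: 10.65
eef_pos: [0.482, 0.0923, 0.1564]
tcp_rot: [0.993, -0.052, 0.006, 0.103]
contact_force: [-0.2, -0.2, 1.0]
grip_width: 0.0426
```

{"name": "arm_command", "arguments": {"steps": [{"hand": 0,"tx": 0,"ty": -0.07,"tz": -0.015,"rx": 0,"ry": 0,"rz": 0},{"hand": 0,"tx": 0,"ty": -0.07,"tz": -0.015,"rx": 0,"ry": 0,"rz": 0},{"hand": 0,"tx": 0,"ty": -0.07,"tz": -0.015,"rx": 0,"ry": 0,"rz": 0},{"hand": 0,"tx": 0,"ty": -0.07,"tz": -0.015,"rx": 0,"ry": 0,"rz": 0}]}}

```text
clock: 11.05
eef_pos: [0.483, 0.1035, 0.1561]
tcp_rot: [0.993, -0.052, 0.006, 0.103]
contact_force: [0.2, 0.8, 1.0]
grip_width: 0.0425
```

```bash
python3 st.py
cat > pic.py <<'E'
from rig import camera
import cv2,sys
k=sys.argv[1]
s=camera("side"); t=camera("top")
cv2.imwrite(f"pics/side{k}.png",cv2.resize(s[100:330,240:480],None,fx=2.5,fy=2.5,interpolation=cv2.INTER_CUBIC)[:,:,::-1])
cv2.imwrite(f"pics/top{k}.png",cv2.resize(t[130:280,210:410],None,fx=4,fy=4,interpolation=cv2.INTER_CUBIC)[:,:,::-1])
E
python3 pic.py 3
```

```text
{'clock': 11.05, 'qpos': [-0.4729, 0.4352, 0.0202, 2.1406, 0.2852, 0.6765, -0.7911], 'eef_pos': [0.483, 0.1035, 0.1561], 'tcp_rot': [0.9933, -0.0518, 0.0059, 0.1028], 'contact_force': [0.223, 0.7995, 0.9759], 'wrist_torque': [0.1754, -0.0011, 0.0293], 'grip_width': 0.042450239542410124}
```

View pics/side3.png

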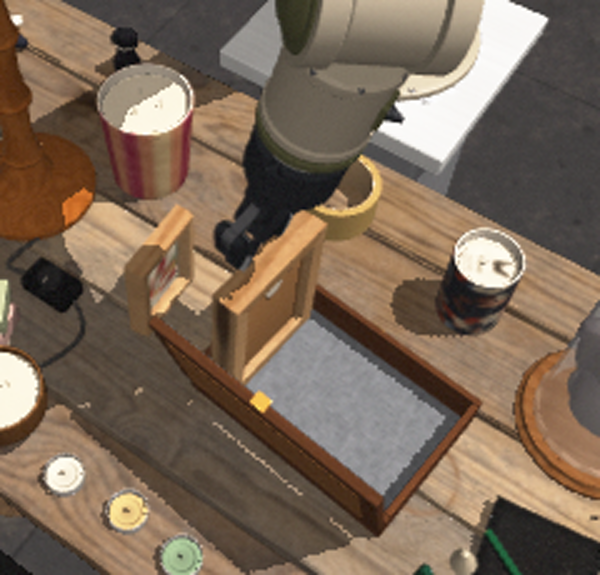

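{"name": "arm_command", "arguments": {"steps": [{"hand": 0,"tx": 0,"ty": -0.07,"tz": -0.015,"rx": 0,"ry": 0,"rz": 0},{"hand": 0,"tx": 0,"ty": -0.07,"tz": -0.015,"rx": 0,"ry": 0,"rz": 0},{"hand": 0,"tx": 0,"ty": -0.07,"tz": -0.015,"rx": 0,"ry": 0,"rz": 0},{"hand": 0,"tx": 0,"ty": -0.07,"tz": -0.015,"rx": 0,"ry": 0,"rz": 0}]}}

```text
clock: 11.55
eef_pos: [0.4842, 0.115, 0.1563]
tcp_rot: [0.993, -0.052, 0.006, 0.103]
contact_force: [0.6, -0.6, -0.7]
grip_width: 0.0427
```

```bash
python3 st.py; python3 pic.py 4
```

```text
{'clock': 11.55, 'qpos': [-0.4896, 0.44, 0.0172, 2.1295, 0.2809, 0.6856, -0.8057], 'eef_pos': [0.4842, 0.115, 0.1563], 'tcp_rot': [0.9933, -0.0517, 0.0059, 0.1027], 'contact_force': [0.6086, -0.5615, -0.7392], 'wrist_torque': [0.1923, -0.0055, 0.0481], 'grip_width': 0.04266472809938556}
```

View pics/side4.png

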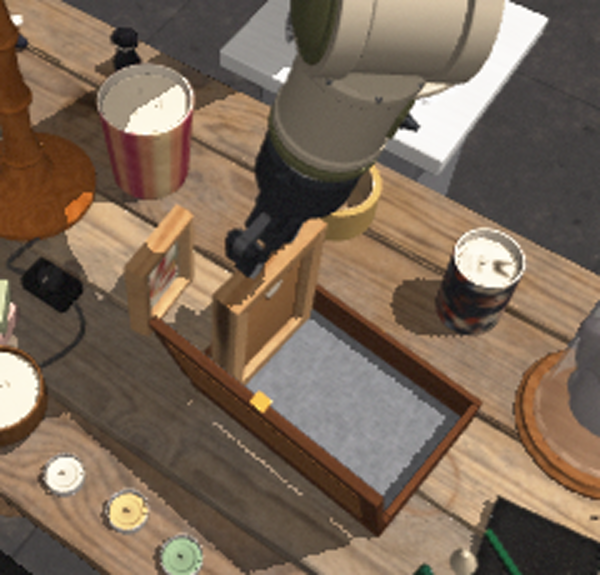

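```bash
cat > ov.py <<'E'
from h import *
import cv2,sys
def frame_pts(yb,th=0,cx=0,box=(.4949,.2124,-.1049)):
    # yb: box-y of back foot edge ; th tilt
    x,y,a=box;R=np.array([[np.cos(a),-np.sin(a),0],[np.sin(a),np.cos(a),0],[0,0,1]])
    P=[]
    for lx in(-.0625,.0625):
        for dy,z in((0,0),(-.03,0),(-.03,.165),(0,.165)):
            yy=dy*np.cos(th)+z*np.sin(th);zz=z*np.cos(th)-dy*np.sin(th)
            P.append(R@np.array([cx+lx,yb+yy,.008+zz])+[x,y,0])
    return P
E=[(0,1),(1,2),(2,3),(3,0),(4,5),(5,6),(6,7),(7,4),(0,4),(1,5),(2,6),(3,7)]
def draw(im,n,pts,z,off,col):
    q=[((proj(n,p)-off)*z).astype(int) for p in pts]
    for a,b in E: cv2.line(im,tuple(map(int,q[a])),tuple(map(int,q[b])),col,1)
E
python3 - <<'E'
import sys;sys.path.insert(0,'.')
from ov import *
im=cv2.imread("pics/side4.png")
draw(im,"side",frame_pts(-.073),2.5,(240,100),(0,255,0))
for dz in (0,.01,.02):
    u=(proj("side",(.4842,.115+dz*.2,.1563+dz))-(240,100))*2.5;cv2.circle(im,tuple(map(int,u)),3,(0,0,255),-1);print(u)
cv2.imwrite("pics/ov4.png",im)
im=cv2.imread("pics/side2.png");draw(im,"side",frame_pts(-.073),2.5,(240,100),(0,255,0));cv2.imwrite("pics/ov2.png",im)
E
```

```text
[256.36506237 262.97586025]
[258.81737879 257.84809272]
[261.32217092 252.61059905]
```

View pics/ov4.png

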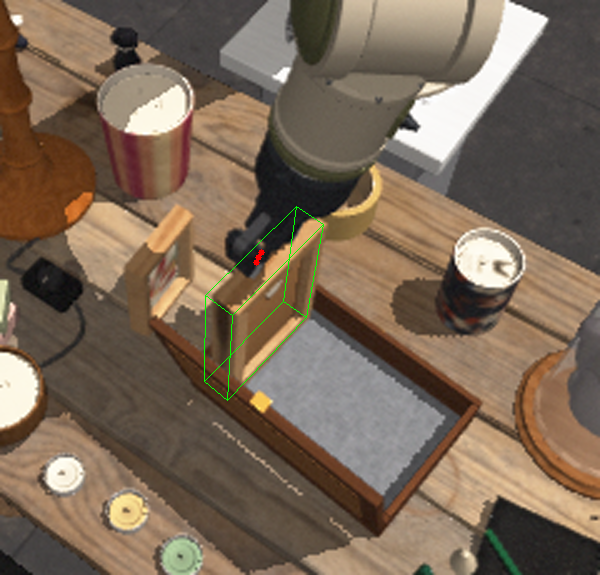

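View pics/ov2.png

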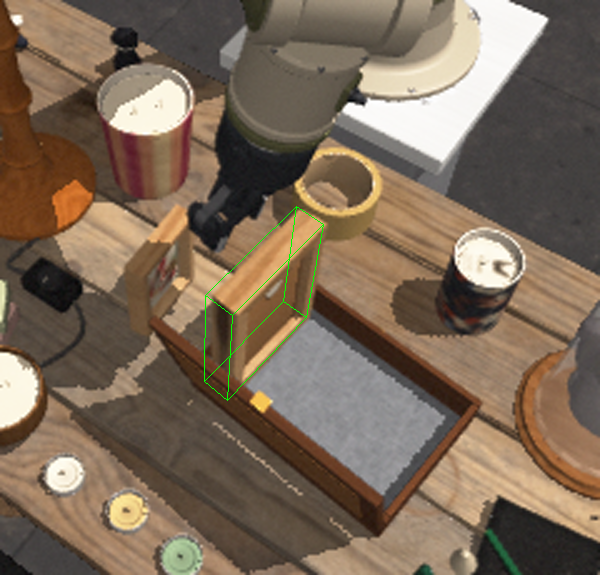

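Run:
```python
import sys;sys.path.insert(0,'.')
from ov import *
ims=[]
for k,(yb,th) in ((2,(-.067,0)),(4,(-.067,0)),(4,(-.067,.08))):
    im=cv2.imread(f"pics/side{k}.png")[180:420,180:350]
    im=cv2.resize(im,None,fx=1.55,fy=2.4)
    z=2.5
    q=[((proj("side",p)-(240,100))*z-(180,180))*(1.55,2.4) for p in frame_pts(yb,th)]
    if 1:
        for a,b in E: cv2.line(im,tuple(map(int,q[a])),tuple(map(int,q[b])),(0,255,0),1)
    ims.append(im)
cv2.imwrite("pics/cmp.png",np.hstack(ims))
```

```text
(no output)
```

View pics/cmp.png

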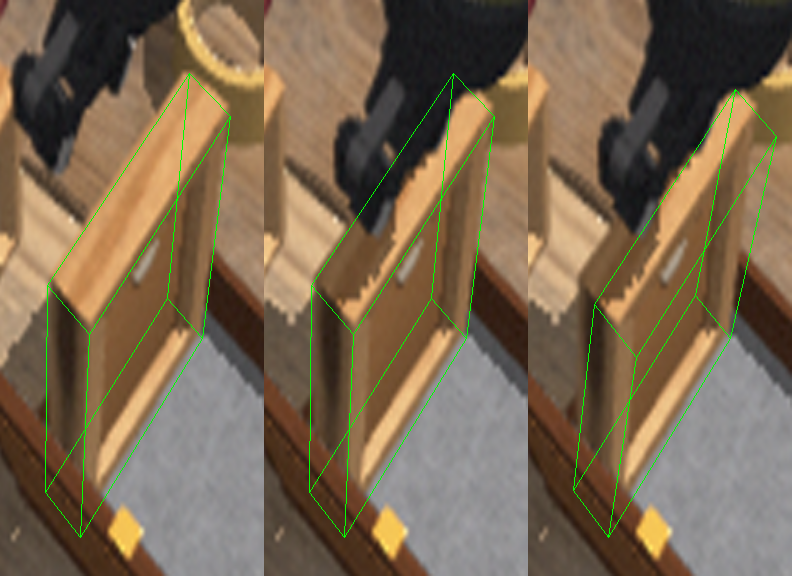

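Run:
```python
from h import *
o,d=ray("side",340.6,211.2)
for x in (.49,.5,.505,.51,.515): print(x,o+d*(x-o[0])/d[0])
# frame top corners actual: from panel1 raw
for p in ((50,285),(92,325),(228,108),(190,72)):
    u=(p[0]/1.55+180)/2.5+240;v=(p[1]/2.4+180)/2.5+100
    X=atz("side",u,v,.173);a=-.1049
    print(p,X, "box",np.array([[np.cos(a),np.sin(a)],[-np.sin(a),np.cos(a)]])@(X[:2]-[.4949,.2124]))
```

```text
0.49 [0.49       0.11464572 0.13843356]
0.5 [0.5        0.12035871 0.15645485]
0.505 [0.505      0.12321521 0.1654655 ]
0.51 [0.51       0.1260717  0.17447615]
0.515 [0.515     0.1289282 0.1834868]
(50, 285) [0.54595356 0.1101428  0.173     ] box [ 0.06148004 -0.09634939]
(92, 325) [0.54606178 0.13804081 0.173     ] box [ 0.05866653 -0.06859341]
(228, 108) [0.4232336  0.14924464 0.173     ] box [-0.0646596  -0.07031223]
(190, 72) [0.42180013 0.12257691 0.173     ] box [-0.06329287 -0.09698346]
```

{"name": "arm_command", "arguments": {"steps": [{"hand": 0,"tx": 0,"ty": 0.49,"tz": 0.1,"rx": 0,"ry": 0,"rz": 0},{"hand": 0,"tx": 0,"ty": 0.49,"tz": 0.1,"rx": 0,"ry": 0,"rz": 0},{"hand": 1,"tx": 0,"ty": 0,"tz": 0,"rx": 0,"ry": 0,"rz": 0},{"hand": 1,"tx": 0,"ty": 0,"tz": 0,"rx": 0,"ry": 0,"rz": 0},{"hand": 1,"tx": 0,"ty": 0,"tz": 0,"rx": 0,"ry": 0,"rz": 0}]}}

```text
clock: 12.15
eef_pos: [0.4803, 0.0751, 0.1565]
tcp_rot: [0.993, -0.052, 0.006, 0.103]
contact_force: [0.3, 0.6, -0.2]
grip_width: 0.0007
```

{"name": "arm_command", "arguments": {"steps": [{"hand": 1,"tx": 0,"ty": 0,"tz": 0,"rx": 0,"ry": 0,"rz": 0},{"hand": 1,"tx": 0,"ty": 0,"tz": 0,"rx": 0,"ry": 0,"rz": 0}]}}

```text
clock: 12.35
eef_pos: [0.4802, 0.0754, 0.1564]
tcp_rot: [0.993, -0.051, 0.006, 0.103]
contact_force: [0.3, -0.4, 0.1]
grip_width: -0.0003
```

```bash
python3 st.py; python3 pic.py 5
```

```text
{'clock': 12.35, 'qpos': [-0.4299, 0.4233, 0.0272, 2.1656, 0.2958, 0.655, -0.7523], 'eef_pos': [0.4802, 0.0754, 0.1564], 'tcp_rot': [0.9934, -0.0514, 0.006, 0.1027], 'contact_force': [0.3311, -0.391, 0.0983], 'wrist_torque': [0.2355, -0.0121, -0.0121], 'grip_width': -0.00025121735362557325}
```

View pics/side5.png

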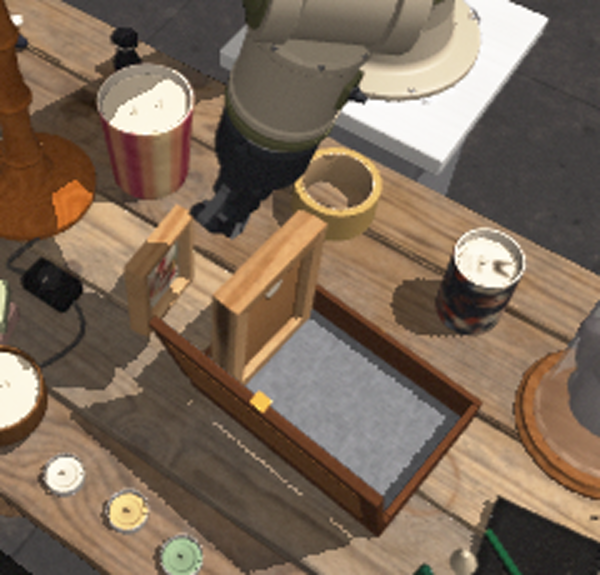

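Run:
```python
from h import *
print((proj("side",(.4802,.0754,.1564))-(240,100))*2.5)
o,d=ray("side",240+237/2.5,100+236/2.5)
for x in (.47,.48,.49,.5): print(x,o+d*(x-o[0])/d[0])
import cv2
im=cv2.imread("pics/side5.png")[160:330,150:350];cv2.imwrite("pics/c5.png",cv2.resize(im,None,fx=3.5,fy=3.5))
```

```text
[222.43464448 238.6989251 ]
0.47 [0.47       0.08443185 0.15632306]
0.48 [0.48       0.09058594 0.17307814]
0.49 [0.49       0.09674004 0.18983322]
0.5 [0.5        0.10289414 0.20658829]
```

View pics/c5.png

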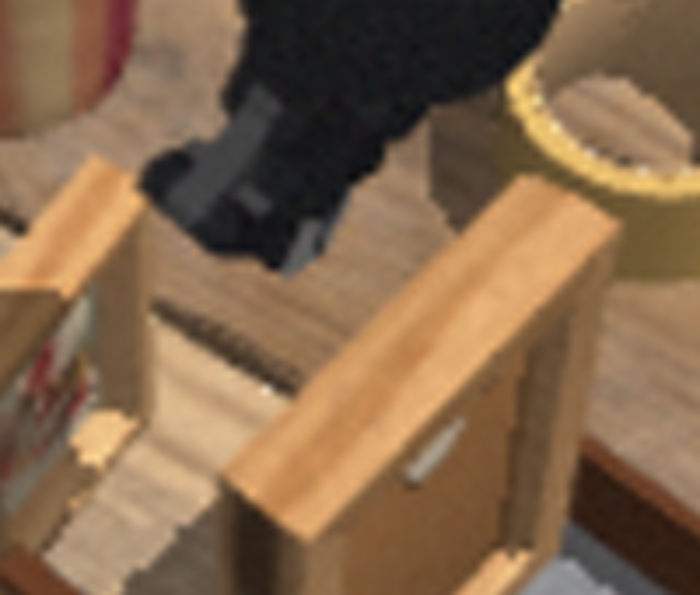

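{"name": "arm_command", "arguments": {"steps": [{"hand": 1,"tx": 0,"ty": -0.15,"tz": -0.03,"rx": 0,"ry": 0,"rz": 0},{"hand": 1,"tx": 0,"ty": -0.12,"tz": -0.025,"rx": 0,"ry": 0,"rz": 0},{"hand": 1,"tx": 0,"ty": -0.12,"tz": -0.025,"rx": 0,"ry": 0,"rz": 0},{"hand": 1,"tx": 0,"ty": -0.1,"tz": -0.02,"rx": 0,"ry": 0,"rz": 0},{"hand": 1,"tx": 0,"ty": -0.1,"tz": -0.02,"rx": 0,"ry": 0,"rz": 0}]}}

```text
clock: 12.95
eef_pos: [0.4826, 0.0994, 0.1563]
tcp_rot: [0.993, -0.052, 0.006, 0.103]
contact_force: [0.6, -0.4, -0.2]
grip_width: -0.0002
```

{"name": "arm_command", "arguments": {"steps": [{"hand": 1,"tx": 0,"ty": -0.08,"tz": -0.016,"rx": 0,"ry": 0,"rz": 0},{"hand": 1,"tx": 0,"ty": -0.08,"tz": -0.016,"rx": 0,"ry": 0,"rz": 0}]}}

```text
clock: 13.15
eef_pos: [0.4833, 0.1056, 0.1562]
tcp_rot: [0.993, -0.052, 0.006, 0.103]
contact_force: [-0.8, -0.3, -0.8]
grip_width: 0.0
```

```bash
python3 st.py; python3 pic.py 6; python3 -c "
import cv2
a=[cv2.resize(cv2.imread(f'pics/side{k}.png')[180:420,150:350],None,fx=1.9,fy=1.9) for k in (5,6)]
cv2.imwrite('pics/c6.png',cv2.hconcat(a))"
```

```text
{'clock': 13.15, 'qpos': [-0.476, 0.4359, 0.0196, 2.1385, 0.2844, 0.6783, -0.7938], 'eef_pos': [0.4833, 0.1056, 0.1562], 'tcp_rot': [0.9933, -0.0517, 0.0059, 0.1028], 'contact_force': [-0.8213, -0.308, -0.7624], 'wrist_torque': [0.2132, 0.0041, 0.0337], 'grip_width': 4.716167983487011e-05}
```

View pics/c6.png

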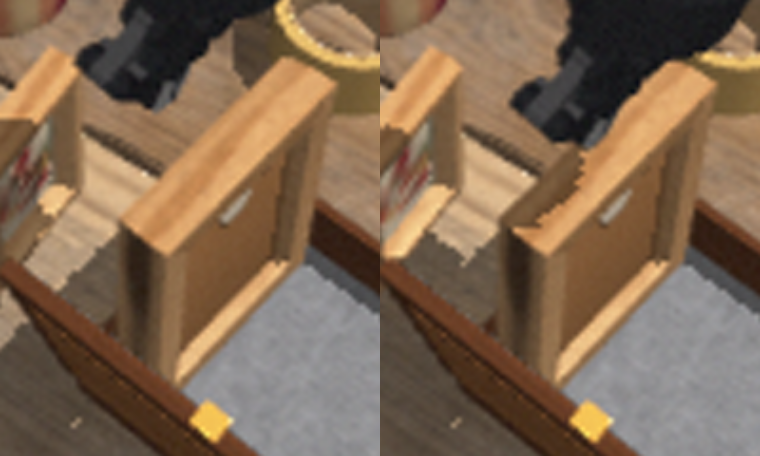

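{"name": "arm_command", "arguments": {"steps": [{"hand": 1,"tx": 0,"ty": -0.08,"tz": -0.016,"rx": 0,"ry": 0,"rz": 0},{"hand": 1,"tx": 0,"ty": -0.08,"tz": -0.016,"rx": 0,"ry": 0,"rz": 0},{"hand": 1,"tx": 0,"ty": -0.08,"tz": -0.016,"rx": 0,"ry": 0,"rz": 0}]}}

```text
clock: 13.55
eef_pos: [0.4843, 0.1153, 0.1562]
tcp_rot: [0.993, -0.052, 0.006, 0.103]
contact_force: [0.3, -0.3, 0.1]
grip_width: -0.0001
```

```bash
python3 st.py; python3 pic.py 7; python3 -c "
import cv2
a=[cv2.resize(cv2.imread(f'pics/side{k}.png')[180:420,150:350],None,fx=1.9,fy=1.9) for k in (5,7)]
cv2.imwrite('pics/c7.png',cv2.hconcat(a))"
```

```text
{'clock': 13.55, 'qpos': [-0.49, 0.4403, 0.0171, 2.1292, 0.2808, 0.6858, -0.8064], 'eef_pos': [0.4843, 0.1153, 0.1562], 'tcp_rot': [0.9933, -0.0518, 0.0059, 0.1027], 'contact_force': [0.2733, -0.2838, 0.0938], 'wrist_torque': [0.153, 0.0045, 0.0111], 'grip_width': -0.00013672372409219912}
```

View pics/c7.png

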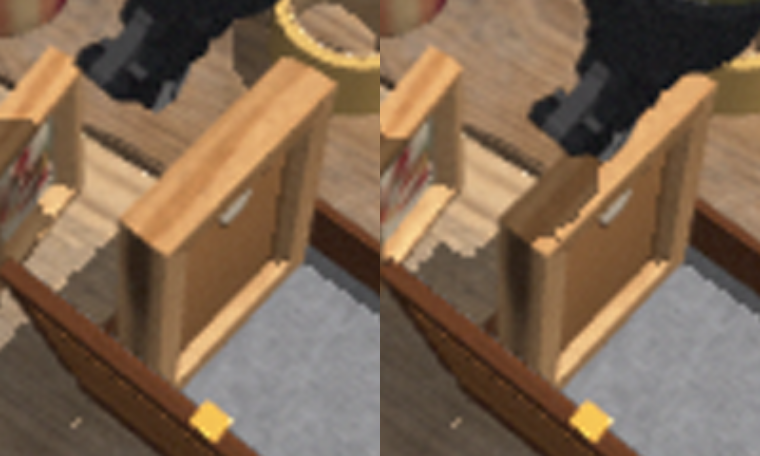

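View pics/top7.png

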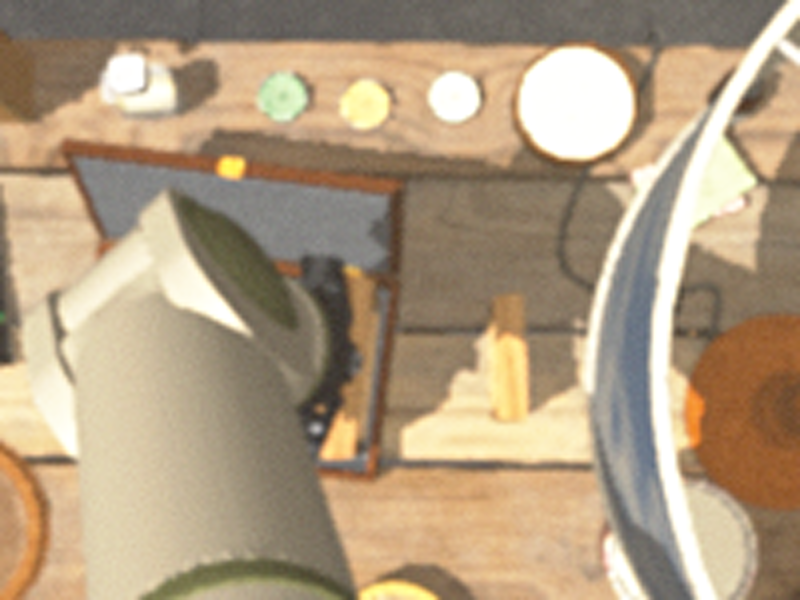

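```bash
python3 - <<'E'
from h import *
np.set_printoptions(precision=4,suppress=True)
z=lambda p:(p[0]/4+210-.4,p[1]/4+130-.4)
zs=lambda p:(p[0]/3+260-.3,p[1]/3+130-.3)
for s,t in (((333,180),(308,456)),((305,165),(360,458)),((197,265),(376,270)),((237,290),(325,265))):
    x,e=tri(zs(s),z(t));print(x,e)
# where does TCP project now, vs pictures
for n in C: print(n,proj(n,(.4843,.1153,.1562)))
E
python3 -c "
import cv2
im=cv2.imread('pics/side7.png')[200:320,200:340];cv2.imwrite('pics/c7b.png',cv2.resize(im,None,fx=5,fy=5,interpolation=cv2.INTER_CUBIC))
im=cv2.imread('pics/top7.png')[230:490,280:420];cv2.imwrite('pics/c7t.png',cv2.resize(im,None,fx=2.2,fy=2.2,interpolation=cv2.INTER_CUBIC))"
```

```text
[0.4221 0.1472 0.1713] [np.float64(0.0009977647672802636), np.float64(0.0009977647672802814)]
[0.4191 0.1167 0.1633] [np.float64(0.005200333682538112), np.float64(0.005200333682538063)]
[0.5452 0.1062 0.1748] [np.float64(0.003777280584158496), np.float64(0.003777280584158516)]
[0.5475 0.1409 0.1778] [np.float64(0.0044928031516297305), np.float64(0.004492803151629725)]
side [342.6311 205.3109]
top [298.9364 220.8555]
```

View pics/c7b.png

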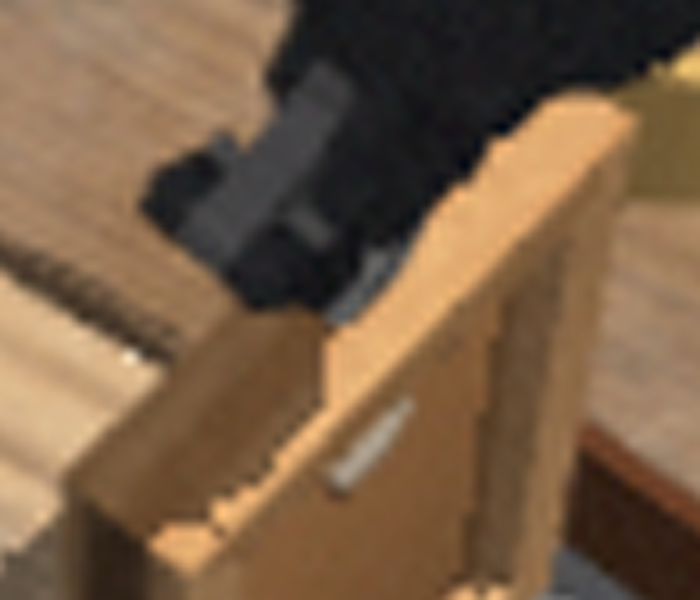

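View pics/c7t.png

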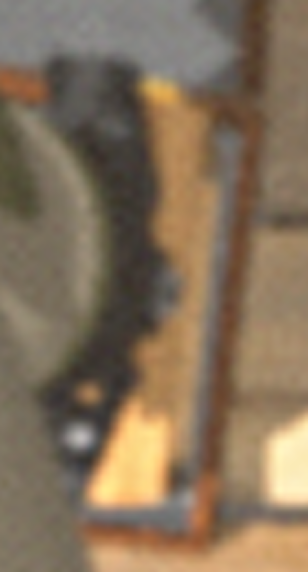

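Run:
```python
from h import *
np.set_printoptions(precision=4,suppress=True)
for s in ((347.2,205.6),(349.6,202.8),(345,206)):
  for t in ((299,220.5),(297,220.5)):
    print(s,t,*tri(s,t))
```

```text
(347.2, 205.6) (299, 220.5) [0.4825 0.1198 0.1576] [np.float64(0.005389249093485854), np.float64(0.005389249093485834)]
(347.2, 205.6) (297, 220.5) [0.4834 0.1229 0.1611] [np.float64(0.003025887531575411), np.float64(0.0030258875315753364)]
(349.6, 202.8) (299, 220.5) [0.4809 0.1213 0.1686] [np.float64(0.007781418566939621), np.float64(0.007781418566939608)]
(349.6, 202.8) (297, 220.5) [0.4818 0.1245 0.1719] [np.float64(0.005430348686087726), np.float64(0.005430348686087818)]
(345, 206) (299, 220.5) [0.4838 0.1178 0.1554] [np.float64(0.0029875539844793106), np.float64(0.002987553984479351)]
(345, 206) (297, 220.5) [0.4847 0.121  0.159 ] [np.float64(0.0006318079159344859), np.float64(0.0006318079159344708)]
```

{"name": "arm_command", "arguments": {"steps": [{"hand": 1,"tx": 0,"ty": 0.49,"tz": 0.1,"rx": 0,"ry": 0,"rz": 0},{"hand": 1,"tx": 0,"ty": 0.44,"tz": 0.09,"rx": 0,"ry": 0,"rz": 0},{"hand": 1,"tx": 0,"ty": -0.05,"tz": 0.25,"rx": 0,"ry": 0,"rz": 0},{"hand": 1,"tx": 0,"ty": 0,"tz": 0,"rx": 0,"ry": 0,"rz": 0}]}}

```text
clock: 14.05
eef_pos: [0.48, 0.0759, 0.1453]
tcp_rot: [0.993, -0.053, 0.005, 0.103]
contact_force: [0.7, -0.2, 0.2]
grip_width: 0.0
```

{"name": "arm_command", "arguments": {"steps": [{"hand": 1,"tx": 0,"ty": -0.15,"tz": -0.03,"rx": 0,"ry": 0,"rz": 0},{"hand": 1,"tx": 0,"ty": -0.12,"tz": -0.025,"rx": 0,"ry": 0,"rz": 0},{"hand": 1,"tx": 0,"ty": -0.1,"tz": -0.02,"rx": 0,"ry": 0,"rz": 0},{"hand": 1,"tx": 0,"ty": -0.1,"tz": -0.02,"rx": 0,"ry": 0,"rz": 0},{"hand": 1,"tx": 0,"ty": -0.1,"tz": -0.02,"rx": 0,"ry": 0,"rz": 0}]}}

```text
clock: 14.55
eef_pos: [0.4831, 0.101, 0.146]
tcp_rot: [0.993, -0.051, 0.006, 0.103]
contact_force: [-0.7, 0.5, 0.5]
grip_width: -0.0002
```

```bash
python3 st.py; python3 pic.py 8; python3 -c "
import cv2
a=[cv2.resize(cv2.imread(f'pics/side{k}.png')[180:420,150:350],None,fx=1.9,fy=1.9) for k in (5,8)]
cv2.imwrite('pics/c8.png',cv2.hconcat(a))"
```

```text
{'clock': 14.55, 'qpos': [-0.4716, 0.4501, 0.0245, 2.1516, 0.2925, 0.6499, -0.7957], 'eef_pos': [0.4831, 0.101, 0.146], 'tcp_rot': [0.9934, -0.0514, 0.006, 0.1027], 'contact_force': [-0.6884, 0.452, 0.4733], 'wrist_torque': [0.1736, -0.0027, 0.0112], 'grip_width': -0.00020224126044162037}
```

View pics/c8.png

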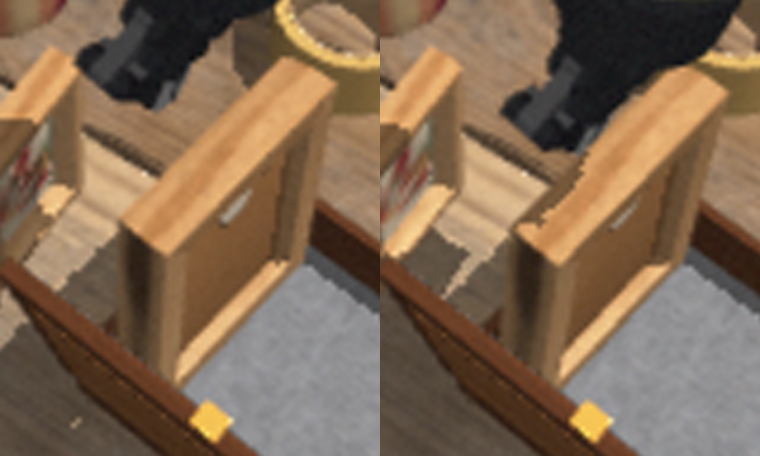

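{"name": "arm_command", "arguments": {"steps": [{"hand": 1,"tx": 0,"ty": -0.08,"tz": -0.016,"rx": 0,"ry": 0,"rz": 0},{"hand": 1,"tx": 0,"ty": -0.08,"tz": -0.016,"rx": 0,"ry": 0,"rz": 0},{"hand": 1,"tx": 0,"ty": -0.08,"tz": -0.016,"rx": 0,"ry": 0,"rz": 0},{"hand": 1,"tx": 0,"ty": -0.08,"tz": -0.016,"rx": 0,"ry": 0,"rz": 0}]}}

```text
clock: 15.05
eef_pos: [0.4843, 0.1136, 0.1459]
tcp_rot: [0.993, -0.052, 0.006, 0.103]
contact_force: [0.8, -0.2, 0.6]
grip_width: 0.0001
```

```bash
python3 st.py; python3 pic.py 9; python3 -c "
import cv2
a=[cv2.resize(cv2.imread(f'pics/side{k}.png')[180:420,150:350],None,fx=1.9,fy=1.9) for k in (8,9)]
cv2.imwrite('pics/c9.png',cv2.hconcat(a))"
```

```text
{'clock': 15.05, 'qpos': [-0.4901, 0.4557, 0.0214, 2.1395, 0.2873, 0.66, -0.812], 'eef_pos': [0.4843, 0.1136, 0.1459], 'tcp_rot': [0.9933, -0.0518, 0.0059, 0.1027], 'contact_force': [0.8495, -0.1801, 0.5536], 'wrist_torque': [0.1453, -0.0215, 0.0262], 'grip_width': 0.00010974560422962418}
```

View pics/c9.png

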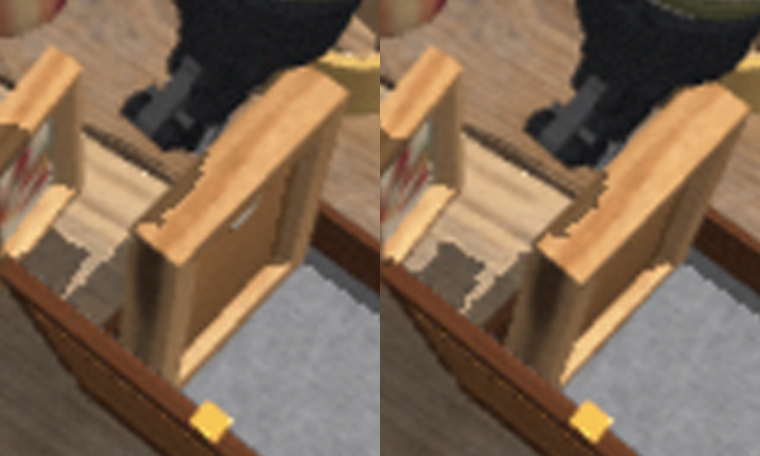

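Tipping about the back foot edge, with the foot staying put at (180,385). I'll keep pushing.

{"name": "arm_command", "arguments": {"steps": [{"hand": 1,"tx": 0,"ty": -0.08,"tz": -0.016,"rx": 0,"ry": 0,"rz": 0},{"hand": 1,"tx": 0,"ty": -0.08,"tz": -0.016,"rx": 0,"ry": 0,"rz": 0},{"hand": 1,"tx": 0,"ty": -0.08,"tz": -0.016,"rx": 0,"ry": 0,"rz": 0},{"hand": 1,"tx": 0,"ty": -0.08,"tz": -0.016,"rx": 0,"ry": 0,"rz": 0}]}}

```text
clock: 15.55
eef_pos: [0.4857, 0.1267, 0.1458]
tcp_rot: [0.993, -0.052, 0.006, 0.103]
contact_force: [-0.3, -0.9, -1.5]
grip_width: 0.0001
```

```bash
python3 st.py; python3 pic.py 10
```

```text
{'clock': 15.55, 'qpos': [-0.5089, 0.4617, 0.0182, 2.1265, 0.2821, 0.6704, -0.8279], 'eef_pos': [0.4857, 0.1267, 0.1458], 'tcp_rot': [0.9934, -0.0517, 0.006, 0.1027], 'contact_force': [-0.3124, -0.8648, -1.4542], 'wrist_torque': [0.2227, -0.0004, -0.0444], 'grip_width': 8.03586397666192e-05}
```

View pics/side10.png

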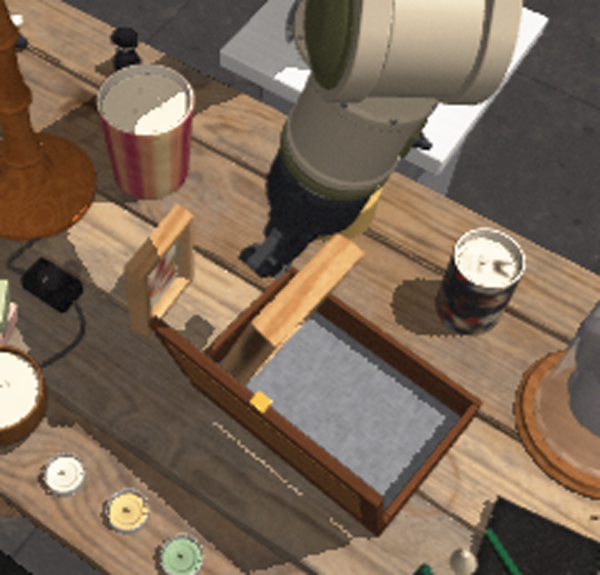

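{"name": "arm_command", "arguments": {"steps": [{"hand": 1,"tx": 0,"ty": 0,"tz": 0,"rx": 0,"ry": 0,"rz": 0},{"hand": 1,"tx": 0,"ty": 0,"tz": 0,"rx": 0,"ry": 0,"rz": 0},{"hand": 1,"tx": 0,"ty": 0,"tz": 0,"rx": 0,"ry": 0,"rz": 0},{"hand": 1,"tx": 0,"ty": 0,"tz": 0,"rx": 0,"ry": 0,"rz": 0}]}}

```text
clock: 16.05
eef_pos: [0.4856, 0.1262, 0.1458]
tcp_rot: [0.993, -0.052, 0.006, 0.103]
contact_force: [0.3, 0.3, 0.5]
grip_width: -0.0002
```

```bash
python3 st.py; python3 pic.py 11
```

```text
{'clock': 16.05, 'qpos': [-0.5083, 0.4615, 0.0185, 2.1269, 0.2823, 0.6703, -0.8276], 'eef_pos': [0.4856, 0.1262, 0.1458], 'tcp_rot': [0.9933, -0.0518, 0.0059, 0.1028], 'contact_force': [0.3268, 0.3349, 0.4837], 'wrist_torque': [0.2348, 0.0661, -0.0023], 'grip_width': -0.00015549302814936195}
```

View pics/side11.png

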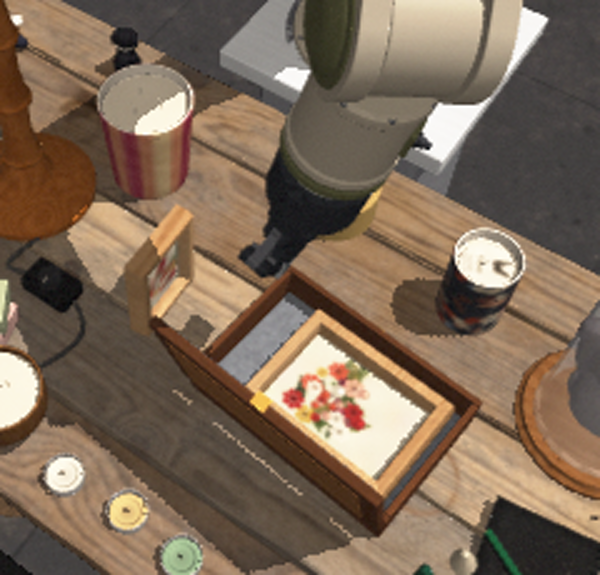

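View pics/top11.png

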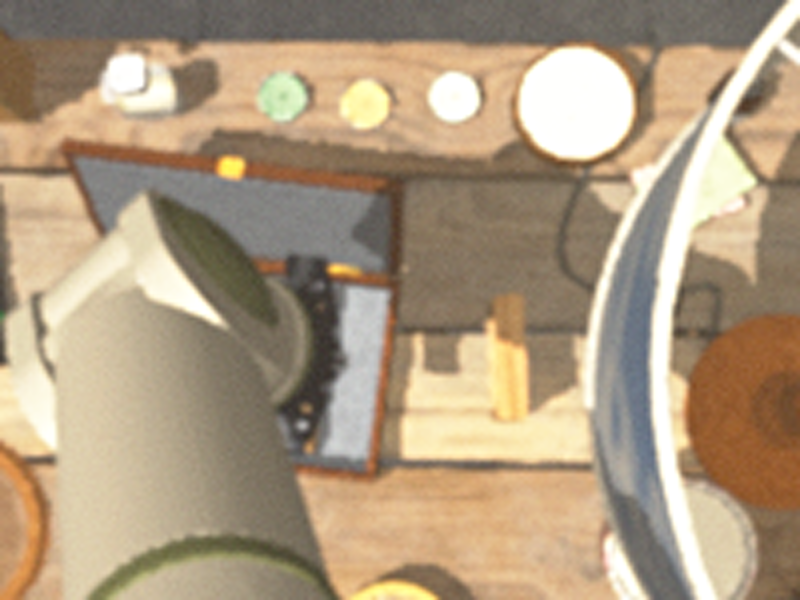

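```bash
cat > a.py <<'E'
exec(open('seg.py').read())
BX=np.array([.4949,.2124,0]);BR=rz(-.1049)
def bw(x,y,z): return BX+BR@np.array([x,y,z])
q,w=where()
Rv=Rt(-6.01,0)
T0,R0=fkj(q)[:2]
print("lid edge",bw(.0775+.155*.2199+.011*.975,0,.046),bw(.0775-.155*np.cos(1.79)+.011*np.sin(1.79),0,.046+.155*np.sin(1.79)+.011*np.cos(1.79)))
q,T,R=lims(q,np.array([T0[0],T0[1]+.02,.29]),Rv,4,hand=1,j=None)
A=bw(.17,0,.29);print("A",A)
q,T,R=lims(q,A,Rv,6,hand=1)
q,T,R=lims(q,bw(.17,0,.15),Rv,4,hand=1)
for X in ((.12,0,.15),(.05,0,.14),(0,0,.11),(-.04,0,.06)):
    q,T,R=lims(q,bw(*X),Rv,4,hand=1,show=False);print(X,q,clear(fkj(q)[2]))
E
python3 a.py
```

```text
lid edge [0.617 0.2   0.046] [0.616 0.2   0.195]
n 4 deg/row 2.95 mm/row 36.4 clr 0.044 lim 0.462 spd 0.41 q [-0.326  0.247 -0.099  1.987  0.031  0.909 -0.546]
--
{"hand": 1, "tx": 0.01, "ty": 0.06, "tz": -0.91, "rx": 0.0163, "ry": -0.0018, "rz": 0},
{"hand": 1, "tx": -0, "ty": 0.02, "tz": -0.91, "rx": 0.0163, "ry": -0.0018, "rz": 0.0001},
{"hand": 1, "tx": -0, "ty": -0.03, "tz": -0.91, "rx": 0.0163, "ry": -0.0018, "rz": 0},
{"hand": 1, "tx": -0.01, "ty": -0.08, "tz": -0.91, "rx": 0.0163, "ry": -0.0018, "rz": 0.0001},
A [0.664 0.195 0.29 ]
n 6 deg/row 0.00 mm/row 30.8 clr 0.042 lim 0.633 spd 0.34 q [-0.32   0.49  -0.073  1.59   0.04   1.063 -0.509]
--
{"hand": 1, "tx": 0.72, "ty": -0.28, "tz": 0, "rx": 0, "ry": 0, "rz": -0},
{"hand": 1, "tx": 0.72, "ty": -0.27, "tz": 0, "rx": 0, "ry": 0, "rz": -0},
{"hand": 1, "tx": 0.71, "ty": -0.28, "tz": 0, "rx": 0, "ry": 0, "rz": -0},
{"hand": 1, "tx": 0.72, "ty": -0.27, "tz": 0, "rx": 0, "ry": 0, "rz": -0},
{"hand": 1, "tx": 0.72, "ty": -0.28, "tz": 0, "rx": 0, "ry": 0, "rz": -0},
--
{"hand": 1, "tx": 0.72, "ty": -0.27, "tz": 0, "rx": 0, "ry": 0, "rz": -0},
n 4 deg/row 0.00 mm/row 35.0 clr 0.019 lim 0.683 spd 0.32 q [-0.322  0.621 -0.072  1.729  0.059  0.793 -0.527]
--
{"hand": 1, "tx": -0, "ty": -0, "tz": 0.88, "rx": 0, "ry": 0, "rz": -0},
{"hand": 1, "tx": -0, "ty": -0, "tz": 0.87, "rx": 0, "ry": 0, "rz": -0},
{"hand": 1, "tx": -0, "ty": -0, "tz": 0.88, "rx": 0, "ry": 0, "rz": -0},
{"hand": 1, "tx": -0, "ty": -0.01, "tz": 0.87, "rx": 0, "ry": 0, "rz": -0},
(0.12, 0, 0.15) [-0.354  0.571 -0.074  1.84   0.06   0.734 -0.565] 0.035854112411973366
(0.05, 0, 0.14) [-0.409  0.518 -0.074  1.992  0.062  0.634 -0.629] 0.05694766450801329
(0, 0, 0.11) [-0.463  0.52  -0.068  2.113  0.07   0.512 -0.688] 0.06992943482519402
(-0.04, 0, 0.06) [-0.522  0.577 -0.049  2.221  0.08   0.344 -0.744] 0.08267431502958313
```

```bash
cat > a2.py <<'E'
exec(open('seg.py').read())
BX=np.array([.4949,.2124,0]);BR=rz(-.1049)
def bw(x,y,z): return BX+BR@np.array([x,y,z])
q0,w=where();T0,R0=fkj(q0)[:2]
for y in (.0,.03,.045):
  for tl in (0,-6,-12):
    Rv=Rt(-6.01,tl)
    q,_,_=lims(q0,np.array([T0[0],T0[1]+.04,.28]),Rv,4,show=False);c=[clear(fkj(q)[2])]
    for X in ((.165,y,.28),(.165,y,.155),(.12,y,.15),(.05,y,.14),(0,y,.11),(-.04,y,.06)):
        q,_,_=lims(q,bw(*X),Rv,4,show=False);c.append(clear(fkj(q)[2]))
    print(y,tl,np.array(c),q)
E
python3 a2.py
```

```text
0.0 0 [0.056 0.042 0.022 0.035 0.057 0.07  0.082] [-0.521  0.577 -0.051  2.221  0.082  0.345 -0.745]
0.0 -6 [0.081 0.055 0.044 0.056 0.076 0.091 0.11 ] [-0.613  0.594  0.003  2.181  0.182  0.442 -0.883]
0.0 -12 [0.105 0.069 0.065 0.077 0.095 0.112 0.133] [-0.684  0.62   0.034  2.138  0.256  0.544 -0.99 ]
0.03 0 [0.056 0.046 0.031 0.044 0.065 0.079 0.095] [-0.563  0.588 -0.056  2.185  0.085  0.371 -0.794]
0.03 -6 [0.081 0.061 0.054 0.066 0.085 0.101 0.121] [-0.648  0.606 -0.008  2.141  0.177  0.473 -0.92 ]
0.03 -12 [0.105 0.076 0.076 0.086 0.105 0.121 0.141] [-0.713  0.632  0.021  2.094  0.244  0.58  -1.016]
0.045 0 [0.056 0.049 0.036 0.049 0.069 0.084 0.101] [-0.584  0.594 -0.058  2.165  0.087  0.384 -0.817]
0.045 -6 [0.081 0.064 0.059 0.071 0.09  0.106 0.126] [-0.664  0.613 -0.013  2.12   0.175  0.489 -0.937]
0.045 -12 [0.105 0.08  0.081 0.092 0.11  0.126 0.146] [-0.728  0.64   0.015  2.071  0.238  0.598 -1.028]
```

```bash
cat > a3.py <<'E'
exec(open('seg.py').read())
BX=np.array([.4949,.2124,0]);BR=rz(-.1049)
def bw(x,y,z): return BX+BR@np.array([x,y,z])
q,w=where();T0,R0=fkj(q)[:2]
Rv=Rt(-6.01,-6)
q,_,_=lims(q,np.array([T0[0],T0[1]+.04,.28]),Rv,4,hand=1)
q,_,_=lims(q,bw(.165,.01,.28),Rv,5,hand=1)
q,_,R=lims(q,bw(.165,.01,.155),Rv,4,hand=1)
print("down in tool",R.T@[0,0,-1.],"boxx",R.T@BR@[1,0,0])
E
python3 a3.py
```

```text
n 4 deg/row 1.47 mm/row 35.1 clr 0.078 lim 0.469 spd 0.33 q [-0.455  0.287 -0.058  1.961  0.125  0.958 -0.691]
--
{"hand": 1, "tx": -0.01, "ty": -0.07, "tz": -0.87, "rx": 0.008, "ry": -0.0018, "rz": -0},
{"hand": 1, "tx": -0.01, "ty": -0.1, "tz": -0.87, "rx": 0.008, "ry": -0.0018, "rz": -0.0001},
{"hand": 1, "tx": -0.01, "ty": -0.11, "tz": -0.87, "rx": 0.0079, "ry": -0.0018, "rz": -0},
{"hand": 1, "tx": -0.03, "ty": -0.14, "tz": -0.87, "rx": 0.008, "ry": -0.0018, "rz": -0.0001},
n 5 deg/row 0.00 mm/row 35.7 clr 0.057 lim 0.671 spd 0.41 q [-0.408  0.518 -0.032  1.571  0.118  1.11  -0.597]
--
{"hand": 1, "tx": 0.85, "ty": -0.28, "tz": -0.03, "rx": 0, "ry": 0, "rz": 0},
{"hand": 1, "tx": 0.85, "ty": -0.28, "tz": -0.03, "rx": 0, "ry": 0, "rz": 0},
{"hand": 1, "tx": 0.84, "ty": -0.28, "tz": -0.03, "rx": 0, "ry": 0, "rz": 0},
{"hand": 1, "tx": 0.85, "ty": -0.28, "tz": -0.03, "rx": 0, "ry": 0, "rz": 0},
{"hand": 1, "tx": 0.85, "ty": -0.28, "tz": -0.03, "rx": 0, "ry": 0, "rz": 0},
n 4 deg/row 0.00 mm/row 31.3 clr 0.047 lim 0.764 spd 0.28 q [-0.411  0.633 -0.029  1.694  0.14   0.874 -0.632]
--
{"hand": 1, "tx": 0, "ty": -0.08, "tz": 0.78, "rx": 0, "ry": 0, "rz": 0},
{"hand": 1, "tx": 0, "ty": -0.08, "tz": 0.78, "rx": 0, "ry": 0, "rz": 0},
{"hand": 1, "tx": 0, "ty": -0.08, "tz": 0.77, "rx": 0, "ry": 0, "rz": 0},
{"hand": 1, "tx": 0, "ty": -0.09, "tz": 0.78, "rx": 0, "ry": 0, "rz": 0},
down in tool [ 0.    -0.105  0.995] boxx [ 1.  0. -0.]
```

{"name": "arm_command", "arguments": {"steps": [{"hand": 1,"tx": -0.01,"ty": -0.07,"tz": -0.87,"rx": 0.008,"ry": -0.002,"rz": 0},{"hand": 1,"tx": -0.01,"ty": -0.1,"tz": -0.87,"rx": 0.008,"ry": -0.002,"rz": 0},{"hand": 1,"tx": -0.01,"ty": -0.11,"tz": -0.87,"rx": 0.008,"ry": -0.002,"rz": 0},{"hand": 1,"tx": -0.03,"ty": -0.14,"tz": -0.87,"rx": 0.008,"ry": -0.002,"rz": 0}]}}

```text
clock: 16.55
eef_pos: [0.4854, 0.1665, 0.2817]
tcp_rot: [0.997, -0.053, -0.004, 0.051]
contact_force: [0.9, -0.2, 0.6]
grip_width: -0.0001
```

{"name": "arm_command", "arguments": {"steps": [{"hand": 1,"tx": 0.85,"ty": -0.28,"tz": -0.03,"rx": 0,"ry": 0,"rz": 0},{"hand": 1,"tx": 0.85,"ty": -0.28,"tz": -0.03,"rx": 0,"ry": 0,"rz": 0},{"hand": 1,"tx": 0.84,"ty": -0.28,"tz": -0.03,"rx": 0,"ry": 0,"rz": 0},{"hand": 1,"tx": 0.85,"ty": -0.28,"tz": -0.03,"rx": 0,"ry": 0,"rz": 0},{"hand": 1,"tx": 0.85,"ty": -0.28,"tz": -0.03,"rx": 0,"ry": 0,"rz": 0}]}}

```text
clock: 17.05
eef_pos: [0.6614, 0.2045, 0.2799]
tcp_rot: [0.997, -0.053, -0.004, 0.052]
contact_force: [-0.4, 1.1, -0.3]
grip_width: -0.0002
```

```bash
python3 st.py; python3 pic.py 12; python3 -c "
import sys
sys.path.insert(0,'.')
from fast import *
from rig import env
T=env.get_obs()['eef_pos'];print('box coords',rz(.1049)@(T-[.4949,.2124,0]))"
```

```text
{'clock': 17.05, 'qpos': [-0.4061, 0.5205, -0.0329, 1.5661, 0.1166, 1.1141, -0.5952], 'eef_pos': [0.6614, 0.2045, 0.2799], 'tcp_rot': [0.9972, -0.0527, -0.004, 0.0521], 'contact_force': [-0.4352, 1.1363, -0.2599], 'wrist_torque': [0.1414, -0.0489, -0.0145], 'grip_width': -0.0001995891030897862}
box coords [0.169 0.01  0.279]
```

View pics/side12.png

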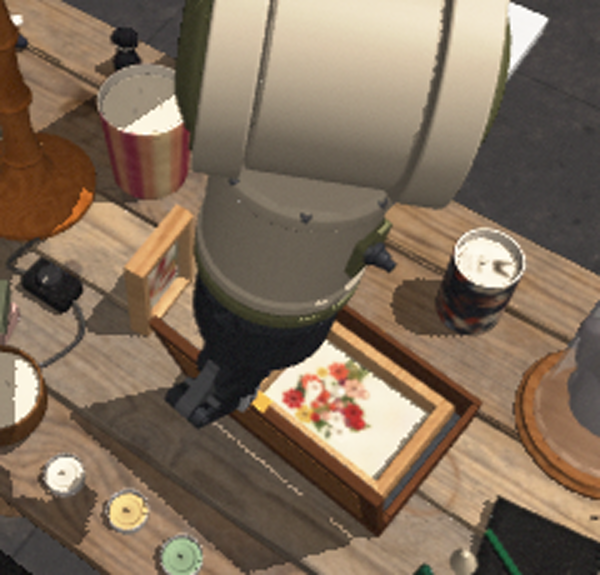

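View pics/top12.png

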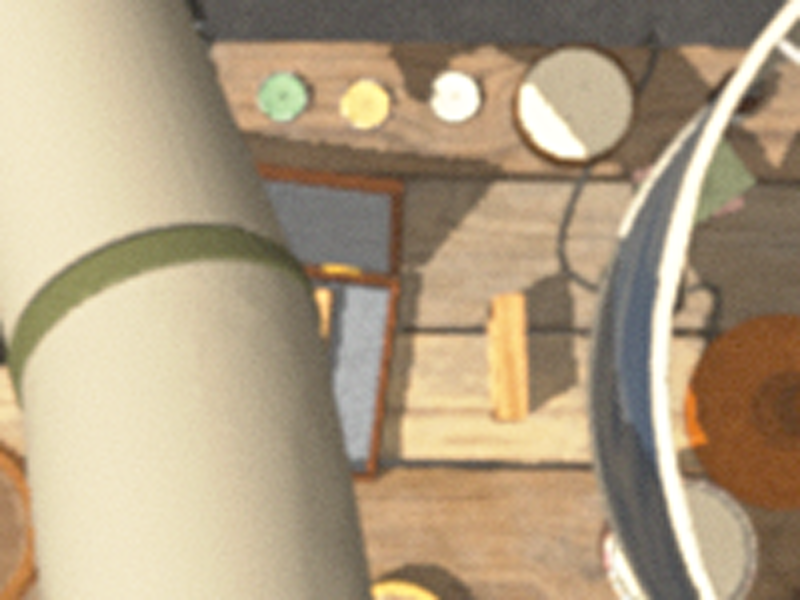

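{"name": "arm_command", "arguments": {"steps": [{"hand": 1,"tx": 0,"ty": -0.08,"tz": 0.78,"rx": 0,"ry": 0,"rz": 0},{"hand": 1,"tx": 0,"ty": -0.08,"tz": 0.78,"rx": 0,"ry": 0,"rz": 0},{"hand": 1,"tx": 0,"ty": -0.08,"tz": 0.78,"rx": 0,"ry": 0,"rz": 0},{"hand": 1,"tx": 0,"ty": -0.08,"tz": 0.78,"rx": 0,"ry": 0,"rz": 0}]}}

```text
clock: 17.55
eef_pos: [0.6592, 0.204, 0.1534]
tcp_rot: [0.997, -0.053, -0.004, 0.052]
contact_force: [-0.0, 0.3, -0.3]
grip_width: 0.0
```

{"name": "arm_command", "arguments": {"steps": [{"hand": 1,"tx": -0.25,"ty": 0,"tz": 0,"rx": 0,"ry": 0,"rz": 0},{"hand": 1,"tx": -0.2,"ty": 0,"tz": 0,"rx": 0,"ry": 0,"rz": 0},{"hand": 1,"tx": -0.15,"ty": 0,"tz": 0,"rx": 0,"ry": 0,"rz": 0},{"hand": 1,"tx": -0.12,"ty": 0,"tz": 0,"rx": 0,"ry": 0,"rz": 0}]}}

```text
clock: 17.95
eef_pos: [0.6317, 0.2079, 0.1568]
tcp_rot: [0.997, -0.052, -0.002, 0.051]
contact_force: [3.4, -0.4, 1.9]
grip_width: 0.0001
```

```bash
python3 st.py; python3 pic.py 13
cat > bc.py <<'E'
import sys
sys.path.insert(0,'.')
from fast import *
from rig import env
o=env.get_obs();T=o['eef_pos'];F=o['contact_force'];M=rz(.1049);print('box coords',np.round(M@(T-[.4949,.2124,0]),4),'F box',np.round(M@F,2),'clock',o['clock'])
E
python3 bc.py
```

```text
{'clock': 17.95, 'qpos': [-0.4298, 0.6014, -0.0305, 1.7564, 0.1403, 0.843, -0.6571], 'eef_pos': [0.6317, 0.2079, 0.1568], 'tcp_rot': [0.9973, -0.0525, -0.0023, 0.0513], 'contact_force': [3.3535, -0.4294, 1.9241], 'wrist_torque': [0.0282, -0.549, 0.0406], 'grip_width': 7.423823707809536e-05}
box coords [0.136 0.01  0.157] F box [-0.39 -0.29 -0.37] clock 18.05
```

View pics/side13.png

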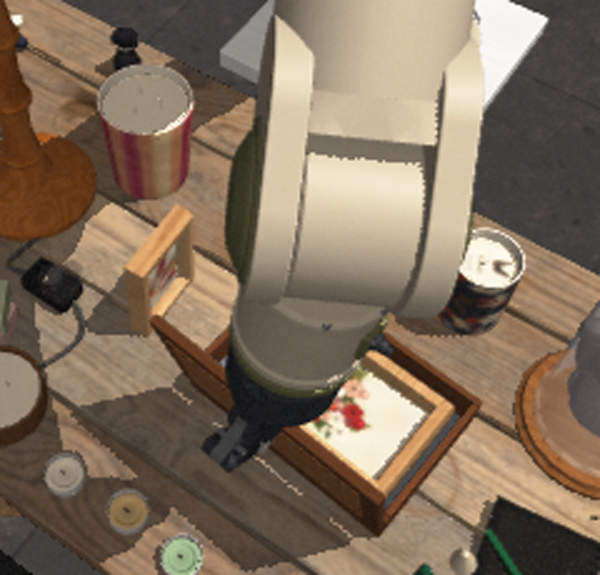

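{"name": "arm_command", "arguments": {"steps": [{"hand": 1,"tx": -0.12,"ty": 0,"tz": 0,"rx": 0,"ry": 0,"rz": 0},{"hand": 1,"tx": -0.12,"ty": 0,"tz": 0,"rx": 0,"ry": 0,"rz": 0},{"hand": 1,"tx": -0.12,"ty": 0,"tz": 0,"rx": 0,"ry": 0,"rz": 0},{"hand": 1,"tx": -0.12,"ty": 0,"tz": 0,"rx": 0,"ry": 0,"rz": 0},{"hand": 1,"tx": -0.12,"ty": 0,"tz": 0,"rx": 0,"ry": 0,"rz": 0}]}}

```text
clock: 18.55
eef_pos: [0.6069, 0.2097, 0.1546]
tcp_rot: [0.997, -0.053, -0.004, 0.052]
contact_force: [2.0, -0.1, 1.5]
grip_width: 0.0001
```

```bash
python3 bc.py; python3 pic.py 14
```

```text
box coords [0.112 0.009 0.155] F box [1.99 0.12 1.47] clock 18.55
```

View pics/side14.png

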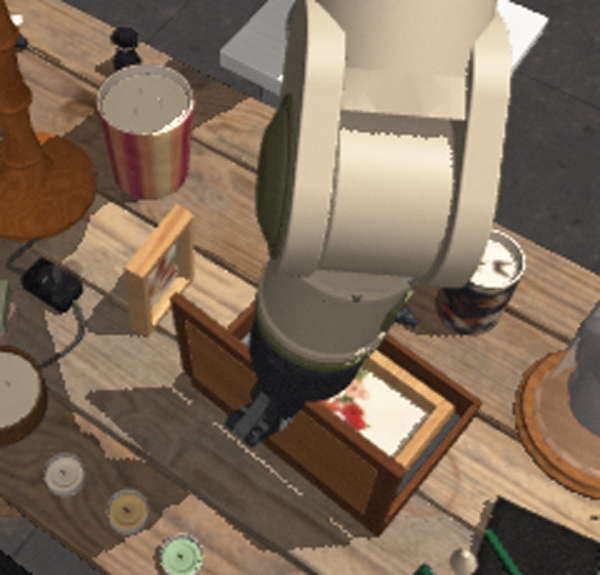

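Run:
```python
import numpy as np
d=.12; f=lambda t:(.0775-d*np.cos(t)+.011*np.sin(t)+.014,.046+d*np.sin(t)+.011*np.cos(t))
x,z=.112,.155
th=np.linspace(1.45,0,25)
for i,t in enumerate(th):
    X,Z=f(t); dx,dz=X-x,Z-z
    # tool: tx=dx, world up -> tool (0,.105,-.995)
    print(i,"th %.2f"%t,"X %.3f Z %.3f"%(X,Z),"tx %.2f ty %.3f tz %.2f"%(dx/.04,.105*dz/.04,-.995*dz/.04)); x,z=X,Z
```

```text
0 th 1.45 X 0.088 Z 0.166 tx -0.60 ty 0.030 tz -0.28
1 th 1.39 X 0.081 Z 0.166 tx -0.18 ty -0.001 tz 0.01
2 th 1.33 X 0.073 Z 0.165 tx -0.18 ty -0.002 tz 0.02
3 th 1.27 X 0.066 Z 0.164 tx -0.18 ty -0.003 tz 0.03
4 th 1.21 X 0.059 Z 0.162 tx -0.18 ty -0.005 tz 0.04
5 th 1.15 X 0.052 Z 0.160 tx -0.17 ty -0.006 tz 0.05
6 th 1.09 X 0.045 Z 0.157 tx -0.17 ty -0.007 tz 0.06
7 th 1.03 X 0.039 Z 0.154 tx -0.17 ty -0.008 tz 0.07
8 th 0.97 X 0.032 Z 0.151 tx -0.16 ty -0.009 tz 0.08
9 th 0.91 X 0.026 Z 0.147 tx -0.16 ty -0.010 tz 0.09
10 th 0.85 X 0.020 Z 0.143 tx -0.15 ty -0.011 tz 0.10
11 th 0.79 X 0.014 Z 0.139 tx -0.14 ty -0.012 tz 0.11
12 th 0.72 X 0.009 Z 0.134 tx -0.14 ty -0.013 tz 0.12
13 th 0.66 X 0.004 Z 0.129 tx -0.13 ty -0.014 tz 0.13
14 th 0.60 X -0.001 Z 0.123 tx -0.12 ty -0.014 tz 0.14
15 th 0.54 X -0.006 Z 0.117 tx -0.11 ty -0.015 tz 0.14
16 th 0.48 X -0.010 Z 0.112 tx -0.10 ty -0.016 tz 0.15
17 th 0.42 X -0.013 Z 0.105 tx -0.09 ty -0.016 tz 0.15
18 th 0.36 X -0.017 Z 0.099 tx -0.08 ty -0.017 tz 0.16
19 th 0.30 X -0.020 Z 0.092 tx -0.07 ty -0.017 tz 0.17
20 th 0.24 X -0.022 Z 0.085 tx -0.06 ty -0.018 tz 0.17
21 th 0.18 X -0.025 Z 0.078 tx -0.05 ty -0.018 tz 0.17
22 th 0.12 X -0.026 Z 0.071 tx -0.04 ty -0.019 tz 0.18
23 th 0.06 X -0.028 Z 0.064 tx -0.03 ty -0.019 tz 0.18
24 th 0.00 X -0.028 Z 0.057 tx -0.02 ty -0.019 tz 0.18
```

{"name": "arm_command", "arguments": {"steps": [{"hand": 1,"tx": -0.16,"ty": 0,"tz": 0,"rx": 0,"ry": 0,"rz": 0},{"hand": 1,"tx": -0.16,"ty": 0,"tz": 0,"rx": 0,"ry": 0,"rz": 0},{"hand": 1,"tx": -0.16,"ty": 0,"tz": 0,"rx": 0,"ry": 0,"rz": 0},{"hand": 1,"tx": -0.16,"ty": 0,"tz": 0,"rx": 0,"ry": 0,"rz": 0},{"hand": 1,"tx": -0.16,"ty": 0,"tz": 0,"rx": 0,"ry": 0,"rz": 0}]}}

```text
clock: 19.15
eef_pos: [0.5748, 0.2132, 0.1546]
tcp_rot: [0.997, -0.053, -0.004, 0.052]
contact_force: [1.8, -0.2, -0.9]
grip_width: 0.0001
```

{"name": "arm_command", "arguments": {"steps": [{"hand": 1,"tx": -0.17,"ty": -0.005,"tz": 0.03,"rx": 0,"ry": 0,"rz": 0},{"hand": 1,"tx": -0.17,"ty": -0.005,"tz": 0.04,"rx": 0,"ry": 0,"rz": 0},{"hand": 1,"tx": -0.17,"ty": -0.005,"tz": 0.05,"rx": 0,"ry": 0,"rz": 0},{"hand": 1,"tx": -0.17,"ty": -0.006,"tz": 0.06,"rx": 0,"ry": 0,"rz": 0},{"hand": 1,"tx": -0.17,"ty": -0.007,"tz": 0.07,"rx": 0,"ry": 0,"rz": 0}]}}

```text
clock: 19.65
eef_pos: [0.541, 0.2169, 0.1445]
tcp_rot: [0.997, -0.053, -0.004, 0.052]
contact_force: [0.9, 0.5, 1.1]
grip_width: 0.0003
```

```bash
python3 bc.py; python3 pic.py 15
```

```text
box coords [0.045 0.009 0.144] F box [0.81 0.61 1.09] clock 19.65
```

View pics/side15.png

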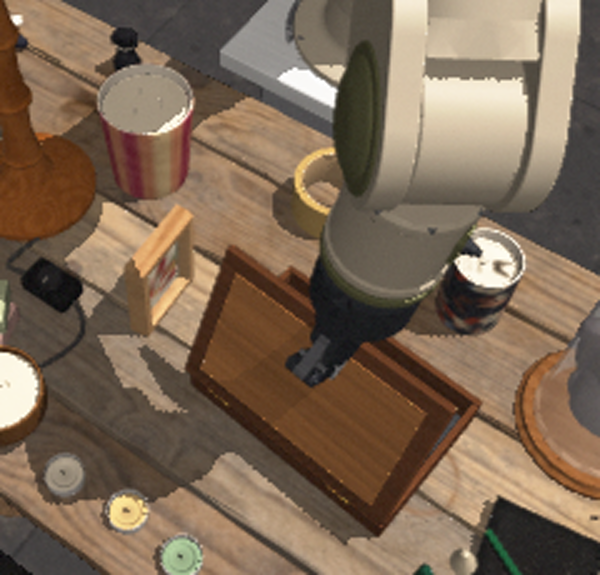

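{"name": "arm_command", "arguments": {"steps": [{"hand": 1,"tx": -0.17,"ty": -0.008,"tz": 0.07,"rx": 0,"ry": 0,"rz": 0},{"hand": 1,"tx": -0.16,"ty": -0.009,"tz": 0.08,"rx": 0,"ry": 0,"rz": 0},{"hand": 1,"tx": -0.16,"ty": -0.01,"tz": 0.09,"rx": 0,"ry": 0,"rz": 0},{"hand": 1,"tx": -0.15,"ty": -0.011,"tz": 0.1,"rx": 0,"ry": 0,"rz": 0},{"hand": 1,"tx": -0.14,"ty": -0.012,"tz": 0.11,"rx": 0,"ry": 0,"rz": 0}]}}

```text
clock: 20.25
eef_pos: [0.51, 0.2203, 0.1263]
tcp_rot: [0.997, -0.053, -0.004, 0.052]
contact_force: [0.2, 0.5, 2.1]
grip_width: 0.0
```

{"name": "arm_command", "arguments": {"steps": [{"hand": 1,"tx": -0.14,"ty": -0.013,"tz": 0.12,"rx": 0,"ry": 0,"rz": 0},{"hand": 1,"tx": -0.13,"ty": -0.014,"tz": 0.13,"rx": 0,"ry": 0,"rz": 0},{"hand": 1,"tx": -0.12,"ty": -0.014,"tz": 0.14,"rx": 0,"ry": 0,"rz": 0},{"hand": 1,"tx": -0.11,"ty": -0.015,"tz": 0.14,"rx": 0,"ry": 0,"rz": 0},{"hand": 1,"tx": -0.1,"ty": -0.016,"tz": 0.15,"rx": 0,"ry": 0,"rz": 0}]}}

```text
clock: 20.75
eef_pos: [0.4862, 0.2228, 0.0989]
tcp_rot: [0.997, -0.053, -0.004, 0.052]
contact_force: [0.0, -0.0, 1.9]
grip_width: 0.0001
```

```bash
python3 bc.py; python3 pic.py 16
```

```text
box coords [-0.01   0.009  0.099] F box [ 0.05 -0.04  1.88] clock 20.75
```

View pics/side16.png

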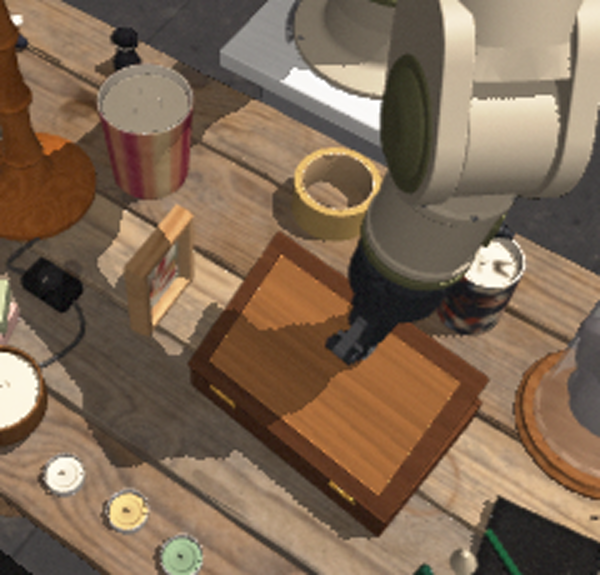

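{"name": "arm_command", "arguments": {"steps": [{"hand": 1,"tx": -0.1,"ty": -0.016,"tz": 0.15,"rx": 0,"ry": 0,"rz": 0},{"hand": 1,"tx": -0.09,"ty": -0.017,"tz": 0.16,"rx": 0,"ry": 0,"rz": 0},{"hand": 1,"tx": -0.08,"ty": -0.017,"tz": 0.17,"rx": 0,"ry": 0,"rz": 0},{"hand": 1,"tx": -0.07,"ty": -0.018,"tz": 0.17,"rx": 0,"ry": 0,"rz": 0}]}}

```text
clock: 21.25
eef_pos: [0.4727, 0.2242, 0.0727]
tcp_rot: [0.997, -0.053, -0.004, 0.052]
contact_force: [0.3, -0.3, 1.1]
grip_width: 0.0
```

```bash
python3 bc.py; python3 pic.py 17
```

```text
box coords [-0.023  0.009  0.073] F box [ 0.28 -0.24  1.09] clock 21.25
```

View pics/side17.png

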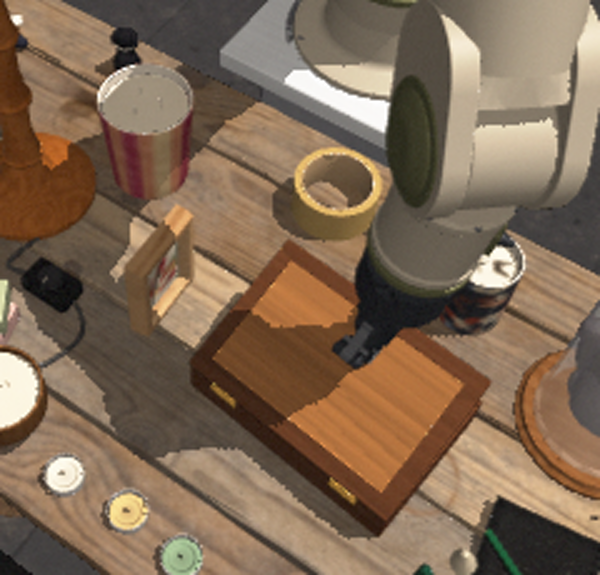

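{"name": "arm_command", "arguments": {"steps": [{"hand": 1,"tx": -0.07,"ty": -0.015,"tz": 0.14,"rx": 0,"ry": 0,"rz": 0},{"hand": 1,"tx": -0.06,"ty": -0.013,"tz": 0.12,"rx": 0,"ry": 0,"rz": 0},{"hand": 1,"tx": -0.05,"ty": -0.01,"tz": 0.1,"rx": 0,"ry": 0,"rz": 0}]}}

```text
clock: 21.65
eef_pos: [0.4659, 0.225, 0.0585]
tcp_rot: [0.997, -0.053, -0.004, 0.052]
contact_force: [1.8, 0.2, 0.4]
grip_width: -0.0001
```

```bash
python3 bc.py
```

```text
box coords [-0.03   0.009  0.059] F box [1.78 0.36 0.36] clock 21.65
```

{"name": "arm_command", "arguments": {"steps": [{"hand": 1,"tx": -0.03,"ty": -0.008,"tz": 0.08,"rx": 0,"ry": 0,"rz": 0},{"hand": 1,"tx": 0,"ty": -0.005,"tz": 0.05,"rx": 0,"ry": 0,"rz": 0}]}}

```text
clock: 21.85
eef_pos: [0.4644, 0.2251, 0.0533]
tcp_rot: [0.997, -0.053, -0.004, 0.052]
contact_force: [0.0, 0.1, 1.1]
grip_width: 0.0001
```

```bash
python3 bc.py; python3 pic.py 18
```

```text
box coords [-0.032  0.009  0.053] F box [-0.01  0.14  1.09] clock 21.85
```

View pics/side18.png

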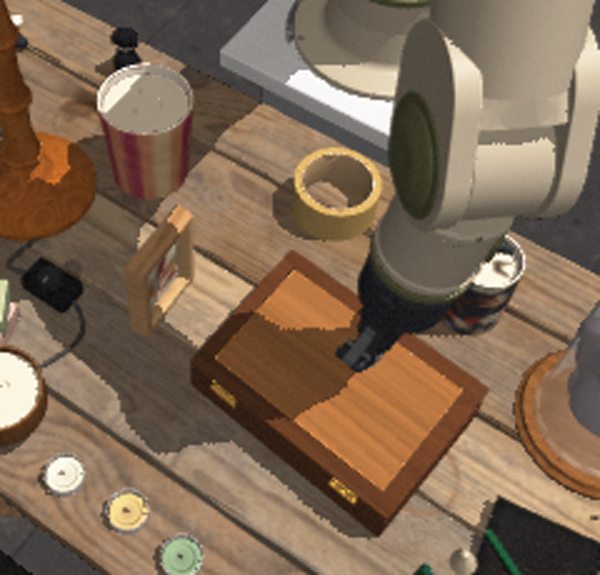

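{"name": "arm_command", "arguments": {"steps": [{"hand": 1,"tx": 0,"ty": -0.008,"tz": 0.07,"rx": 0,"ry": 0,"rz": 0},{"hand": 1,"tx": 0,"ty": -0.008,"tz": 0.07,"rx": 0,"ry": 0,"rz": 0}]}}

```text
clock: 22.15
eef_pos: [0.4647, 0.2251, 0.0479]
tcp_rot: [0.997, -0.053, -0.004, 0.052]
contact_force: [-0.4, 0.4, 0.9]
grip_width: 0.0001
```

{"name": "arm_command", "arguments": {"steps": [{"hand": 1,"tx": 0,"ty": -0.005,"tz": 0.05,"rx": 0,"ry": 0,"rz": 0},{"hand": 1,"tx": 0,"ty": 0,"tz": 0,"rx": 0,"ry": 0,"rz": 0}]}}

```text
clock: 22.35
eef_pos: [0.4646, 0.2251, 0.0457]
tcp_rot: [0.997, -0.053, -0.004, 0.052]
contact_force: [0.5, -0.1, -0.0]
grip_width: -0.0
```

```bash
python3 bc.py
```

```text
box coords [-0.031  0.009  0.046] F box [ 0.52 -0.04 -0.01] clock 22.35
```

{"name": "arm_command", "arguments": {"steps": [{"hand": 1,"tx": 0,"ty": -0.005,"tz": 0.05,"rx": 0,"ry": 0,"rz": 0},{"hand": 1,"tx": 0,"ty": -0.005,"tz": 0.05,"rx": 0,"ry": 0,"rz": 0}]}}

```text
clock: 22.55
eef_pos: [0.4647, 0.2251, 0.0419]
tcp_rot: [0.997, -0.053, -0.004, 0.052]
contact_force: [-1.0, -0.3, 2.1]
grip_width: -0.0005
```

```bash
python3 bc.py; python3 pic.py 19;python3 -c "
import cv2
a=[cv2.resize(cv2.imread(f'pics/side{k}.png')[240:550,180:500],None,fx=1.2,fy=1.2) for k in (18,19)]
cv2.imwrite('pics/c19.png',cv2.hconcat(a))"
```

```text
box coords [-0.031  0.009  0.042] F box [-0.96 -0.4   2.14] clock 22.55
```

View pics/c19.png

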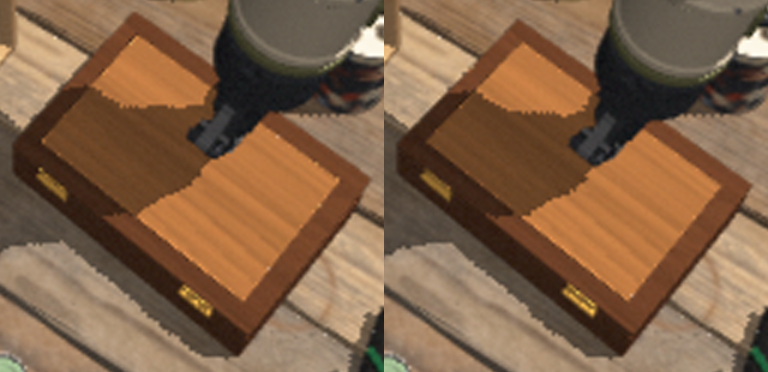

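{"name": "arm_command", "arguments": {"steps": [{"hand": 1,"tx": 0,"ty": -0.005,"tz": 0.05,"rx": 0,"ry": 0,"rz": 0},{"hand": 1,"tx": 0,"ty": -0.005,"tz": 0.05,"rx": 0,"ry": 0,"rz": 0}]}}

```text
clock: 22.85
eef_pos: [0.4646, 0.2251, 0.0379]
tcp_rot: [0.997, -0.053, -0.004, 0.052]
contact_force: [-0.4, 0.3, 1.3]
grip_width: 0.0004
```

```bash
python3 bc.py
```

```text
box coords [-0.031  0.009  0.038] F box [-0.48  0.28  1.3 ] clock 22.85
```

{"name": "arm_command", "arguments": {"steps": [{"hand": 1,"tx": 0,"ty": -0.005,"tz": 0.05,"rx": 0,"ry": 0,"rz": 0},{"hand": 1,"tx": 0,"ty": -0.005,"tz": 0.05,"rx": 0,"ry": 0,"rz": 0}]}}

```text
clock: 23.05
eef_pos: [0.4648, 0.2251, 0.0353]
tcp_rot: [0.997, -0.053, -0.004, 0.052]
contact_force: [-8.9, -1.8, 53.4]
grip_width: -0.0005
```

```bash
python3 bc.py; python3 pic.py 20
```

```text
box coords [-0.031  0.009  0.035] F box [-8.71 -2.77 53.43] clock 23.05
```

View pics/side20.png

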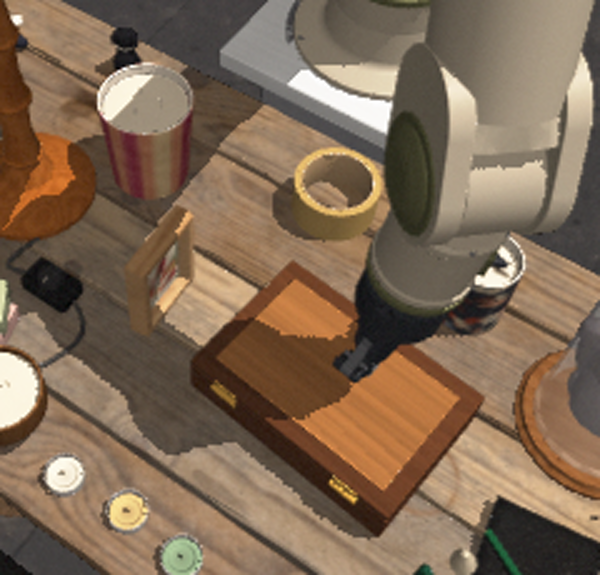

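View pics/top20.png

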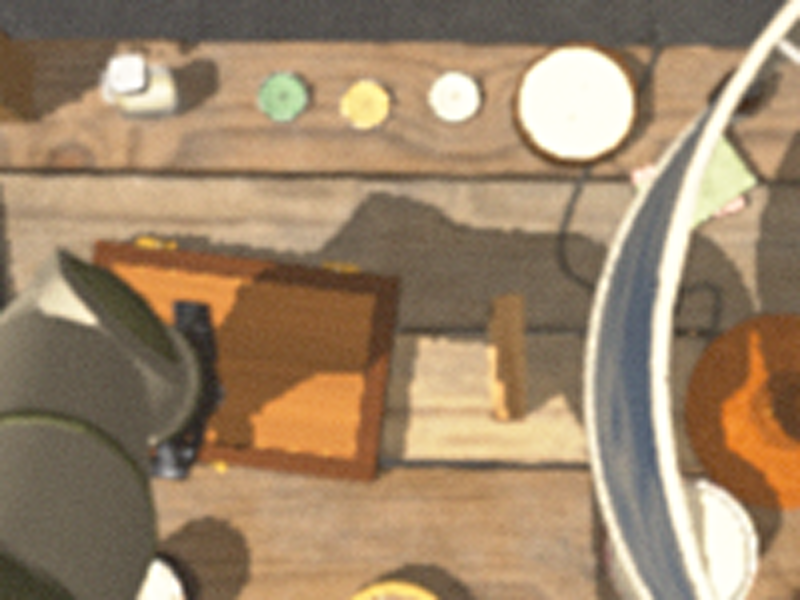

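The lid has reached its stop: the force jumped to 53 N on the fingertips. I'll lift off straight away.

{"name": "arm_command", "arguments": {"steps": [{"hand": 1,"tx": 0,"ty": 0.008,"tz": -0.07,"rx": 0,"ry": 0,"rz": 0},{"hand": 1,"tx": 0,"ty": 0.02,"tz": -0.2,"rx": 0,"ry": 0,"rz": 0},{"hand": 1,"tx": 0,"ty": 0.05,"tz": -0.5,"rx": 0,"ry": 0,"rz": 0},{"hand": 1,"tx": 0,"ty": 0.08,"tz": -0.8,"rx": 0,"ry": 0,"rz": 0},{"hand": 1,"tx": -0.2,"ty": 0.09,"tz": -0.9,"rx": 0,"ry": 0,"rz": 0}]}}

```text
clock: 23.65
eef_pos: [0.4574, 0.2259, 0.1338]
tcp_rot: [0.997, -0.053, -0.004, 0.052]
contact_force: [0.4, 0.2, 0.4]
grip_width: 0.0001
```

{"name": "arm_command", "arguments": {"steps": [{"hand": 1,"tx": -0.5,"ty": 0.08,"tz": -0.8,"rx": 0,"ry": 0,"rz": 0},{"hand": 1,"tx": -0.5,"ty": 0.08,"tz": -0.8,"rx": 0,"ry": 0,"rz": 0},{"hand": 1,"tx": -0.5,"ty": 0.08,"tz": -0.8,"rx": 0,"ry": 0,"rz": 0},{"hand": 1,"tx": -0.5,"ty": 0.08,"tz": -0.8,"rx": 0,"ry": 0,"rz": 0}]}}

```text
clock: 24.05
eef_pos: [0.3769, 0.2351, 0.2635]
tcp_rot: [0.997, -0.053, -0.004, 0.052]
contact_force: [1.0, -0.0, -0.4]
grip_width: 0.0
```

```bash
python3 st.py; python3 bc.py; python3 pic.py 21; python3 -c "
from rig import look_for,landmark_of
for n in('side','top'):
  for q in('gift_lid','gift_box'): print(n,q,look_for(n,q)[:2])
  print(landmark_of(n,'lid_edge')[:2],landmark_of(n,'lid_hinge')[:2])"
```

```text
{'clock': 24.05, 'qpos': [-0.6894, 0.2254, -0.0608, 2.1029, 0.1028, 0.8967, -0.9223], 'eef_pos': [0.3769, 0.2351, 0.2635], 'tcp_rot': [0.9972, -0.0527, -0.0039, 0.052], 'contact_force': [0.9906, -0.0339, -0.432], 'wrist_torque': [0.1765, -0.0845, 0.0017], 'grip_width': 1.1980698984840942e-05}
box coords [-0.12   0.01   0.264] F box [ 0.99  0.07 -0.43] clock 24.05
side gift_lid [{'rect': [320.6, 203.9, 114.6, 106.6], 'p': 0.55}]
side gift_box [{'rect': [316.4, 205.9, 114.3, 107.6], 'p': 0.76}]
[{'position': [230.8, 393.0], 'p': 0.77}] [{'position': [274.2, 352.5], 'p': 0.92}]
top gift_lid [{'rect': [229.3, 191.0, 82.3, 60.2], 'p': 0.74}]
top gift_box [{'rect': [225.6, 188.9, 83.9, 59.1], 'p': 0.96}]
[{'position': [244.7, 263.1], 'p': 0.6}] [{'position': [192.5, 272.9], 'p': 0.65}]
```

View pics/side21.png

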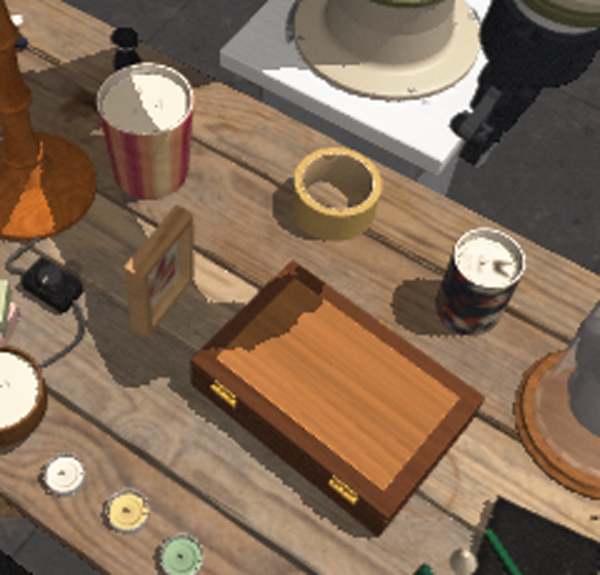

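View pics/top21.png

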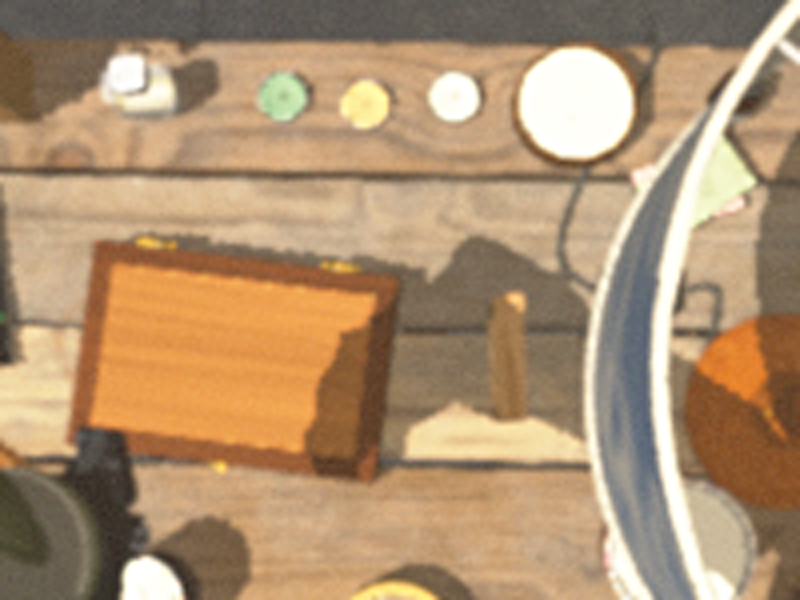

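Run:
```python
from h import *
import cv2
def lidp(x,y,th,a=-.1049):
    d=.155-x
    X=np.array([.0775-d*np.cos(th)+.011*np.sin(th),y,.046+d*np.sin(th)+.011*np.cos(th)])
    R=np.array([[np.cos(a),-np.sin(a),0],[np.sin(a),np.cos(a),0],[0,0,1]]);return R@X+[.4949,.2124,0]
out=[]
for n,k,z,off in (("side",21,2.5,(240,100)),("top",21,4,(210,130))):
    im=cv2.imread(f"pics/{n}{k}.png")
    for th,c in ((0,(0,255,0)),(.06,(255,0,255))):
        P=[((proj(n,lidp(x,y,th))-off)*z).astype(int) for x,y in((0,-.115),(0,.115),(.155,.115),(.155,-.115))]
        print(n,th,[p.tolist() for p in P]);cv2.polylines(im,[np.array(P)],True,c,1)
    out.append(im)
cv2.imwrite("pics/ovs.png",out[0]);cv2.imwrite("pics/ovt.png",out[1])
```

```text
side 0 [[287, 260], [481, 397], [383, 521], [184, 361]]
side 0.06 [[287, 255], [483, 394], [383, 521], [184, 362]]
top 0 [[372, 476], [63, 439], [91, 232], [397, 268]]
top 0.06 [[372, 475], [60, 438], [92, 231], [398, 268]]
```

View pics/ovs.png

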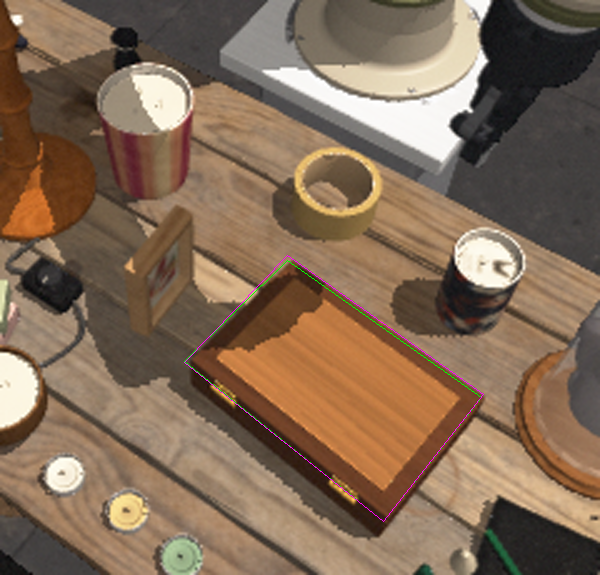

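```bash
python3 -c "
from rig import env
print(env.finish_job()); print(env.get_obs()['clock'])"
```

```text
the job is handed in; nothing more can be done
None
the job is handed in; nothing more can be done
```

The frame is lying flat on its back in the box, picture up, and the lid is shut. I handed the job in at about 24 s of the 54 s allowed.

**Frame:** I pushed it over with the closed fingertips at the top border on the picture side. The first two tries went over the top edge without touching, so I lowered the fingers about 10 mm. It then tipped about its back foot edge, and the pictures showed the foot staying put.

**Lid:** I pushed it over from behind and followed it down, with forces of about 1–3 N until it reached the rim.

**Last checks:**
- **Lid shut:** the hard stop at the end and the camera overlay both agree with a fully shut lid. The overlay alone cannot tell apart angles smaller than a few degrees.
- **Box and things around it:** the box is within about a pixel of where it started, and nothing around it looks moved. I checked the surroundings by eye only.
- **Robot:** the arm was clear of everything, with about 1 N or less measured on the tool.

**What was off:**
- **Final press:** it spiked to about 53 N at the fingertips when the lid hit the rim, harder than "gently". I lifted off straight away. It is below the 120 N wrist limit, and it was on the fingers, not the gripper body.
- **Position readings:** the fingers touched about 20 mm higher than the reported tool position suggested. The two cameras also differed by about 5 mm on where the frame stood.

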